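# Restock the reagent rack of the clinic analyser's loader

### The job

Change over the analyser's reagent loader: lift the hinged hold-down bar right up (its stiff hinge keeps it there), slide the rack out from beneath it to its outer stop, stand the spent bottles that are in the rack upright in the steel tray, and load every fresh collared bottle from the counter into the rack, upright in a slot of its own, pushed fully in, its collar resting on the slotted plate behind the little lip. Then slide the loaded rack fully home again and lower the bar all the way down over the bottles. Leave everything else on the counter where it is.

Things in the scene. Friction and masses are not known exactly. Their poses are not given: they have to be found in the camera images.
- loader: Reagent loader, fixed: grey deck 10 mm thick (x -50 to 50, y -312 to 240 mm), white rear housing (x 65 to 135, y -30 to 240, 75 mm tall), control pod (x -55 to 135, y 242 to 338, 115 mm tall). Origin on the counter under the centre line of the rack's lane; x across the lane, away from the robot, y along it, z up; yaw varies a few degrees. Lane rails: front top 15 mm above the counter, rear 22 mm.
- lane_home (a point): Where the rack's origin is when the rack is fully home against the inner (+y) stop, beneath the bar; 10 mm above the counter, on the lane's centre line.
- lane_out (a point): Where the rack's origin is when the rack is slid out to the outer (-y) stop: 275 mm from lane_home in the loader's -y.
- guard_end (a point): Top corner, at its -y end, of the clear splash guard: a fixed upright sheet 3 mm thick whose top is 85 mm above the counter; it runs 212 mm from here in the loader's +y, 45 mm in front (-x) of the lane's centre line, and shuts off the front of the bay. The lane's outer part has no guard and is open to the front.
- holdbar (a joint): Hinge of the hold-down bar: 0 = down, 1.7 rad = fully up, just past vertical. Stiff (3 to 4 N at the handle lifts it); stays where it is left. Down, its strip passes 3 mm above loaded caps and the short lug at its -y end hangs 4 mm in front of the rack's grip plate and locks the rack in; past 1 rad the rack is free. Raised, the bar stands up to 300 mm above the counter over the rear of the bay: do not sweep into it.
- bar_handle (a point): Middle of the bar's lift handle: a black rod 10 mm thick, 100 mm long, parallel to the loader's y, at the bar's free front edge, 165 mm from the hinge. Down, it is 132 mm above the counter at loader x -65, y 115 mm; nothing is below it, 45 mm are free between it and the bar's strip, and its two brackets are 92 mm apart.
- bar_hinge (a point): Point on the hinge axis (parallel to the loader's y) level with the handle's middle, 132 mm above the counter. The handle moves up and away from the robot in an arc of 165 mm radius about it.
- rack: Loose aluminium rack (about 0.55 kg) in the lane, axes parallel to the loader's. Origin on its underside. Floor x -37 to 33, y -139 to 107 mm, 6 mm thick; back wall x 28 to 33; slotted neck plate 6 mm thick, its top 73 mm above the origin, with four slots open towards the robot (-x) between rounded fingers that end at x -35 mm.
- rack_grip (a point): Grip point on the rack's upright grip plate at its -y (outer) end: 8 mm thick along y, 50 mm wide along x, top 115 mm above the rack's origin; this point is 15 mm below the top, at rack x 0, y -135, z 100 mm. 38 mm are free between the plate and the cap in the nearest slot.
- slot1 (a point): Fully-in place in slot 1 (the nearest to the grip plate), on the neck plate's top: rack x 0, y -78, z 73 mm. Slots 2 to 4 are alike at rack y -26, 26, 78. Each is 26 mm wide. A lip 5 mm high across the plate's fingers (rack x -28 to -14) keeps the collar in: a bottle passes over it, in or out, raised 6 to 13 mm (9 is best), and comes down behind it, its axis then 1 to -3 mm from here in x.
- fresh1_mid (a point): Centre (53 mm above the base) of a FRESH white collared reagent bottle standing on the counter; may be absent. 106 mm tall, about 0.14 kg; z: its axis, up. From the base: body 44 mm wide up to 44 mm; neck 22 wide up to 64; collar 38 wide up to 68; grey cap 30 wide up to 106 (grip it 15 mm below the top). Loaded, this point is at rack z 62 mm: collar on the plate, base 3 mm off the rack's floor.
- fresh2_mid (a point): Centre (53 mm above the base) of a FRESH white collared reagent bottle standing on the counter; may be absent. 106 mm tall, about 0.14 kg; z: its axis, up. From the base: body 44 mm wide up to 44 mm; neck 22 wide up to 64; collar 38 wide up to 68; grey cap 30 wide up to 106 (grip it 15 mm below the top). Loaded, this point is at rack z 62 mm: collar on the plate, base 3 mm off the rack's floor.
- fresh3_mid (a point): Centre (53 mm above the base) of a FRESH white collared reagent bottle standing on the counter; may be absent. 106 mm tall, about 0.14 kg; z: its axis, up. From the base: body 44 mm wide up to 44 mm; neck 22 wide up to 64; collar 38 wide up to 68; grey cap 30 wide up to 106 (grip it 15 mm below the top). Loaded, this point is at rack z 62 mm: collar on the plate, base 3 mm off the rack's floor.
- fresh4_mid (a point): Centre (53 mm above the base) of a FRESH white collared reagent bottle standing on the counter; may be absent. 106 mm tall, about 0.14 kg; z: its axis, up. From the base: body 44 mm wide up to 44 mm; neck 22 wide up to 64; collar 38 wide up to 68; grey cap 30 wide up to 106 (grip it 15 mm below the top). Loaded, this point is at rack z 62 mm: collar on the plate, base 3 mm off the rack's floor.
- spent1_mid (a point): Centre (53 mm above the base) of a SPENT bottle, in slot 1 of the rack at the start; may be absent. Same shape as the fresh ones but lighter (about 0.08 kg). To take it out: raise it 9 mm, draw it out towards the robot (-x).
- spent2_mid (a point): Centre (53 mm above the base) of a SPENT bottle, in slot 2 of the rack at the start; may be absent. Same shape as the fresh ones but lighter (about 0.08 kg). To take it out: raise it 9 mm, draw it out towards the robot (-x).
- spent3_mid (a point): Centre (53 mm above the base) of a SPENT bottle, in slot 3 of the rack at the start; may be absent. Same shape as the fresh ones but lighter (about 0.08 kg). To take it out: raise it 9 mm, draw it out towards the robot (-x).
- spent4_mid (a point): Centre (53 mm above the base) of a SPENT bottle, in slot 4 of the rack at the start; may be absent. Same shape as the fresh ones but lighter (about 0.08 kg). To take it out: raise it 9 mm, draw it out towards the robot (-x).
- tray_in (a point): Centre of the inner floor of the loose steel tray for spent bottles, 4 mm above the counter: inside 82 x 182 mm (x, y), rim 18 mm above the counter, 0.6 kg.
- tube_rack: Bystander, to be left alone: cream rack of small capped blood tubes, 70 x 200 x 92 mm. Origin under its centre.
- carton: Bystander, to be left alone: white and teal carton, 90 x 140 x 75 mm. Origin under its centre.
- specimen_cup: Bystander, to be left alone: small clear specimen cup with a white lid, 47 mm across, 46 mm tall, with no neck or collar. Origin under its centre.
- steel_bowl: Bystander, to be left alone: shallow steel bowl, 110 mm across, 45 mm tall. Origin under its centre.

How it is judged (in metres and radians):
On the way, in this order (a step that is already met when the one before it is completed fails the run):
1. the hold-down bar is lifted past 1 rad while the rack is still home (value of joint holdbar above 1 rad and y of rack in the frame of loader between 0.109 and 0.121 m), for 0.2 s.
2. with the bar up, the rack is slid out from beneath it along the lane to within 20 mm of its outer stop (value of joint holdbar above 1 rad and y of rack in the frame of loader below -0.14 m and x of rack in the frame of loader between -0.008 and 0.008 m and z of rack in the frame of loader below 0.016 m), for 0.2 s.
3. with the rack still out (more than 200 mm), every spent bottle stands in the tray and every fresh bottle is upright in a slot, its axis within 10 mm of fully in and its collar on the plate (y of rack in the frame of loader below -0.085 m and x of rack in the frame of loader between -0.008 and 0.008 m and z of rack in the frame of loader below 0.016 m and x of fresh1_mid in the frame of rack between -0.01 and 0.01 m and z of fresh1_mid in the frame of rack between 0.058 and 0.066 m and angle between each of fresh1_mid, fresh2_mid, fresh3_mid, fresh4_mid, spent1_mid, spent2_mid, spent3_mid, spent4_mid's own z axis and vertical below 0.2 rad and x of fresh2_mid in the frame of rack between -0.01 and 0.01 m and z of fresh2_mid in the frame of rack between 0.058 and 0.066 m and x of fresh3_mid in the frame of rack between -0.01 and 0.01 m and z of fresh3_mid in the frame of rack between 0.058 and 0.066 m and x of fresh4_mid in the frame of rack between -0.01 and 0.01 m and z of fresh4_mid in the frame of rack between 0.058 and 0.066 m and x of spent1_mid in the frame of tray_in between -0.03 and 0.03 m and y of spent1_mid in the frame of tray_in between -0.08 and 0.08 m and z of spent1_mid in the frame of tray_in between 0.047 and 0.059 m and x of spent2_mid in the frame of tray_in between -0.03 and 0.03 m and y of spent2_mid in the frame of tray_in between -0.08 and 0.08 m and z of spent2_mid in the frame of tray_in between 0.047 and 0.059 m and x of spent3_mid in the frame of tray_in between -0.03 and 0.03 m and y of spent3_mid in the frame of tray_in between -0.08 and 0.08 m and z of spent3_mid in the frame of tray_in between 0.047 and 0.059 m and x of spent4_mid in the frame of tray_in between -0.03 and 0.03 m and y of spent4_mid in the frame of tray_in between -0.08 and 0.08 m and z of spent4_mid in the frame of tray_in between 0.047 and 0.059 m), for 0.3 s.
4. the loaded rack is back home (within 6 mm) with the bar still up (all of step 1 and x of rack in the frame of loader between -0.008 and 0.008 m and z of rack in the frame of loader below 0.016 m and x of fresh1_mid in the frame of rack between -0.01 and 0.01 m and z of fresh1_mid in the frame of rack between 0.058 and 0.066 m and angle between each of fresh1_mid, fresh2_mid, fresh3_mid, fresh4_mid's own z axis and vertical below 0.2 rad and x of fresh2_mid in the frame of rack between -0.01 and 0.01 m and z of fresh2_mid in the frame of rack between 0.058 and 0.066 m and x of fresh3_mid in the frame of rack between -0.01 and 0.01 m and z of fresh3_mid in the frame of rack between 0.058 and 0.066 m and x of fresh4_mid in the frame of rack between -0.01 and 0.01 m and z of fresh4_mid in the frame of rack between 0.058 and 0.066 m), for 0.2 s.
At the end, for the whole second after the job is handed in: Bar down (0.06 rad); rack home in its lane (6 mm), at rest; each fresh bottle upright (0.2 rad) in a slot, axis within 10 mm of fully in, collar on the plate (4 mm); each spent bottle upright (0.2 rad) on the tray's floor (6 mm), its axis within 30 mm (x) and 80 mm (y) of the tray's centre (value of joint holdbar below 0.06 rad and y of rack in the frame of loader between 0.109 and 0.121 m and x of rack in the frame of loader between -0.008 and 0.008 m and z of rack in the frame of loader below 0.016 m and x of fresh1_mid in the frame of rack between -0.01 and 0.01 m and z of fresh1_mid in the frame of rack between 0.058 and 0.066 m and angle between each of fresh1_mid, fresh2_mid, fresh3_mid, fresh4_mid, spent1_mid, spent2_mid, spent3_mid, spent4_mid's own z axis and vertical below 0.2 rad and x of fresh2_mid in the frame of rack between -0.01 and 0.01 m and z of fresh2_mid in the frame of rack between 0.058 and 0.066 m and x of fresh3_mid in the frame of rack between -0.01 and 0.01 m and z of fresh3_mid in the frame of rack between 0.058 and 0.066 m and x of fresh4_mid in the frame of rack between -0.01 and 0.01 m and z of fresh4_mid in the frame of rack between 0.058 and 0.066 m and x of spent1_mid in the frame of tray_in between -0.03 and 0.03 m and y of spent1_mid in the frame of tray_in between -0.08 and 0.08 m and z of spent1_mid in the frame of tray_in between 0.047 and 0.059 m and x of spent2_mid in the frame of tray_in between -0.03 and 0.03 m and y of spent2_mid in the frame of tray_in between -0.08 and 0.08 m and z of spent2_mid in the frame of tray_in between 0.047 and 0.059 m and x of spent3_mid in the frame of tray_in between -0.03 and 0.03 m and y of spent3_mid in the frame of tray_in between -0.08 and 0.08 m and z of spent3_mid in the frame of tray_in between 0.047 and 0.059 m and x of spent4_mid in the frame of tray_in between -0.03 and 0.03 m and y of spent4_mid in the frame of tray_in between -0.08 and 0.08 m and z of spent4_mid in the frame of tray_in between 0.047 and 0.059 m and linear speed of rack below 0.02 m/s); the robot touches nothing.
It fails at once if a bystander is moved more than 50 mm (distance of any of tube_rack, carton, specimen_cup, steel_bowl from where it was at the start of the episode above 0.05 m).
Of spent1, spent2, spent3, spent4 only 1 to 3 are there at a start; the rules pass over those that are not, and their reading is None.
Of fresh1, fresh2, fresh3, fresh4 only 2 to 4 are there at a start; the rules pass over those that are not, and their reading is None.
At some moment in a run one of fresh1, fresh2, fresh3, fresh4 may be knocked a few centimetres aside while the robot is not near it.
Once in a run the grip may slacken for a moment while it holds something.
It also fails if it takes over 210 s, if anything falls off the work surface, if the arm or the gripper's body presses on something with over 40 N, if the wrist force passes 120 N, or if a joint passes its speed limit or range.

### The arm

A 6-joint arm with a two-finger parallel gripper is mounted at the origin on the work surface. World frame = base frame: x ahead of the robot, y to its left, z up, the work surface at z = 0. Lengths are in mm, angles in rad, forces in N, time in s.
With the tool pointing down it reaches from about 300 to 775 mm from the base axis. Payload 14.6 kg.
Tool frame: the origin (TCP) lies midway between the tips of the shut fingers; the grasp point (between the pads) lies 19 mm behind it (manip.tcp_to_grasp is the distance from the TCP to the grasp point, in mm); z points along the fingers, x is the direction in which the jaws open and shut, and the axes are right-handed (so a half turn about z gives the same grasp; the last joint's range is limited). The gripper opens to 94 mm and grips with 3 to 60 N. Pads are 16 mm wide; open, the fingers measure 119 mm over their backs; the gripper's body (75 mm by 177 mm) begins 78 mm behind the grasp point.
Start: joints at [-1.2, 0.3, 1.521, -0, 1.321, -0.067], TCP at [233.163, -498.121, 205.446] pointing down, gripper open.
Joint ranges: [-3.03, 3.03], [-0.79, 2.21], [0.23, 2.52], [-1.04, 4.18], [0, 3.07], [-2.55, 2.55]. Speed limits (rad/s): [2.22, 2.22, 2.57, 3.14, 3.14, 3.14].

### API

Orientations are given as [roll, pitch, yaw] about the fixed x, y, z axes, in that order (R = Rz(yaw) Ry(pitch) Rx(roll)).
In Python, from cell import manip gives the robot as it stands.
- The arm moves only by the tool arm_command, never from a script. Its argument "steps" is a list of rows, each a list of 3 entries, a list of its own where there are three numbers: the opening, from 0 (shut) to 1 (fully open), then the shift along the tool's x, y, z in cm, then the turn about the tool's z in rad. A call has 1 to 5 rows; each row shifts and turns the commanded pose from where the row before left it, along the tool's axes as they then stand; what a row does not reach is not made up. A row lasts 1/12 s, in which the tool goes at most 41.7 mm and 7.16 degrees, less where a joint would pass 70% of its speed; a pose out of reach is approached as far as the arm can. A call with a gripper value outside its range is refused whole. The fingers move at their own pace and stop on an object; "force" is the grip in N (left out, the last holds). Time passes only in rows, so rows that do not move let the fingers close. It gives the time, the measured TCP pose, the force and the opening at its end, in the units of the state.
- manip.read_state(): the state, without advancing time (a new reading comes with each control period).
- manip.camera(name): name is "scene" or "top"; returns (picture, depth): 420x560x3 uint8, red, green, blue; 420x560 float32, mm along the optical axis (not along the pixel's ray), 0 where there is no reading.
- manip.calibration(name): a dict with "fx", "fy", "cx", "cy" (pixels), "distortion" ([k1, k2, p1, p2, k3] as OpenCV has them; the pictures are not rectified), "R" (3x3) and "t" (3): a world point X has camera coordinates R X + t. Camera axes: x right, y down, z forward; pixel columns grow to the right and rows downward; lengths in mm; the calibration is good to about 2 mm. A picture is of the moment at which its call begins. calibration takes no time and is no camera call.
- manip.sign_off(): hands the job in, once; it reports no verdict.
The state is a dict: "clock": time; "joints": joint angles; "qd": joint speeds; "effort": joint torques, N m; "eef_pos": TCP position; "eef_rot": TCP orientation; "wrist_force": force on the tool from outside, world axes, zero at the start; "moment": the same for the moment, N m; "finger_gap": finger opening in mm.
Only numpy, scipy, OpenCV 4.12 (cv2) and the standard library are available. Lean on these libraries where they do the work, as an engineer would, in place of code of your own. Each camera call takes 0.05 s, during which the arm holds its last target.

## Working session

There is one attempt and no reset: what is moved stays moved. The work goes in short steps, Python scripts to look and compute and a tool call to move; the robot and the scene stay as the last step left them, time stands still between calls to the robot, and variables do not carry over. Pictures are saved under pics/ and viewed, and the job is handed in when it is done.

Besides the shell and the picture viewer there is one more tool, called after ">>>" in YAML: its name, and indented under it one key for each argument. arm_command: Moves the arm, as the interface text tells. Its arguments: {"type":"object","properties":{"steps":{"type":"array","items":{"type":"array"}},"force":{"type":"number"}},"required":["steps"]}

```bash
ls -la; mkdir -p pics; python3 - <<'E'
from cell import manip
import cv2,numpy as np
print(manip.read_state(), manip.tcp_to_grasp)
for n in("scene","top"):
    p,d=manip.camera(n); c=manip.calibration(n)
    print(n,c)
    cv2.imwrite(f"pics/{n}0.png",p[...,::-1]); np.savez(f"{n}0.npz",p=p,d=d)
E
```

```text
total 12
drwxr-xr-x  3 agent agent 4096 Dec  6 04:14 .
drwxr-xr-x 23 root  root  4096 Dec  6 04:14 ..
drwxr-xr-x  2 agent agent 4096 Dec  6 04:14 pics
{'clock': 0.0, 'joints': array([-1.19958335e+00,  3.00457502e-01,  1.52158706e+00, -1.15712196e-05,
        1.32070406e+00, -6.65877950e-02]), 'qd': array([ 0.00019649, -0.00080127,  0.00017382, -0.0004155 , -0.00114029,
        0.00054713]), 'effort': array([ 5.19327496e-04, -5.31811953e+01, -3.52741134e+01,  7.08593940e-02,
        2.43858341e-02, -8.56647557e-05]), 'eef_pos': array([ 233.07546094, -497.87795639,  204.8912618 ]), 'eef_rot': array([-3.14152692e+00,  1.15415373e-03, -1.13299265e+00]), 'wrist_force': array([ 0.3260501 , -0.26786164,  0.33392239]), 'moment': array([ 0.01616424, -0.01119428, -0.01654133]), 'finger_gap': 93.93850083172724} 18.8
scene {'fx': 457.78647750132154, 'fy': 457.78647750132154, 'cx': 284.51784333587034, 'cy': 206.9947603264412, 'distortion': array([0.02422911, 0.        , 0.        , 0.        , 0.        ]), 'R': array([[ 0.51093226,  0.85955577,  0.01058766],
       [ 0.68101181, -0.39722575, -0.6151704 ],
       [-0.52456758,  0.32152072, -0.78832308]]), 't': array([-373.32035879, -285.76451142, 1679.66232633])}
top {'fx': 436.7157631669613, 'fy': 436.7157631669613, 'cx': 276.3532923061739, 'cy': 206.96120348204758, 'distortion': array([0.01614077, 0.        , 0.        , 0.        , 0.        ]), 'R': array([[-0.01699118, -0.9998467 , -0.00422842],
       [-0.98470392,  0.017467  , -0.17335829],
       [ 0.17340557,  0.00121818, -0.98484975]]), 't': array([ 120.04154958,  564.77484212, 1551.70824786])}
```

View pics/scene0.png

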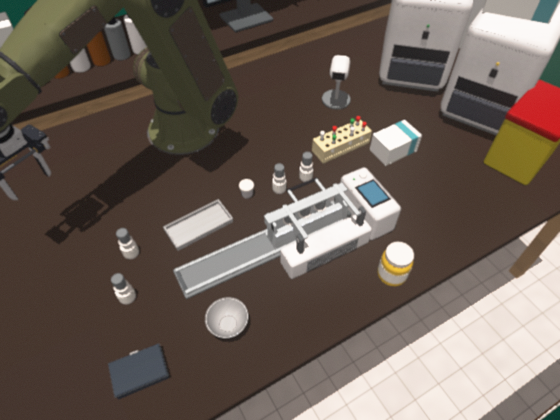

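View pics/top0.png

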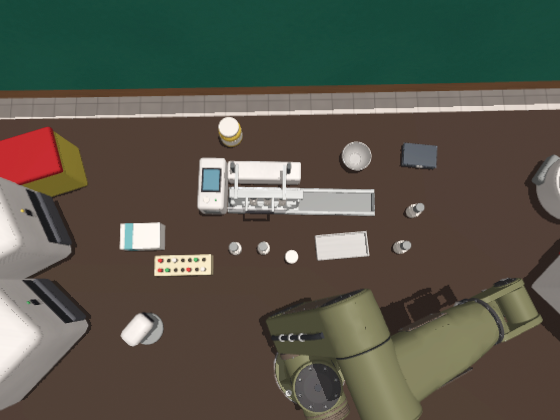

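```bash
cat > h.py <<'E'
import cv2,numpy as np
from cell import manip
C={n:manip.calibration(n) for n in("scene","top")}
def K(c): return np.array([[c["fx"],0,c["cx"]],[0,c["fy"],c["cy"]],[0,0,1.]])
def ray(n,uv):
    c=C[n]; p=cv2.undistortPoints(np.array([[uv]],float),K(c),np.array(c["distortion"]))[0,0]
    R=np.array(c["R"]);t=np.array(c["t"])
    return -R.T@t, R.T@np.array([p[0],p[1],1.])
def plane(n,uv,z):
    o,d=ray(n,uv); return o+d*(z-o[2])/d[2]
def proj(n,X):
    c=C[n]; R=np.array(c["R"]); r,_=cv2.Rodrigues(R)
    return cv2.projectPoints(np.array(X,float).reshape(-1,1,3),r,np.array(c["t"]),K(c),np.array(c["distortion"]))[0].reshape(-1,2)
def cloud(n,d):
    c=C[n];h,w=d.shape
    u,v=np.meshgrid(np.arange(w),np.arange(h))
    p=cv2.undistortPoints(np.stack([u,v],-1).reshape(-1,1,2).astype(float),K(c),np.array(c["distortion"])).reshape(h,w,2)
    X=np.dstack([p[...,0]*d,p[...,1]*d,d])-np.array(c["t"])
    X=X@np.array(c["R"]); X[d==0]=np.nan
    return X
def tri(a,b):
    o1,d1=ray("scene",a);o2,d2=ray("top",b)
    s=np.linalg.lstsq(np.stack([d1,-d2],1),o2-o1,rcond=None)[0]
    p,q=o1+s[0]*d1,o2+s[1]*d2
    return (p+q)/2,np.linalg.norm(p-q)
def snap(n,tag,box=None,k=1):
    p,d=manip.camera(n); np.savez(f"{n}{tag}.npz",p=p,d=d)
    im=p[...,::-1]
    if box: im=cv2.resize(im[box[1]:box[3],box[0]:box[2]],None,fx=k,fy=k,interpolation=cv2.INTER_CUBIC)
    cv2.imwrite(f"pics/{n}{tag}.png",im); return p,d
E
python3 - <<'E'
import cv2
a=cv2.imread("pics/scene0.png");b=cv2.imread("pics/top0.png")
cv2.imwrite("pics/s0c.png",cv2.resize(a[130:340,90:410],None,fx=2.5,fy=2.5,interpolation=cv2.INTER_CUBIC))
cv2.imwrite("pics/t0c.png",cv2.resize(b[140:280,190:450],None,fx=3,fy=3,interpolation=cv2.INTER_CUBIC))
E
```

```text
(no output)
```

View pics/s0c.png

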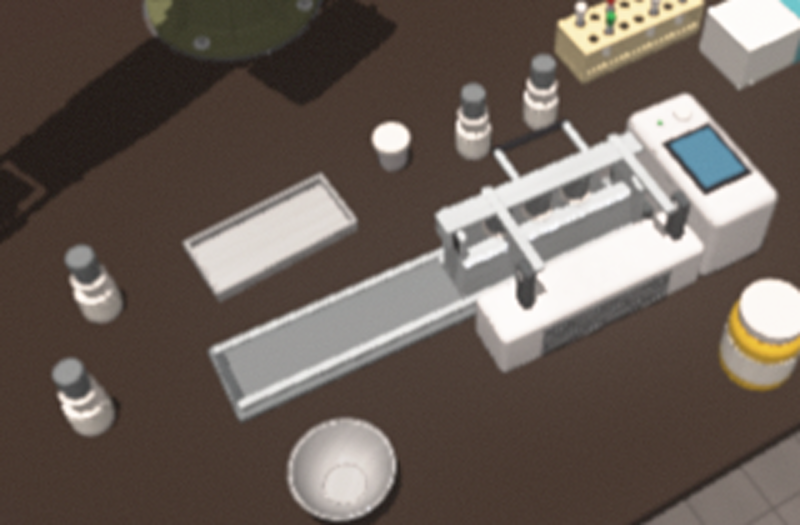

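View pics/t0c.png

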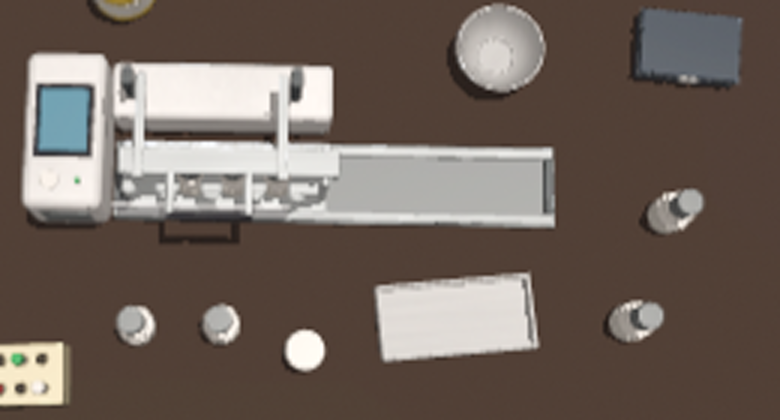

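```bash
python3 - <<'E'
from h import *
for n in("top","scene"):
    z=np.load(f"{n}0.npz");X=cloud(n,z["d"]);p=z["p"].astype(int)
    def rep(name,m):
        P=X[m]; 
        r=cv2.minAreaRect(P[:,:2].astype(np.float32))
        print(n,name,m.sum(),np.round(P.min(0)),np.round(P.max(0)),np.round(np.median(P,0),1),[np.round(r[0],1),np.round(r[1],1),round(r[2],2)])
    v,u=np.mgrid[0:420,0:560]
    if n=="top":
        box=lambda a,b,c,d:(u>=a)&(u<=c)&(v>=b)&(v<=d)
        rep("table",box(300,290,340,300)&(X[...,2]<20)) if 0 else None
        Z=X[...,2]
        print("table z",np.nanmedian(Z[box(200,280,260,310)]),np.nanstd(Z[box(200,280,260,310)]))
        rep("lane",box(295,180,380,220)&(Z>4)&(Z<40))
        rep("house",box(225,155,303,188)&(Z>68)&(Z<82))
        rep("pod",box(192,155,228,216)&(Z>108)&(Z<120))
        rep("tray",box(310,225,375,265)&(Z>2)&(Z<30))
        for nm,b in dict(f_a=(225,235,247,258),f_b=(254,235,275,258),f_c=(390,235,415,260),f_d=(400,198,430,222)).items():
            rep(nm+"cap",box(*b)&(Z>100)&(Z<112))
            rep(nm+"all",box(*b)&(Z>8))
        rep("cup",box(282,248,300,266)&(Z>35))
    else:
        Z=X[...,2]
        for nm in ():pass
        rep("pod",(Z>108)&(Z<120)&(X[...,1]>150)&(X[...,0]>400)&(u>330)&(u<400)&(v>160)&(v<240))
E
```

```text
table z 0.03872742919451954 3.6854138440405726
top lane 2049 [ 518. -280.    4.] [676.  41.  40.] [ 590.2 -116.5   10.7] [array([ 597.4, -119.6]), array([319.4, 154.6]), 88.85]
top house 1102 [630.  21.  68.] [738. 295.  82.] [698.2 153.1  74.7] [array([683.8, 157.6]), array([272.5, 104.6]), 88.73]
top pod 994 [555. 291. 108.] [740. 387. 120.] [641.3 340.  115.3] [array([647.7, 339.4]), array([ 94.3, 183.6]), 88.49]
top tray 1405 [ 352. -257.    2.] [503. -10.  26.] [ 426.5 -127.1    5.4] [array([ 427.7, -133.7]), array([244.5, 149. ]), 88.96]
top f_acap 52 [411. 250. 102.] [436. 278. 112.] [424.7 263.1 105.2] [array([423.2, 263.5]), array([28.1, 25. ]), 88.71]
top f_aall 137 [386. 225.   8.] [467. 302. 116.] [418.3 258.1  74.5] [array([420.8, 261.7]), array([67.7, 82.4]), 80.08]
top f_bcap 52 [409. 145. 100.] [438. 173. 111.] [423.2 158.9 105.4] [array([423.4, 159.1]), array([27.9, 28.4]), 89.11]
top f_ball 131 [384. 117.   8.] [469. 181. 117.] [418.8 158.   75.6] [array([429.2, 155.5]), array([ 46.1, 102.6]), 52.5]
top f_ccap 53 [ 400. -352.  100.] [ 429. -323.  112.] [ 414.8 -338.5  104.8] [array([ 413.9, -338.2]), array([26.8, 27.2]), 32.83]
top f_call 178 [ 371. -398.    8.] [ 452. -313.  113.] [ 411.4 -329.8   68.9] [array([ 414.4, -354.5]), array([81.1, 81.2]), 85.83]
top f_dcap 55 [ 536. -408.  101.] [ 562. -379.  112.] [ 548.4 -393.4  105.5] [array([ 549.4, -393.4]), array([28.3, 25.9]), 86.17]
top f_dall 189 [ 507. -460.    8.] [ 594. -357.  115.] [ 544.7 -386.4   66.7] [array([ 553.2, -408.8]), array([96.9, 88.9]), 85.91]
top cup 131 [366.  39.  37.] [409.  82.  55.] [387.3  60.2  45.7] [array([387.2,  60.5]), array([43.4, 43.4]), 89.56]
scene pod 1261 [558. 254. 108.] [748. 390. 120.] [663.5 333.3 115.7] [array([650.9, 322.1]), array([128.8, 190.6]), 87.0]
```

```bash
python3 - <<'E'
from h import *
z=np.load("top0.npz");g=cv2.cvtColor(z["p"],cv2.COLOR_RGB2GRAY).astype(float)
print(g[185:222,340].astype(int)); print(g[203,366:382].astype(int))
def cross(prof,lo,thr):
    i=np.where((prof[:-1]-thr)*(prof[1:]-thr)<0)[0]
    return [lo+k+(thr-prof[k])/(prof[k+1]-prof[k]) for k in i]
F=[];B=[]
for u in range(308,372,2):
    c=cross(g[180:225,u],180,115)
    if c: B.append(plane("top",(u,c[0]),22)[:2]);F.append(plane("top",(u,c[-1]),15)[:2])
for nm,P in(("rear",B),("front",F)):
    P=np.array(P); k=np.polyfit(P[:,1],P[:,0],1); r=P[:,0]-np.polyval(k,P[:,1])
    P=P[abs(r)<3];k=np.polyfit(P[:,1],P[:,0],1); print(nm,k,np.std(P[:,0]-np.polyval(k,P[:,1])), "x at y=-200,340:",np.polyval(k,[-200,115,340]))
for v in range(192,215,3):
    c=cross(g[v,360:390],360,115); print(v,plane("top",(c[-1],v),15)[:2])
# pod edge -y side / pod edges z=115
m=(g>150)
for v in (170,180,190,200,205):
    c=cross(g[v,185:235],185,130);print("pod",v,[np.round(plane("top",(x,v),115)[:2],1) for x in c])
for u in (204,210,216,221):
    c=cross(g[150:225,u],150,115);print("podu",u,[np.round(plane("top",(u,x),115)[:2],1) for x in (c[0],c[-1])])
E
```

```text
[ 68  69  69  87 177 221 210 149 150 175 175 175 175 176 176 176 177 177
 176 176 176 177 177 178 177 177 194 220 198 115  75  68  68  68  68  68
  68]
[178 178 177 177 173  78 128 127 111  68  68  68  68  68  68  69]
rear [3.84627823e-02 6.44050485e+02] 0.4696563384690772 x at y=-200,340: [636.35792811 648.47370455 657.12783058]
front [2.98755277e-02 5.44511906e+02] 0.6981435050542208 x at y=-200,340: [538.53680001 547.94759124 554.66958497]
192 [ 623.5105855 -257.6934418]
195 [ 611.97925602 -258.32677853]
198 [ 600.53210324 -255.8303649 ]
201 [ 589.07899972 -255.19472281]
204 [ 577.64904864 -254.80904662]
207 [ 566.20820745 -256.59328425]
210 [ 554.86611677 -254.36483438]
213 [ 543.48476281 -255.91803428]
pod 170 [array([694.1, 385.1]), array([693.9, 374.5]), array([693.7, 366.7]), array([692.8, 315.9]), array([692.7, 306.2]), array([692. , 270.5])]
pod 180 [array([657.5, 387. ]), array([657.2, 374.4]), array([657.1, 367.4]), array([656.2, 315.2]), array([656.1, 307.2]), array([655.6, 282.7]), array([655.3, 264.3]), array([655.3, 262.4])]
pod 190 [array([621.1, 387.8]), array([621. , 377.1]), array([619.8, 309.2]), array([619.3, 283.6]), array([619.2, 277.7])]
pod 200 [array([585.1, 389.5]), array([583.3, 286. ]), array([583., 272.])]
pod 205 [array([567.2, 389.6]), array([565.4, 286.4])]
podu 204 [array([741.7, 366.5]), array([550.3, 364.3])]
podu 210 [array([741.1, 345. ]), array([547.8, 343.3])]
podu 216 [array([740. , 323.5]), array([545.5, 322.2])]
podu 221 [array([739.5, 305.6]), array([540.5, 304.6])]
```

```bash
python3 - <<'E'
from h import *
z=np.load("top0.npz");g=cv2.cvtColor(z["p"],cv2.COLOR_RGB2GRAY).astype(int)
print(g[210:224,240:274:2])
X=cloud("top",z["d"])
import numpy as np
L=np.array([596.4,56.]);a=-.035
def W(x,y,z=0): return np.array([L[0]+x*np.cos(a)-y*np.sin(a),L[1]+x*np.sin(a)+y*np.cos(a),z])
for nm,P in dict(h0=W(-65,65,132),h1=W(-65,165,132),hm=W(-65,115,132),grip=W(0,-20,110),gt=W(0,-20,125),slot1=W(0,37,83),end=W(0,-312,10),guard=W(-45,0,85)).items(): print(nm,P.round(1),proj("top",P).round(1),proj("scene",P).round(1))
b=cv2.imread("pics/top0.png");a2=cv2.imread("pics/scene0.png")
c=cv2.resize(b[150:230,215:315],None,fx=8,fy=7,interpolation=cv2.INTER_CUBIC)[:600]
cv2.imwrite("pics/t0d.png",c)
c=cv2.resize(a2[165:265,250:380],None,fx=6,fy=6,interpolation=cv2.INTER_CUBIC)
cv2.imwrite("pics/s0d.png",c)
E
```

```text
[[158 154 134 190 105 110 111 112 115 105 105 111 117 117 103 126 217]
 [142 146 123  86  60  60  60  65  75  75  74  73  73  73  70  89 158]
 [101 111 100  59  55  55  56  57  58  58  58  56  58  58  57  52  51]
 [ 64  65  65  60  56  42  41  42  42  43  42  38  40  41  39  40  42]
 [ 56  54  44  68  69  59  58  59  59  59  59  57  58  55  39  57  58]
 [ 68  64  43  68  68  68  68  68  68  69  68  69  68  65  35  69  68]
 [ 68  64  42  68  68  68  68  68  68  68  68  68  68  65  37  68  68]
 [ 68  65  43  69  69  68  68  68  68  68  68  68  68  65  36  68  68]
 [ 68  64  39  54  54  54  54  53  54  54  54  54  54  65  36  69  68]
 [ 68  65  37  37  36  36  37  36  36  36  36  36  36  51  36  68  68]
 [ 68  65  36  35  35  40  54  35  35  36  36  36  36  36  35  68  69]
 [ 68  67  57  57  56  58  67  57  57  56  56  57  57  57  57  68  68]
 [ 68  68  69  68  68  68  68  69  68  69  68  68  69  68  68  68  67]
 [ 68  69  68  68  68  68  68  68  68  68  68  68  68  68  68  68  68]]
h0 [533.7 123.2 132. ] [[272.7 212.3]] [[286.8 189. ]]
h1 [537.2 223.2 132. ] [[243.8 211.8]] [[316.2 176.9]]
hm [535.5 173.2 132. ] [[258.2 212. ]] [[301.7 182.9]]
grip [595.7  36.  110. ] [[297.1 195.6]] [[271.5 220.4]]
gt [595.7  36.  125. ] [[297.3 194.7]] [[271.4 217.3]]
slot1 [597.7  93.   83. ] [[281.  196.8]] [[288.9 218.4]]
end [ 585.5 -255.8   10. ] [[373.7 202.2]] [[179.4 281.5]]
guard [551.4  57.6  85. ] [[291.1 209.2]] [[270.5 212. ]]
```

View pics/t0d.png

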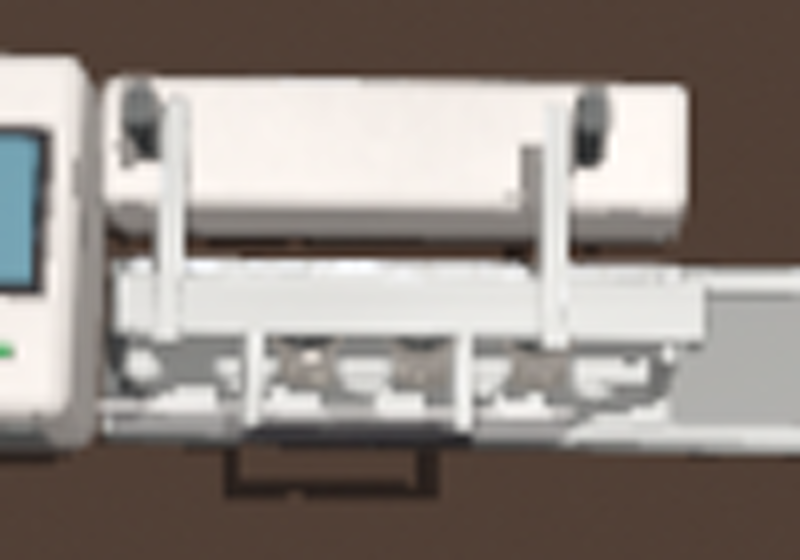

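View pics/s0d.png

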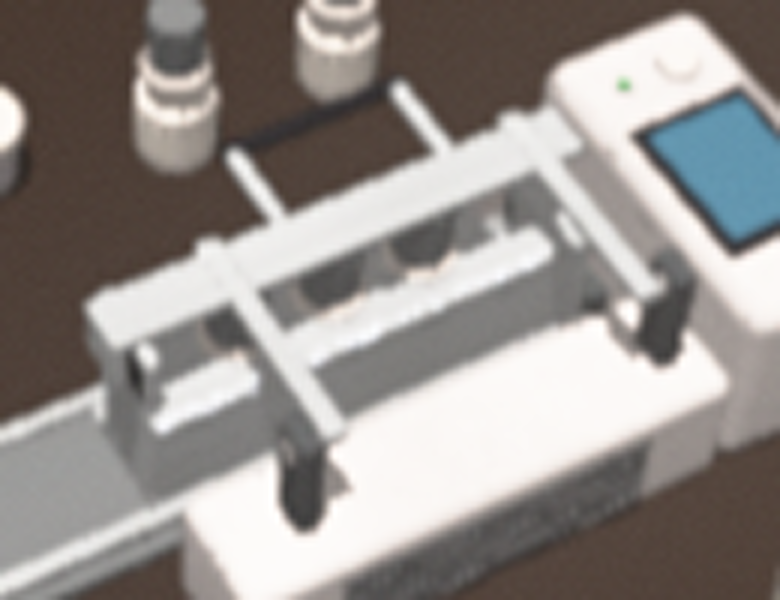

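```bash
python3 - <<'E'
from h import *
print(tri((302.1,184.6),(259.6,212.4)), plane("top",(259.6,212.4),132),plane("scene",(302.1,184.6),132))
# housing top corners z=75 in top: crop (105,80),(688,85),(685,208)
for q in ((105,80),(688,85),(688,215),(105,205)): print(plane("top",(215+q[0]/8,150+q[1]/7),75))
# strip -y end z?; hold
# bottles: cap tops
E
```

```text
(array([536.44228159, 171.21267863, 125.95062017]), np.float64(5.493978818974964)) [534.14428652 168.53263973 132.        ] [541.77962813 170.80126747 132.        ]
[735.34149387 284.53210984  75.        ]
[727.78189355  16.85326232  75.        ]
[657.82818258  18.71643505  75.        ]
[667.94705896 284.40650834  75.        ]
```

```bash
cat >> h.py <<'E'
from math import *
LO=np.array([595.,53.]);LY=-.035
def W(x,y,z=0): return np.array([LO[0]+x*cos(LY)-y*sin(LY),LO[1]+x*sin(LY)+y*cos(LY),z])
def plan(tgt,yaw=None,op=None,step=38,n=None,start=None):
    """rows to reach TCP tgt (world mm), yaw; printed in tool axes (cm)"""
    s=manip.read_state(); p=np.array(s["eef_pos"]); y=s["eef_rot"][2]
    if start is not None: p=np.array(start[:3]); y=start[3]
    d=np.array(tgt)-p; dy=0 if yaw is None else (yaw-y+pi)%(2*pi)-pi
    n=n or max(1,ceil(np.linalg.norm(d)/step),ceil(abs(dy)/radians(6.9)))
    rows=[]
    for i in range(n):
        c,sn=cos(y),sin(y); e=d/n
        rows.append([op,[round((e[0]*c+e[1]*sn)/10,2),round((e[0]*sn-e[1]*c)/10,2),round(-e[2]/10,2)],round(-dy/n,3)])
        y+=dy/n
    print("from",p.round(1),round(s["eef_rot"][2],3),"n",n)
    for k in range(0,n,5): print(str(rows[k:k+5]).replace("None","O"))
E
python3 -c "
from h import *
h=W(-65,115,190);print(h);plan([h[0],h[1],205],-.035,op=.53)"
```

```text
[534.06398672 170.20410524 190.        ]
from [ 233.1 -497.9  204.9] -1.133 n 20
[[0.53, [np.float64(-2.39), np.float64(-2.78), np.float64(-0.0)], np.float64(-0.055)], [0.53, [np.float64(-2.23), np.float64(-2.91), np.float64(-0.0)], np.float64(-0.055)], [0.53, [np.float64(-2.07), np.float64(-3.02), np.float64(-0.0)], np.float64(-0.055)], [0.53, [np.float64(-1.9), np.float64(-3.13), np.float64(-0.0)], np.float64(-0.055)], [0.53, [np.float64(-1.72), np.float64(-3.23), np.float64(-0.0)], np.float64(-0.055)]]
[[0.53, [np.float64(-1.54), np.float64(-3.32), np.float64(-0.0)], np.float64(-0.055)], [0.53, [np.float64(-1.36), np.float64(-3.4), np.float64(-0.0)], np.float64(-0.055)], [0.53, [np.float64(-1.17), np.float64(-3.47), np.float64(-0.0)], np.float64(-0.055)], [0.53, [np.float64(-0.98), np.float64(-3.53), np.float64(-0.0)], np.float64(-0.055)], [0.53, [np.float64(-0.78), np.float64(-3.58), np.float64(-0.0)], np.float64(-0.055)]]
[[0.53, [np.float64(-0.59), np.float64(-3.62), np.float64(-0.0)], np.float64(-0.055)], [0.53, [np.float64(-0.39), np.float64(-3.64), np.float64(-0.0)], np.float64(-0.055)], [0.53, [np.float64(-0.19), np.float64(-3.66), np.float64(-0.0)], np.float64(-0.055)], [0.53, [np.float64(0.01), np.float64(-3.66), np.float64(-0.0)], np.float64(-0.055)], [0.53, [np.float64(0.22), np.float64(-3.66), np.float64(-0.0)], np.float64(-0.055)]]
[[0.53, [np.float64(0.42), np.float64(-3.64), np.float64(-0.0)], np.float64(-0.055)], [0.53, [np.float64(0.62), np.float64(-3.61), np.float64(-0.0)], np.float64(-0.055)], [0.53, [np.float64(0.81), np.float64(-3.57), np.float64(-0.0)], np.float64(-0.055)], [0.53, [np.float64(1.01), np.float64(-3.52), np.float64(-0.0)], np.float64(-0.055)], [0.53, [np.float64(1.2), np.float64(-3.46), np.float64(-0.0)], np.float64(-0.055)]]
```

>>> arm_command:
  steps:
    - [0.53,[-2.4,-2.8,0],-0.055]
    - [0.53,[-2.2,-2.9,0],-0.055]
    - [0.53,[-2.1,-3.0,0],-0.055]
    - [0.53,[-1.9,-3.1,0],-0.055]
    - [0.53,[-1.7,-3.2,0],-0.055]
  force: 15

```text
clock: 0.52
eef_pos: [308.0, -329.9, 205.2]
eef_rot: [-3.142, 0.0, -0.856]
wrist_force: [0.8, 0.1, -0.1]
finger_gap: 64.1
```

>>> arm_command:
  steps:
    - [0.53,[-1.5,-3.3,0],-0.055]
    - [0.53,[-1.4,-3.4,0],-0.055]
    - [0.53,[-1.2,-3.5,0],-0.055]
    - [0.53,[-1.0,-3.5,0],-0.055]
    - [0.53,[-0.8,-3.6,0],-0.055]

```text
clock: 0.93
eef_pos: [382.6, -162.5, 205.4]
eef_rot: [3.142, -0.0, -0.581]
wrist_force: [0.2, -0.1, -0.4]
finger_gap: 50.0
```

>>> arm_command:
  steps:
    - [0.53,[-0.6,-3.6,0],-0.055]
    - [0.53,[-0.4,-3.6,0],-0.055]
    - [0.53,[-0.2,-3.7,0],-0.055]
    - [0.53,[0,-3.7,0],-0.055]
    - [0.53,[0.2,-3.7,0],-0.055]

```text
clock: 1.35
eef_pos: [457.3, 5.7, 205.4]
eef_rot: [3.142, 0.0, -0.305]
wrist_force: [0.6, -1.0, 0.5]
finger_gap: 49.6
```

>>> arm_command:
  steps:
    - [0.53,[0.4,-3.6,0],-0.055]
    - [0.53,[0.6,-3.6,0],-0.055]
    - [0.53,[0.8,-3.6,0],-0.055]
    - [0.53,[1.0,-3.5,0],-0.055]
    - [0.53,[1.2,-3.5,0],-0.055]

```text
clock: 1.77
eef_pos: [531.7, 172.9, 205.2]
eef_rot: [3.141, 0.0, -0.03]
wrist_force: [0.8, 0.1, 0.3]
finger_gap: 49.6
```

>>> arm_command:
  steps:
    - [0.53,[0.3,0.2,2.7],0.005]
    - [0.53,[0,0,2.7],0]

```text
clock: 1.93
eef_pos: [535.2, 170.6, 150.9]
eef_rot: [-3.141, -0.002, -0.035]
wrist_force: [0.2, -0.6, -0.1]
finger_gap: 50.0
```

```bash
python3 -c "
from h import *
snap('scene','1',(250,110,380,210),6);snap('top','1',(200,140,320,230),6)
s=manip.read_state();print(s['eef_pos']);print(proj('top',s['eef_pos']),proj('scene',s['eef_pos']))"
```

```text
[532.37329559 168.76597348 147.27551553]
[[259.35043372 212.19346808]] [[300.01545069 179.34095227]]
```

View pics/scene1.png

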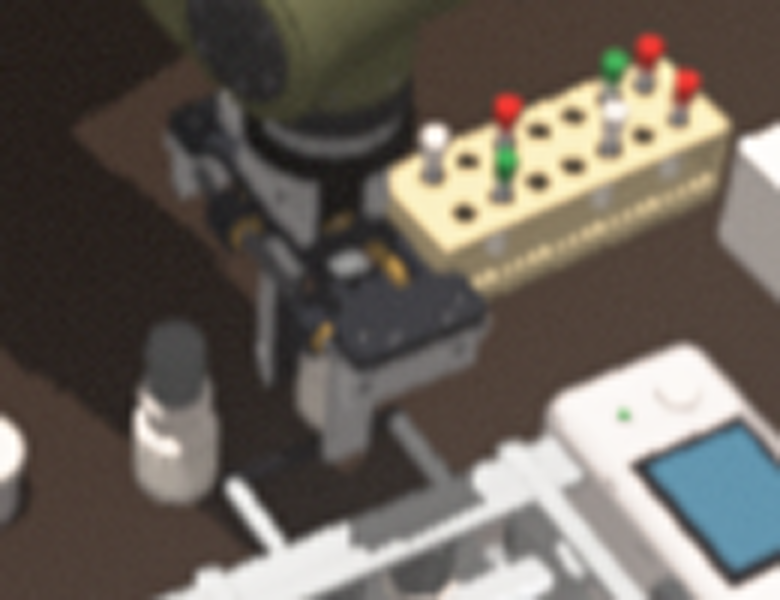

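View pics/top1.png

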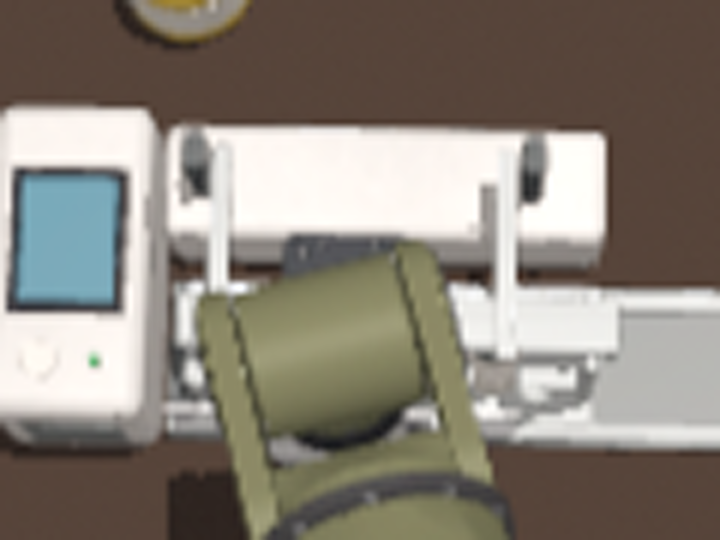

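>>> arm_command:
  steps:
    - [0.53,[0,0,1.2],0]
    - [0.53,[0,0,1.2],0]
    - [0.53,[0,0,1.0],0]
    - [0.53,[0,0,0],0]

```text
clock: 2.37
eef_pos: [533.7, 168.5, 115.8]
eef_rot: [3.141, 0.002, -0.038]
wrist_force: [0.6, -0.2, -0.2]
finger_gap: 49.9
```

>>> arm_command:
  steps:
    - [0,[0,0,0],0]
    - [0,[0,0,0],0]
    - [0,[0,0,0],0]
    - [0,[0,0,0],0]
    - [0,[0,0,0],0]
  force: 12

```text
clock: 2.78
eef_pos: [535.1, 169.0, 118.1]
eef_rot: [-3.141, -0.002, -0.038]
wrist_force: [23.8, -0.1, -3.8]
finger_gap: 20.2
```

>>> arm_command:
  steps:
    - [0,[0.5,0,0],0]
    - [0,[0,0,0],0]
    - [0,[0,0,0],0]

```text
clock: 3.03
eef_pos: [540.6, 168.7, 118.0]
eef_rot: [-3.141, -0.003, -0.038]
wrist_force: [7.8, -0.4, -0.5]
finger_gap: 9.3
```

```bash
python3 -c "
from h import *
for i in range(3):
    s=manip.read_state();print(s['clock'],s['eef_pos'].round(1),s['wrist_force'].round(1))
manip.camera('top')
s=manip.read_state();print(s['clock'],s['eef_pos'].round(1),s['wrist_force'].round(1),s['joints'])"
```

```text
3.0333 [540.6 168.7 118. ] [ 7.8 -0.4 -0.5]
3.0333 [540.6 168.7 118. ] [ 7.8 -0.4 -0.5]
3.0333 [540.6 168.7 118. ] [ 7.8 -0.4 -0.5]
3.0833 [540.6 168.7 118. ] [ 7.6 -0.2 -1. ] [ 2.38013447e-01  4.18809260e-01  1.57275372e+00 -3.93568893e-04
  1.14699488e+00  2.76388370e-01]
```

```bash
python3 - <<'E'
from h import *
z=np.load("scene0.npz");X=cloud("scene",z["d"]);Z=X[...,2]
zt=np.load("top0.npz");Xt=cloud("top",zt["d"])
for nm,c in dict(A=(423,263),B=(423,159),C=(414,-338),D=(549,-393),cup=(387,60)).items():
    for n,Y in(("scene",X),("top",Xt)):
        lo,hi=(100,113) if nm!="cup" else (40,52)
        m=(Y[...,2]>lo)&(Y[...,2]<hi)&(np.hypot(Y[...,0]-c[0],Y[...,1]-c[1])<25)
        v,u=np.nonzero(m); cu=(u.mean(),v.mean()); print(nm,n,m.sum(),np.nanmean(Y[m],0).round(1),np.round(cu,1),"ray:",plane(n,cu,(106 if nm!="cup" else 46)).round(1))
m=lambda Y:(Y[...,2]<15)&(Y[...,2]>-15)
print(np.nanmedian(X[m(X)],0),np.nanmedian(X[...,2][200:300,100:160]))
E
```

```text
A scene 60 [426.1 262.1 105.9] [306.8 155.2] ray: [426.1 262.1 106. ]
A top 56 [423.5 262.7 106.4] [233.2 245.4] ray: [423.5 262.8 106. ]
B scene 61 [424.9 160.1 106.1] [278.9 166.7] ray: [424.8 160.1 106. ]
B top 53 [422.3 159.7 105.4] [262.8 245.3] ray: [422.2 159.7 106. ]
C scene 94 [ 422.  -340.7  104.8] [121.5 233.3] ray: [ 423.  -340.7  106. ]
C top 54 [ 413.7 -338.1  105.3] [406.1 245.3] ray: [ 413.6 -337.9  106. ]
D scene 108 [ 553.8 -397.4  105. ] [116.5 279. ] ray: [ 554.5 -397.4  106. ]
D top 55 [ 549.5 -394.1  105.8] [419.4 206.5] ray: [ 549.5 -394.1  106. ]
cup scene 134 [390.1  59.1  46.3] [246.  184.4] ray: [389.9  59.2  46. ]
cup top 117 [388.1  59.   45.9] [291.4 255.7] ray: [388.  59.  46.]
[ 4.87613989e+02 -1.04128455e+02  1.01404662e-01] -0.0872265969181074
```

>>> arm_command:
  steps:
    - [0,[0.1,0,-1.2],0]
    - [0,[0.1,0,-1.2],0]
    - [0,[0.3,0,-1.2],0]
    - [0,[0.3,0,-1.2],0]
    - [0,[0.4,0,-1.2],0]
  force: 20

```text
clock: 3.5
eef_pos: [551.6, 168.1, 177.5]
eef_rot: [3.141, -0.0, -0.038]
wrist_force: [10.3, 0.7, -9.7]
finger_gap: 9.4
```

>>> arm_command:
  steps:
    - [0,[0.5,0,-1.1],0]
    - [0,[0.6,0,-1.1],0]
    - [0,[0.6,0,-1.1],0]
    - [0,[0.8,0,-1.0],0]
    - [0,[0.8,0,-0.9],0]

```text
clock: 3.92
eef_pos: [583.1, 167.1, 230.0]
eef_rot: [3.141, 0.004, -0.038]
wrist_force: [-13.4, -2.0, 6.1]
finger_gap: 9.4
```

>>> arm_command:
  steps:
    - [0,[0.9,0,-0.9],0]
    - [0,[0.9,0,-0.8],0]
    - [0,[1.0,0,-0.7],0]
    - [0,[1.0,0,-0.7],0]
    - [0,[1.1,0,-0.6],0]

```text
clock: 4.33
eef_pos: [632.8, 165.3, 268.2]
eef_rot: [-3.141, 0.001, -0.038]
wrist_force: [-7.9, -0.8, 8.7]
finger_gap: 9.3
```

>>> arm_command:
  steps:
    - [0,[1.1,0,-0.5],0]
    - [0,[1.2,0,-0.4],0]
    - [0,[1.2,0,-0.3],0]
    - [0,[1.2,0,-0.2],0]
    - [0,[1.2,0,-0.1],0]

```text
clock: 4.75
eef_pos: [692.5, 163.0, 282.4]
eef_rot: [-3.141, -0.0, -0.038]
wrist_force: [-2.8, 0.3, 3.6]
finger_gap: 9.5
```

>>> arm_command:
  steps:
    - [0,[0.8,0,0],0]
    - [0,[0.7,0,0],0]
    - [0.4,[0,0,0],0]
    - [0.4,[0,0,0],0]
    - [0.4,[0,0,0],0]

```text
clock: 5.17
eef_pos: [707.0, 162.4, 281.1]
eef_rot: [3.142, 0.001, -0.038]
wrist_force: [0.5, -0.6, 0.5]
finger_gap: 25.5
```

>>> arm_command:
  steps:
    - [0.4,[0,0,-2],0]
    - [0.4,[0,0,-3],0]
    - [0.4,[0,0,-1.5],0]

```text
clock: 5.42
eef_pos: [706.8, 162.5, 350.0]
eef_rot: [-3.141, -0.003, -0.038]
wrist_force: [-0.7, 0.2, 0.9]
finger_gap: 37.2
```

```bash
python3 -c "
from h import *
snap('scene','2',(200,110,400,260),4)
print(manip.read_state()['eef_pos'])
snap('top','2',(200,140,320,230),6)"
```

```text
[707.072764   162.44561429 352.4199971 ]
```

View pics/scene2.png

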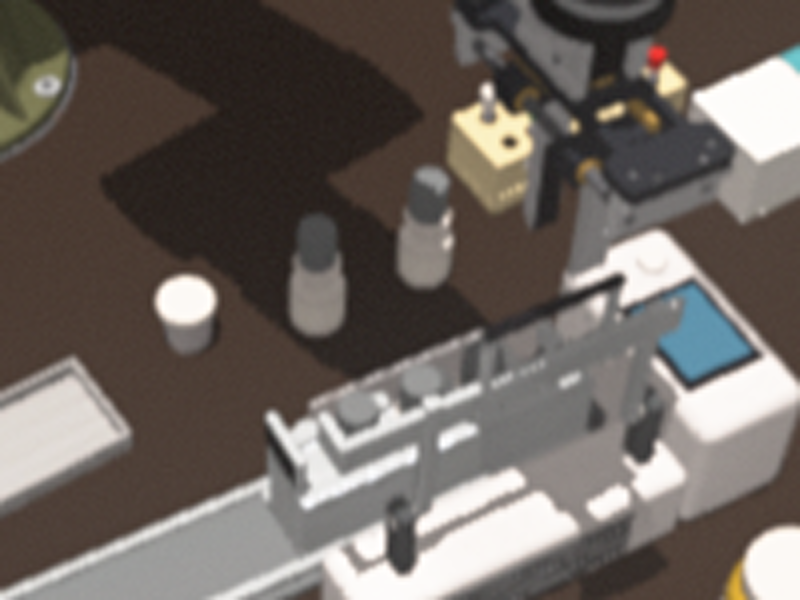

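View pics/top2.png

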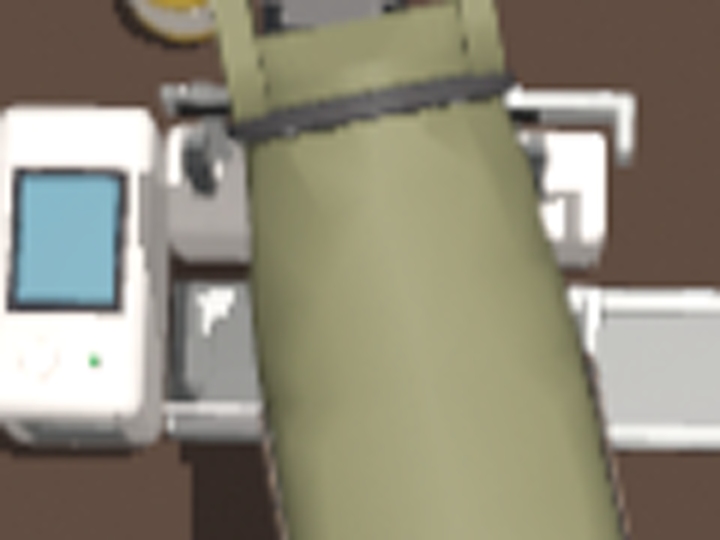

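```bash
python3 -c "
from h import *
plan([599.3,34,200],-1.606,op=.43)"
```

```text
from [707.3 162.5 349.9] -0.038 n 14
[[0.43, [np.float64(-0.74), np.float64(0.95), np.float64(1.07)], np.float64(0.112)], [0.43, [np.float64(-0.63), np.float64(1.02), np.float64(1.07)], np.float64(0.112)], [0.43, [np.float64(-0.51), np.float64(1.09), np.float64(1.07)], np.float64(0.112)], [0.43, [np.float64(-0.38), np.float64(1.14), np.float64(1.07)], np.float64(0.112)], [0.43, [np.float64(-0.25), np.float64(1.17), np.float64(1.07)], np.float64(0.112)]]
[[0.43, [np.float64(-0.12), np.float64(1.19), np.float64(1.07)], np.float64(0.112)], [0.43, [np.float64(0.01), np.float64(1.2), np.float64(1.07)], np.float64(0.112)], [0.43, [np.float64(0.15), np.float64(1.19), np.float64(1.07)], np.float64(0.112)], [0.43, [np.float64(0.28), np.float64(1.17), np.float64(1.07)], np.float64(0.112)], [0.43, [np.float64(0.41), np.float64(1.13), np.float64(1.07)], np.float64(0.112)]]
[[0.43, [np.float64(0.53), np.float64(1.07), np.float64(1.07)], np.float64(0.112)], [0.43, [np.float64(0.65), np.float64(1.01), np.float64(1.07)], np.float64(0.112)], [0.43, [np.float64(0.76), np.float64(0.93), np.float64(1.07)], np.float64(0.112)], [0.43, [np.float64(0.86), np.float64(0.84), np.float64(1.07)], np.float64(0.112)]]
```

>>> arm_command:
  steps:
    - [0.43,[-3.6,0,0],0]
    - [0.43,[-3.6,0,0],0]
    - [0.43,[-3.6,0,0],0]

```text
clock: 5.77
eef_pos: [607.4, 166.1, 343.8]
eef_rot: [3.141, 0.003, -0.038]
wrist_force: [1.5, 1.2, 1.3]
finger_gap: 40.8
```

```bash
sed -i 's/rows.append(\[op,\[round/rows.append([op,[fl/; s/rows.append(\[op,\[fl(/rows.append([op,[rr(/; ' h.py; python3 - <<'E'
s=open('h.py').read()
import re
i=s.index("        rows.append"); j=s.index("\n",i)
s=s[:i]+"        rows.append([op,[float(round(q,2)) for q in ((e[0]*c+e[1]*sn)/10,(e[0]*sn-e[1]*c)/10,-e[2]/10)],float(round(-dy/n,3))])"+s[j:]
open('h.py','w').write(s)
E
python3 -c "
from h import *
plan([599.3,34,200],-1.606,op=.43)"
```

```text
from [607.4 166.1 343.8] -0.038 n 14
[[0.43, [-0.02, 0.94, 1.03], 0.112], [0.43, [0.08, 0.94, 1.03], 0.112], [0.43, [0.19, 0.93, 1.03], 0.112], [0.43, [0.29, 0.9, 1.03], 0.112], [0.43, [0.39, 0.86, 1.03], 0.112]]
[[0.43, [0.48, 0.81, 1.03], 0.112], [0.43, [0.57, 0.75, 1.03], 0.112], [0.43, [0.65, 0.68, 1.03], 0.112], [0.43, [0.72, 0.61, 1.03], 0.112], [0.43, [0.79, 0.52, 1.03], 0.112]]
[[0.43, [0.84, 0.43, 1.03], 0.112], [0.43, [0.88, 0.33, 1.03], 0.112], [0.43, [0.92, 0.23, 1.03], 0.112], [0.43, [0.94, 0.13, 1.03], 0.112]]
```

>>> arm_command:
  steps:
    - [0.43,[0,0.9,1],0.112]
    - [0.43,[0.1,0.9,1],0.112]
    - [0.43,[0.2,0.9,1],0.112]
    - [0.43,[0.3,0.9,1],0.112]
    - [0.43,[0.4,0.9,1],0.112]

```text
clock: 6.18
eef_pos: [605.9, 119.4, 295.1]
eef_rot: [3.141, 0.001, -0.603]
wrist_force: [0.6, 0.2, -0.5]
finger_gap: 40.1
```

>>> arm_command:
  steps:
    - [0.43,[0.5,0.8,1],0.112]
    - [0.43,[0.6,0.7,1],0.112]
    - [0.43,[0.7,0.7,1],0.112]
    - [0.43,[0.7,0.6,1],0.112]
    - [0.43,[0.8,0.5,1],0.112]

```text
clock: 6.6
eef_pos: [604.1, 72.2, 245.0]
eef_rot: [3.14, 0.001, -1.163]
wrist_force: [0.0, 0.0, -0.1]
finger_gap: 40.4
```

>>> arm_command:
  steps:
    - [0.43,[0.8,0.4,1],0.112]
    - [0.43,[0.9,0.3,1],0.112]
    - [0.43,[0.9,0.2,1],0.112]
    - [0.43,[0.9,0.1,1],0.112]
    - [0.43,[0,0,0],0]

```text
clock: 7.02
eef_pos: [602.2, 34.7, 203.7]
eef_rot: [3.137, -0.0, -1.612]
wrist_force: [-0.9, -0.7, -0.5]
finger_gap: 40.3
```

```bash
python3 -c "
from h import *
snap('scene','3',(200,120,360,240),5);print(manip.read_state()['eef_pos'],manip.read_state()['eef_rot'])
snap('top','3',(230,140,390,260),5)
"
```

```text
[602.70814321  35.47350455 205.17708829] [ 3.13849973e+00 -1.05484770e-04 -1.60522803e+00]
```

View pics/scene3.png

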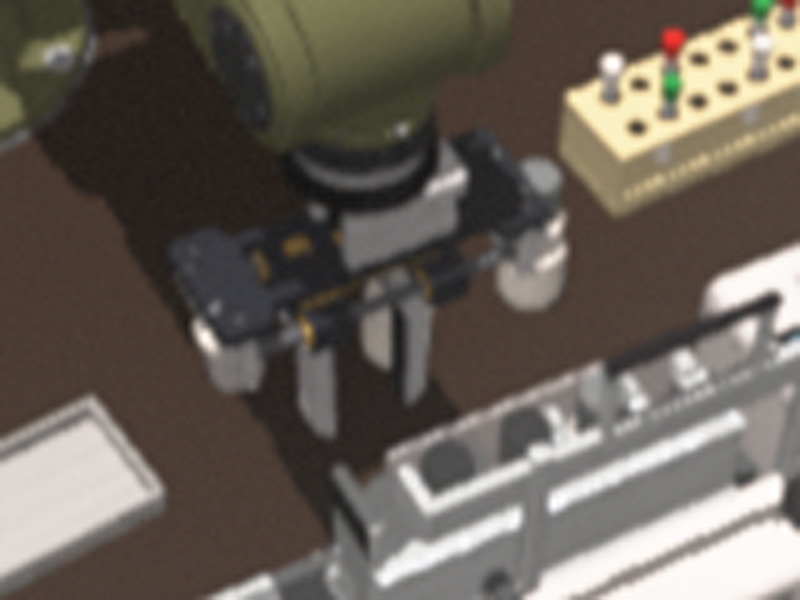

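View pics/top3.png

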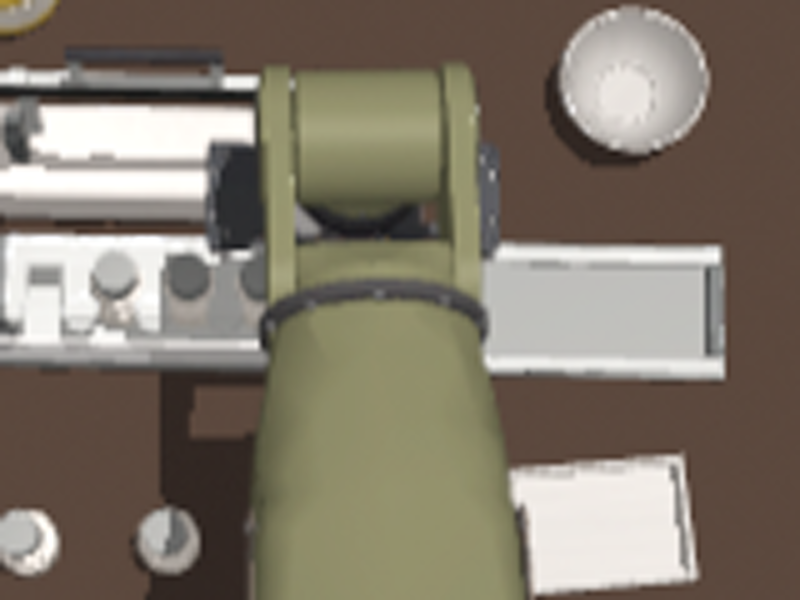

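```bash
python3 -c "
from h import *
f=lambda x,y,ox,oy:(ox+(x+.5)/5-.5,oy+(y+.5)/5-.5)
print('plate',plane('scene',f(352,505,200,120),125))
print('s1',plane('scene',f(450,462,200,120),123),'s2',plane('scene',f(522,430,200,120),123))
print('top s3',plane('top',f(113,272,230,140),125),'s2',plane('top',f(187,277,230,140),125))
for x in (-25,25): print(proj('scene',W(x,-20,125)+[5,1,0]))
"
```

```text
plate [603.78434651  26.91327836 125.        ]
s1 [604.22316556  90.36667014 123.        ] s2 [605.27429277 137.85121806 123.        ]
top s3 [601.18878123 194.11243704 125.        ] s2 [596.6817465  142.21241003 125.        ]
[[267.29416796 212.17065151]]
[[275.6295627 224.854295 ]]
```

>>> arm_command:
  steps:
    - [0.43,[0.2,0,2.6],0]
    - [0.43,[0,0,3],0]
    - [0.43,[0,0,2],0]
    - [0.43,[0,0,1.2],0]
    - [0.43,[0,0,1.2],0]

```text
clock: 7.53
eef_pos: [603.8, 34.4, 106.6]
eef_rot: [-3.141, 0.0, -1.603]
wrist_force: [0.6, 0.5, 0.8]
finger_gap: 40.6
```

>>> arm_command:
  steps:
    - [0.43,[0,0,1.2],0]
    - [0.43,[0,0,0],0]
    - [0,[0,0,0],0]
    - [0,[0,0,0],0]
    - [0,[0,0,0],0]
  force: 25

```text
clock: 7.95
eef_pos: [604.3, 33.9, 96.0]
eef_rot: [-3.14, 0.0, -1.606]
wrist_force: [0.6, 0.5, -0.4]
finger_gap: 23.9
```

>>> arm_command:
  steps:
    - [0,[0,0,0],0]
    - [0,[0,0,0],0]

```text
clock: 8.12
eef_pos: [604.1, 32.7, 95.7]
eef_rot: [-3.14, -0.002, -1.606]
wrist_force: [-2.3, -27.4, 5.3]
finger_gap: 10.7
```

>>> arm_command:
  steps:
    - [0,[0,0,0],0]
    - [0,[0,0,0],0]
    - [0,[0,0,0],0]

```text
clock: 8.37
eef_pos: [604.1, 31.2, 95.7]
eef_rot: [-3.141, -0.004, -1.607]
wrist_force: [-1.0, -17.2, 3.7]
finger_gap: 8.2
```

>>> arm_command:
  steps:
    - [0,[1,0,0],0]
    - [0,[2,0,0],0]
    - [0,[2.2,0,0],0]
    - [0,[2.2,0,0],0]
    - [0,[2.2,0,0],0]

```text
clock: 8.78
eef_pos: [600.6, -62.2, 95.6]
eef_rot: [-3.14, 0.001, -1.605]
wrist_force: [0.3, 7.4, 2.7]
finger_gap: 7.5
```

>>> arm_command:
  steps:
    - [0,[2.2,0,0],0]
    - [0,[2.2,0,0],0]
    - [0,[2.2,0,0],0]
    - [0,[2.2,0,0],0]
    - [0,[2.2,0,0],0]

```text
clock: 9.2
eef_pos: [596.7, -172.2, 95.6]
eef_rot: [-3.141, 0.001, -1.605]
wrist_force: [0.6, 8.2, 3.8]
finger_gap: 8.2
```

>>> arm_command:
  steps:
    - [0,[2.2,0,0],0]
    - [0,[2,0,0],0]
    - [0,[1.5,0,0],0]
    - [0,[0.5,0,0],0]
    - [0,[0,0,0],0]

```text
clock: 9.62
eef_pos: [594.4, -235.4, 95.6]
eef_rot: [-3.14, -0.001, -1.607]
wrist_force: [-0.7, -6.0, 2.7]
finger_gap: 7.9
```

>>> arm_command:
  steps:
    - [0,[0.4,0,0],0]
    - [0,[0.4,0,0],0]
    - [0,[0.2,0,0],0]
    - [0,[0,0,0],0]
    - [0,[0,0,0],0]

```text
clock: 10.03
eef_pos: [594.4, -243.0, 95.6]
eef_rot: [-3.141, 0.001, -1.605]
wrist_force: [0.1, 6.1, 4.8]
finger_gap: 8.0
```

>>> arm_command:
  steps:
    - [0,[0.3,0,0],0]
    - [0,[0,0,0],0]

```text
clock: 10.2
eef_pos: [594.4, -244.8, 95.6]
eef_rot: [-3.141, 0.003, -1.605]
wrist_force: [0.3, 15.3, 8.8]
finger_gap: 7.6
```

>>> arm_command:
  steps:
    - [0.43,[-0.3,0,0],0]
    - [0.43,[0,0,0],0]
    - [0.43,[0,0,-2],0]
    - [0.43,[0,0,-2],0]
    - [0.43,[0,0,-2.5],0]

```text
clock: 10.62
eef_pos: [593.3, -243.9, 159.5]
eef_rot: [3.139, 0.001, -1.606]
wrist_force: [0.7, 0.8, 0.7]
finger_gap: 37.5
```

```bash
python3 -c "
from h import *
plan([594,-187.4,160],-.035,op=.64)"
```

```text
from [ 593.3 -243.9  159.5] -1.606 n 14
[[0.64, [-0.4, 0.01, -0.0], -0.112], [0.64, [-0.4, -0.04, -0.0], -0.112], [0.64, [-0.4, -0.08, -0.0], -0.112], [0.64, [-0.38, -0.12, -0.0], -0.112], [0.64, [-0.37, -0.17, -0.0], -0.112]]
[[0.64, [-0.35, -0.21, -0.0], -0.112], [0.64, [-0.32, -0.24, -0.0], -0.112], [0.64, [-0.29, -0.28, -0.0], -0.112], [0.64, [-0.26, -0.31, -0.0], -0.112], [0.64, [-0.22, -0.34, -0.0], -0.112]]
[[0.64, [-0.18, -0.36, -0.0], -0.112], [0.64, [-0.14, -0.38, -0.0], -0.112], [0.64, [-0.1, -0.39, -0.0], -0.112], [0.64, [-0.05, -0.4, -0.0], -0.112]]
```

>>> arm_command:
  steps:
    - [0.64,[-0.4,0,0],-0.112]
    - [0.64,[-0.4,0,0],-0.112]
    - [0.64,[-0.4,-0.1,0],-0.112]
    - [0.64,[-0.4,-0.1,0],-0.112]
    - [0.64,[-0.4,-0.2,0],-0.112]

```text
clock: 11.03
eef_pos: [593.9, -223.3, 159.8]
eef_rot: [3.141, -0.0, -1.04]
wrist_force: [0.2, -0.4, 0.3]
finger_gap: 60.1
```

>>> arm_command:
  steps:
    - [0.64,[-0.4,-0.2,0],-0.112]
    - [0.64,[-0.3,-0.2,0],-0.112]
    - [0.64,[-0.3,-0.3,0],-0.112]
    - [0.64,[-0.3,-0.3,0],-0.112]
    - [0.64,[-0.2,-0.3,0],-0.112]

```text
clock: 11.45
eef_pos: [593.3, -203.0, 159.8]
eef_rot: [3.141, 0.0, -0.48]
wrist_force: [0.7, -0.8, 0.9]
finger_gap: 60.0
```

>>> arm_command:
  steps:
    - [0.64,[-0.2,-0.4,0],-0.112]
    - [0.64,[-0.1,-0.4,0],-0.112]
    - [0.64,[-0.1,-0.4,0],-0.112]
    - [0.64,[0,-0.4,0],-0.112]
    - [0.64,[0,0,0],0]

```text
clock: 11.87
eef_pos: [594.7, -186.1, 159.8]
eef_rot: [3.141, 0.0, -0.032]
wrist_force: [0.4, 0.3, 0.3]
finger_gap: 60.2
```

```bash
python3 -c "
from h import *
snap('scene','4',(160,130,320,250),5);print(manip.read_state()['eef_pos'],manip.read_state()['eef_rot'])
"
```

```text
[ 594.70590105 -186.41852383  159.87142092] [ 3.14138147e+00  1.59022499e-04 -3.92910009e-02]
```

View pics/scene4.png

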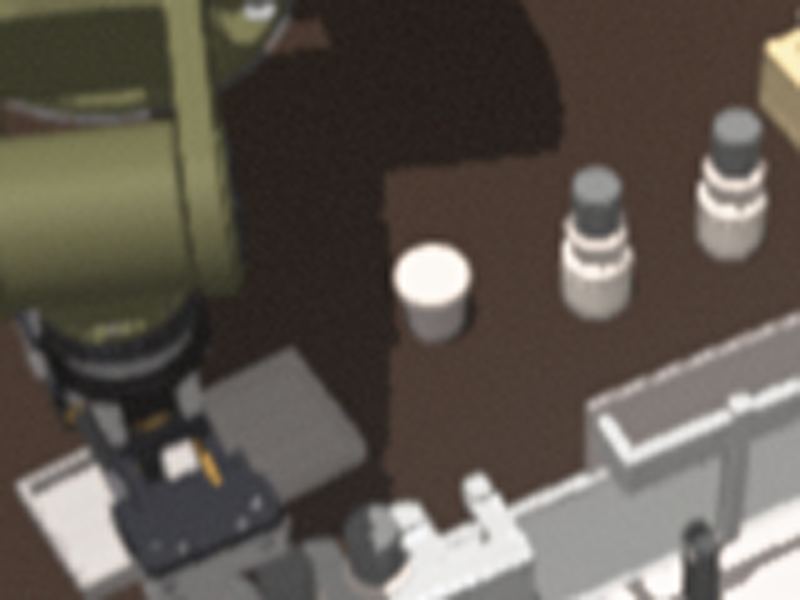

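>>> arm_command:
  steps:
    - [0.64,[0,0.1,2],0]
    - [0.64,[0,0,2],0]
    - [0.64,[0,0,1.5],0]
    - [0.64,[0,0,1],0]
    - [0.64,[0,0,0],0]

```text
clock: 12.33
eef_pos: [593.8, -187.5, 92.8]
eef_rot: [-3.141, 0.003, -0.041]
wrist_force: [0.1, -0.3, 0.7]
finger_gap: 59.9
```

>>> arm_command:
  steps:
    - [0,[0,0,0],0]
    - [0,[0,0,0],0]
    - [0,[0,0,0],0]
    - [0,[0,0,0],0]
    - [0,[0,0,0],0]
  force: 8

```text
clock: 12.75
eef_pos: [594.9, -187.6, 95.6]
eef_rot: [3.141, -0.001, -0.038]
wrist_force: [-3.7, -0.4, 2.9]
finger_gap: 30.3
```

```bash
python3 -c "
from h import *
f=lambda x,y:(190+(x+.5)/3-.5,140+(y+.5)/3-.5)
P=[plane('top',f(*q),18)[:2] for q in((376,287),(530,273),(538,348),(384,361))]
print(np.round(P,1),np.mean(P,0)); d=P[0]-P[1];print(d,atan2(-d[0],d[1]));d=P[3]-P[2];print(d,atan2(-d[0],d[1]))
g=lambda x,y:(90+(x+.5)/2.5-.5,130+(y+.5)/2.5-.5)
P=[plane('scene',g(*q),18)[:2] for q in((185,242),(322,177),(356,220),(220,290))]
print(np.round(P,1),np.mean(P,0))
"
```

```text
[[ 463.3  -30.7]
 [ 477.4 -221. ]
 [ 385.3 -225.8]
 [ 372.6  -37.5]] [ 424.66568194 -128.77858639]
[-14.06590018 190.25748139] 0.07379660860384271
[-12.63794866 188.30386097] 0.06701415652181361
[[ 391.8 -224.2]
 [ 383.8  -37.5]
 [ 466.3  -30.9]
 [ 477.6 -214.6]] [ 429.84224205 -126.8136936 ]
```

>>> arm_command:
  steps:
    - [0,[0,0,-0.3],0]
    - [0,[0,0,-0.3],0]
    - [0,[0,0,-0.3],0]
    - [0,[0,0,0],0]
  force: 20

```text
clock: 13.08
eef_pos: [594.8, -187.5, 104.7]
eef_rot: [3.141, -0.0, -0.038]
wrist_force: [-3.0, 0.5, 1.9]
finger_gap: 29.6
```

>>> arm_command:
  steps:
    - [0,[-1.0,0,0],0]
    - [0,[-1.5,0,0],0]
    - [0,[-1.5,0,0],0]
    - [0,[-1.5,0,0],0]
    - [0,[-1.5,0,0],0]

```text
clock: 13.5
eef_pos: [524.4, -184.8, 104.2]
eef_rot: [3.141, -0.001, -0.038]
wrist_force: [-0.1, 0.4, -0.6]
finger_gap: 29.3
```

>>> arm_command:
  steps:
    - [0,[-1.5,0,-1],0]
    - [0,[-2,0,-1.5],0]
    - [0,[-2,0,0],0]
    - [0,[-2,0,0],0]
    - [0,[-1.6,-0.5,0],0]

```text
clock: 13.92
eef_pos: [433.2, -176.7, 129.4]
eef_rot: [3.141, -0.001, -0.039]
wrist_force: [0.5, 0.3, -1.3]
finger_gap: 29.7
```

>>> arm_command:
  steps:
    - [0,[-0.1,0.6,1.2],0]
    - [0,[0,0,1.2],0]
    - [0,[0,0,1.0],0]
    - [0,[0,0,0.6],0]
    - [0,[0,0,0],0]

```text
clock: 14.33
eef_pos: [432.5, -182.0, 87.9]
eef_rot: [-3.141, 0.002, -0.038]
wrist_force: [-0.2, -0.7, -0.9]
finger_gap: 29.4
```

```bash
python3 -c "
from h import *
snap('scene','5',(120,150,280,270),5);print(manip.read_state()['eef_pos'],manip.read_state()['wrist_force'])
"
```

```text
[ 432.81825009 -182.18534743   88.63481118] [-0.14180066 -0.22069851 -0.17476985]
```

View pics/scene5.png

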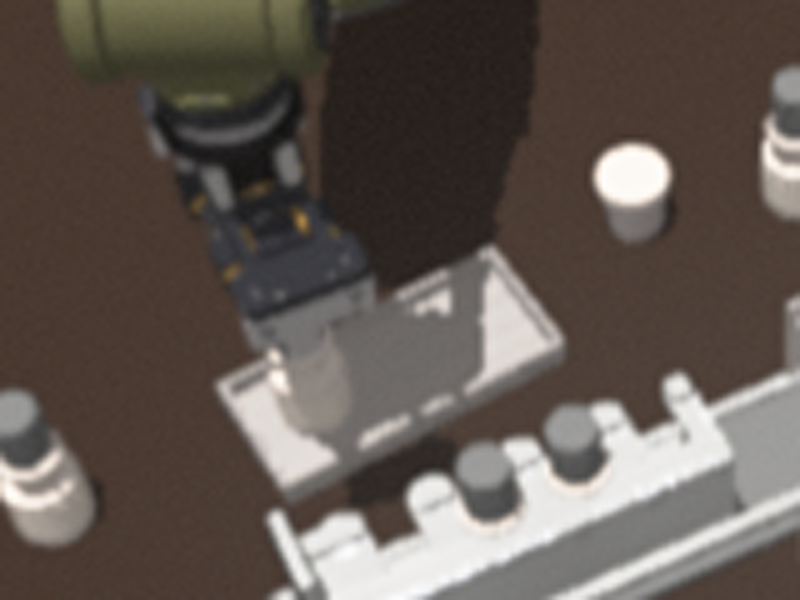

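>>> arm_command:
  steps:
    - [0,[0,0,0.2],0]
    - [0,[0,0,0],0]
    - [0.55,[0,0,0],0]
    - [0.55,[0,0,0],0]
    - [0.55,[0,0,0],0]

```text
clock: 14.8
eef_pos: [432.9, -182.4, 87.2]
eef_rot: [3.141, -0.0, -0.038]
wrist_force: [0.2, -0.7, 0.2]
finger_gap: 46.4
```

```bash
python3 -c "
from h import *
s=manip.read_state();p=s['eef_pos'];print(p,s['wrist_force'])
plan(p+[0,0,80],-.037,op=.64,n=2)
t=[596.5,-135.4,165]
plan(t,-.037,op=.64,start=[p[0],p[1],p[2]+80,s['eef_rot'][2]])
"
```

```text
[ 432.9482003  -182.35682772   87.20254302] [ 0.19671421 -0.7301507   0.20719712]
from [ 432.9 -182.4   87.2] -0.038 n 2
[[0.64, [0.0, -0.0, -4.0], -0.0], [0.64, [0.0, -0.0, -4.0], -0.0]]
from [ 432.9 -182.4  167.2] -0.038 n 5
[[0.64, [3.23, -1.06, 0.04], -0.0], [0.64, [3.23, -1.06, 0.04], -0.0], [0.64, [3.23, -1.06, 0.04], -0.0], [0.64, [3.23, -1.06, 0.04], -0.0], [0.64, [3.23, -1.06, 0.04], -0.0]]
```

>>> arm_command:
  steps:
    - [0.6,[0,0,-1.5],0]
    - [0.64,[0,0,-3.5],0]
    - [0.64,[0,0,-3],0]

```text
clock: 15.05
eef_pos: [432.5, -182.2, 168.2]
eef_rot: [-3.141, 0.001, -0.038]
wrist_force: [0.2, 0.5, -0.1]
finger_gap: 59.9
```

>>> arm_command:
  steps:
    - [0.64,[3.2,-1.1,0],0]
    - [0.64,[3.2,-1.1,0],0]
    - [0.64,[3.3,-1.0,0],0]
    - [0.64,[3.2,-1.0,0],0]
    - [0.64,[3.2,-1.1,0],0]

```text
clock: 15.47
eef_pos: [597.2, -134.9, 167.1]
eef_rot: [3.141, -0.0, -0.038]
wrist_force: [0.9, -1.3, -1.0]
finger_gap: 60.4
```

>>> arm_command:
  steps:
    - [0.64,[0,0,1.5],0]
    - [0.64,[0,0,2],0]
    - [0.64,[0,0,2],0]
    - [0.64,[0,0,1.5],0]
    - [0.64,[0,0,0],0]

```text
clock: 15.88
eef_pos: [594.3, -135.0, 93.8]
eef_rot: [-3.14, 0.005, -0.038]
wrist_force: [-0.3, -0.8, -0.4]
finger_gap: 59.8
```

>>> arm_command:
  steps:
    - [0,[0,0,0],0]
    - [0,[0,0,0],0]
    - [0,[0,0,0],0]
    - [0,[0,0,0],0]
    - [0,[0,0,0],0]
  force: 10

```text
clock: 16.3
eef_pos: [596.0, -135.6, 97.8]
eef_rot: [3.141, -0.001, -0.038]
wrist_force: [-0.5, 0.3, 0.2]
finger_gap: 30.1
```

>>> arm_command:
  steps:
    - [0,[0,0,0],0]
    - [0,[0,0,-0.3],0]
    - [0,[0,0,-0.3],0]
    - [0,[0,0,-0.3],0]
    - [0,[0,0,0],0]
  force: 20

```text
clock: 16.72
eef_pos: [596.0, -135.5, 106.7]
eef_rot: [3.141, -0.001, -0.038]
wrist_force: [-0.2, -0.6, -1.8]
finger_gap: 29.4
```

>>> arm_command:
  steps:
    - [0,[-1.0,0,0],0]
    - [0,[-1.5,0,0],0]
    - [0,[-1.5,0,0],0]
    - [0,[-1.5,0,0],0]
    - [0,[-1.5,0,0],0]

```text
clock: 17.13
eef_pos: [525.0, -132.7, 105.9]
eef_rot: [-3.142, 0.0, -0.038]
wrist_force: [-0.0, -0.1, 0.1]
finger_gap: 29.6
```

>>> arm_command:
  steps:
    - [0,[-1.7,0,-1],0]
    - [0,[-2.2,0,-1.5],0]
    - [0,[-2.2,0,0],0]
    - [0,[-2.2,0,0],0]
    - [0,[-1.5,0,0],0]

```text
clock: 17.55
eef_pos: [426.3, -128.9, 131.1]
eef_rot: [3.142, -0.0, -0.038]
wrist_force: [0.8, 0.4, -0.9]
finger_gap: 29.4
```

>>> arm_command:
  steps:
    - [0,[0,0,1.2],0]
    - [0,[0,0,1.2],0]
    - [0,[0,0,1.0],0]
    - [0,[0,0,0.4],0]
    - [0,[0,0,0],0]

```text
clock: 17.97
eef_pos: [427.5, -128.9, 92.1]
eef_rot: [-3.141, 0.002, -0.038]
wrist_force: [-0.5, -0.2, -1.5]
finger_gap: 29.5
```

>>> arm_command:
  steps:
    - [0,[0,0,0.4],0]
    - [0,[0,0,0],0]
    - [0.55,[0,0,0],0]
    - [0.55,[0,0,0],0]
    - [0.55,[0,0,0],0]

```text
clock: 18.38
eef_pos: [428.1, -129.2, 89.3]
eef_rot: [3.141, -0.001, -0.038]
wrist_force: [-0.0, -0.5, -0.3]
finger_gap: 46.1
```

>>> arm_command:
  steps:
    - [0.6,[0,0,0],0]
    - [0.6,[0,0,-1.5],0]
    - [0.64,[0,0,-3.5],0]
    - [0.64,[0,0,-2.5],0]

```text
clock: 18.72
eef_pos: [427.8, -129.1, 165.8]
eef_rot: [3.142, -0.0, -0.038]
wrist_force: [0.4, -0.9, 0.4]
finger_gap: 59.9
```

```bash
python3 -c "
from h import *
snap('scene','6',(100,150,260,270),5)
s=manip.read_state();p=s['eef_pos'];print(p,s['wrist_force'])
t=[598,-83.6,165]
plan(t,-.037,op=.64)
"
```

```text
[ 429.63057898 -129.73911741  170.19665456] [ 0.55463612 -0.89415402  6.05069153]
from [ 429.6 -129.7  170.2] -0.038 n 5
[[0.64, [3.33, -1.05, 0.1], -0.0], [0.64, [3.33, -1.05, 0.1], -0.0], [0.64, [3.33, -1.05, 0.1], -0.0], [0.64, [3.33, -1.05, 0.1], -0.0], [0.64, [3.33, -1.05, 0.1], -0.0]]
```

View pics/scene6.png

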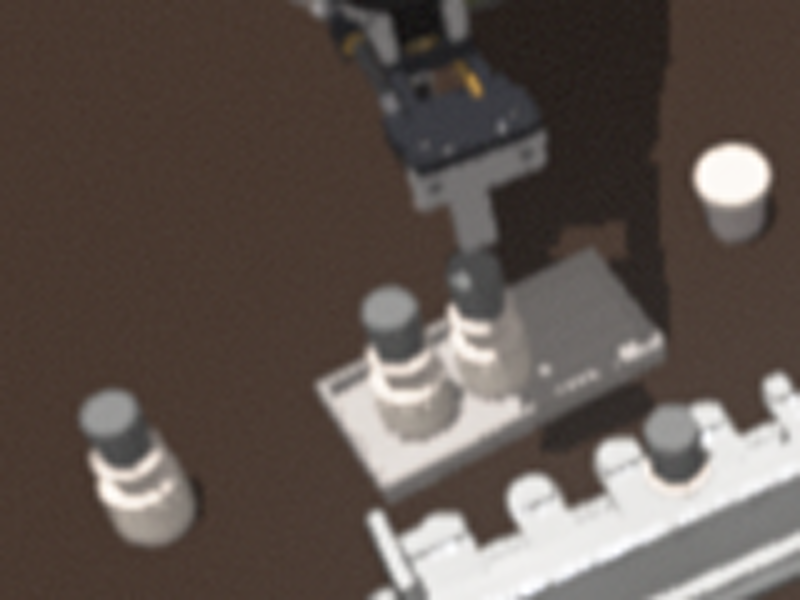

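>>> arm_command:
  steps:
    - [0.64,[3.3,-1.0,0],0]
    - [0.64,[3.3,-1.1,0],0]
    - [0.64,[3.4,-1.0,0],0]
    - [0.64,[3.4,-1.1,0],0]
    - [0.64,[3.4,-1.1,0],0]

```text
clock: 19.18
eef_pos: [599.3, -81.8, 163.8]
eef_rot: [3.142, -0.0, -0.038]
wrist_force: [0.2, -1.0, -0.2]
finger_gap: 60.1
```

>>> arm_command:
  steps:
    - [0.64,[0,0,1.5],0]
    - [0.64,[0,0,2],0]
    - [0.64,[0,0,2],0]
    - [0.64,[0,0,1.5],0]
    - [0.64,[0,0,0],0]

```text
clock: 19.6
eef_pos: [596.3, -82.2, 90.6]
eef_rot: [-3.141, 0.005, -0.038]
wrist_force: [0.1, 0.3, 0.1]
finger_gap: 60.1
```

>>> arm_command:
  steps:
    - [0,[0,0,0],0]
    - [0,[0,0,0],0]
    - [0,[0,0,0],0]
    - [0,[0,0,0],0]
    - [0,[0,0,0],0]
  force: 10

```text
clock: 20.02
eef_pos: [598.0, -82.6, 94.7]
eef_rot: [3.141, -0.001, -0.038]
wrist_force: [-0.2, -0.5, 0.2]
finger_gap: 30.3
```

>>> arm_command:
  steps:
    - [0,[0,0,0],0]
    - [0,[0,0,-0.3],0]
    - [0,[0,0,-0.3],0]
    - [0,[0,0,-0.3],0]
    - [0,[0,0,0],0]
  force: 20

```text
clock: 20.43
eef_pos: [598.0, -82.5, 103.7]
eef_rot: [3.141, -0.001, -0.038]
wrist_force: [-0.6, 0.1, -0.7]
finger_gap: 29.6
```

>>> arm_command:
  steps:
    - [0,[-1.0,0,0],0]
    - [0,[-1.5,0,0],0]
    - [0,[-1.5,0,0],0]
    - [0,[-1.5,0,0],0]
    - [0,[-1.5,0,0],0]

```text
clock: 20.85
eef_pos: [527.0, -79.8, 102.9]
eef_rot: [-3.142, 0.0, -0.038]
wrist_force: [-0.2, -0.2, -1.2]
finger_gap: 29.4
```

>>> arm_command:
  steps:
    - [0,[-1.8,0,-1],0]
    - [0,[-2.2,0,-1.5],0]
    - [0,[-2.2,-0.2,0],0]
    - [0,[-2.2,-0.1,0],0]
    - [0,[-2.0,0,0],0]

```text
clock: 21.27
eef_pos: [422.8, -72.7, 128.1]
eef_rot: [3.142, -0.0, -0.038]
wrist_force: [0.1, -0.4, -0.8]
finger_gap: 29.9
```

>>> arm_command:
  steps:
    - [0,[0,0,1.2],0]
    - [0,[0,0,1.2],0]
    - [0,[0,0,1.1],0]
    - [0,[0,0,0.7],0]
    - [0,[0,0,0],0]

```text
clock: 21.68
eef_pos: [423.4, -72.7, 84.9]
eef_rot: [-3.141, 0.002, -0.038]
wrist_force: [0.2, -0.7, -1.0]
finger_gap: 29.8
```

>>> arm_command:
  steps:
    - [0,[0,0,0],0]
    - [0,[0,0,0],0]

```text
clock: 21.85
eef_pos: [424.3, -73.0, 86.5]
eef_rot: [3.141, -0.001, -0.038]
wrist_force: [-0.0, 0.2, -0.7]
finger_gap: 29.4
```

>>> arm_command:
  steps:
    - [0.55,[0,0,0],0]
    - [0.6,[0,0,0],0]
    - [0.6,[0,0,0],0]
    - [0.6,[0,0,-1],0]
    - [0.5,[0,0,-3],0]

```text
clock: 22.27
eef_pos: [422.3, -72.5, 124.3]
eef_rot: [-3.14, 0.006, -0.038]
wrist_force: [0.3, -0.0, -0.4]
finger_gap: 52.0
```

>>> arm_command:
  steps:
    - [0.45,[0,0,-3],0]

```text
clock: 22.35
eef_pos: [423.3, -72.7, 157.0]
eef_rot: [-3.141, 0.002, -0.038]
wrist_force: [0.3, 0.3, 1.1]
finger_gap: 46.5
```

```bash
python3 -c "
from h import *
snap('scene','7',(80,130,280,280),4)
plan([594,-243,165],-1.606,op=.43)
"
```

```text
from [425.8 -73.3 163.1] -0.038 n 14
[[0.43, [1.25, 1.17, -0.01], 0.112], [0.43, [1.37, 1.02, -0.01], 0.112], [0.43, [1.47, 0.86, -0.01], 0.112], [0.43, [1.56, 0.69, -0.01], 0.112], [0.43, [1.63, 0.51, -0.01], 0.112]]
[[0.43, [1.67, 0.33, -0.01], 0.112], [0.43, [1.7, 0.14, -0.01], 0.112], [0.43, [1.71, -0.05, -0.01], 0.112], [0.43, [1.69, -0.25, -0.01], 0.112], [0.43, [1.65, -0.43, -0.01], 0.112]]
[[0.43, [1.59, -0.61, -0.01], 0.112], [0.43, [1.51, -0.79, -0.01], 0.112], [0.43, [1.42, -0.95, -0.01], 0.112], [0.43, [1.3, -1.1, -0.01], 0.112]]
```

View pics/scene7.png

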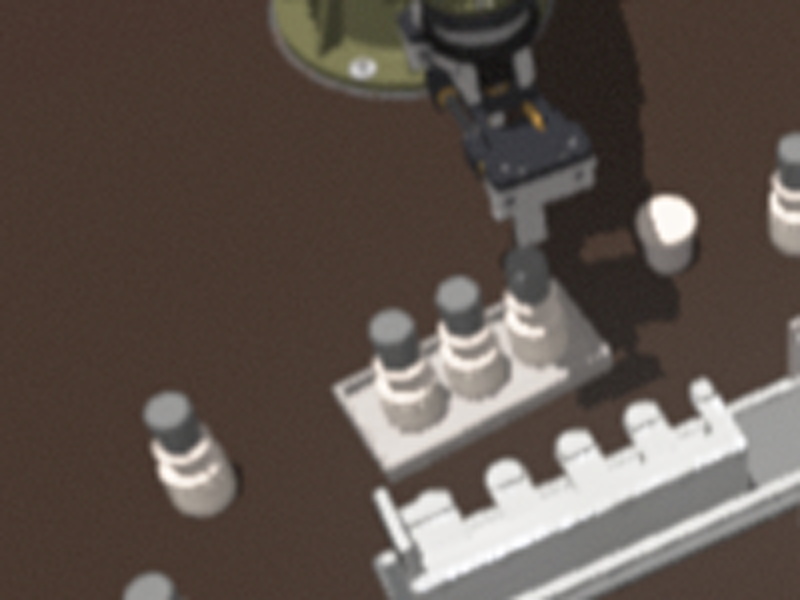

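All three spent bottles stand in the tray (caps at crop 392,330; 458,297; 527,265). Now re-grip the plate to get an exact datum of the rack.

>>> arm_command:
  steps:
    - [0.43,[1.2,1.2,0],0.112]
    - [0.43,[1.4,1.0,0],0.112]
    - [0.43,[1.5,0.9,0],0.112]
    - [0.43,[1.6,0.7,0],0.112]
    - [0.43,[1.6,0.5,0],0.112]

```text
clock: 22.82
eef_pos: [484.8, -134.8, 156.7]
eef_rot: [-3.141, -0.001, -0.604]
wrist_force: [-0.1, 0.4, -0.6]
finger_gap: 40.5
```

>>> arm_command:
  steps:
    - [0.43,[1.7,0.3,0],0.112]
    - [0.43,[1.7,0.1,0],0.112]
    - [0.43,[1.7,-0.1,0],0.112]
    - [0.43,[1.7,-0.3,0],0.112]
    - [0.43,[1.7,-0.4,0],0.112]

```text
clock: 23.23
eef_pos: [546.2, -195.0, 156.7]
eef_rot: [-3.141, -0.0, -1.163]
wrist_force: [0.7, 0.6, 0.5]
finger_gap: 40.5
```

>>> arm_command:
  steps:
    - [0.43,[1.6,-0.6,0],0.112]
    - [0.43,[1.5,-0.8,0],0.112]
    - [0.43,[1.4,-1.0,0],0.112]
    - [0.43,[1.3,-1.1,0],0.112]
    - [0.43,[0,0,0],0]

```text
clock: 23.65
eef_pos: [595.0, -244.3, 156.2]
eef_rot: [-3.141, -0.0, -1.614]
wrist_force: [-1.1, -0.4, -0.9]
finger_gap: 40.2
```

>>> arm_command:
  steps:
    - [0.43,[0,0,0],0]
    - [0.43,[0,0,0],0]

```text
clock: 23.82
eef_pos: [593.6, -242.2, 156.2]
eef_rot: [3.141, 0.0, -1.603]
wrist_force: [0.2, -0.7, -0.3]
finger_gap: 40.5
```

>>> arm_command:
  steps:
    - [0.43,[0,0,2],0]
    - [0.43,[0,0,2],0]
    - [0.43,[0,0,1.2],0]
    - [0.43,[0,0,0.9],0]
    - [0.43,[0,0,0],0]

```text
clock: 24.23
eef_pos: [593.2, -242.1, 93.5]
eef_rot: [3.139, 0.001, -1.605]
wrist_force: [-0.9, 0.7, -0.1]
finger_gap: 40.3
```

>>> arm_command:
  steps:
    - [0,[0,0,0],0]
    - [0,[0,0,0],0]
    - [0,[0,0,0],0]
    - [0,[0,0,0],0]
    - [0,[0,0,0],0]
  force: 12

```text
clock: 24.65
eef_pos: [594.1, -242.7, 95.5]
eef_rot: [-3.141, -0.0, -1.606]
wrist_force: [0.6, 0.2, -0.3]
finger_gap: 10.7
```

>>> arm_command:
  steps:
    - [0,[0,0,0],0]
    - [0,[0,0,0],0]
    - [0,[0,0,0],0]

```text
clock: 24.9
eef_pos: [594.1, -242.8, 95.5]
eef_rot: [-3.141, -0.0, -1.606]
wrist_force: [-0.8, -1.0, 4.4]
finger_gap: 8.3
```

>>> arm_command:
  steps:
    - [0.43,[0,0,0],0]
    - [0.43,[0,0,0],0]
    - [0.43,[0,0,0],0]
    - [0.43,[0,0,-2],0]
    - [0.43,[0,0,-3],0]

```text
clock: 25.32
eef_pos: [592.7, -241.9, 142.4]
eef_rot: [3.136, 0.002, -1.606]
wrist_force: [0.5, 1.0, -0.0]
finger_gap: 37.4
```

>>> arm_command:
  steps:
    - [0.6,[0,0,-2],0]
    - [0.6,[0,0,0],0]

```text
clock: 25.48
eef_pos: [595.4, -243.2, 169.6]
eef_rot: [-3.136, -0.002, -1.606]
wrist_force: [-0.1, 0.8, -0.3]
finger_gap: 50.7
```

```bash
cat > caps.py <<'E'
from h import *
import sys
def caps(tag):
    out={}
    for n in("scene","top"):
        p,d=snap(n,tag); X=cloud(n,d); g=p.astype(int)
        m=(X[...,2]>101)&(X[...,2]<113)&(abs(p.max(2).astype(int)-p.min(2))<25)&(X[...,0]>300)&(X[...,0]<600)&(abs(X[...,1])<480)
        k,l,st,c=cv2.connectedComponentsWithStats(m.astype(np.uint8),connectivity=8)
        for i in range(1,k):
            if st[i,4]<25 or st[i,4]>160: continue
            P=X[l==i]; (cx,cy),r=cv2.minEnclosingCircle(P[:,:2].astype(np.float32))
            print(n,st[i,4],np.nanmean(P,0).round(1),"circ",round(cx,1),round(cy,1),round(r,1),"pix",c[i].round(1),"ray106",plane(n,c[i],106).round(1)[:2])
if __name__=="__main__": caps(sys.argv[1])
E
python3 caps.py 8
```

```text
scene 55 [425.2 262.6 106.2] circ 424.7 262.4 14.7 pix [306.8 154.9] ray106 [425.1 262.7]
scene 62 [425.9 159.4 106.2] circ 422.5 158.6 17.6 pix [278.9 167. ] ray106 [425.8 159.5]
scene 74 [426.1 -72.  109.3] circ 424.4 -72.2 16.9 pix [210.9 195.4] ray106 [423.5 -71.2]
scene 79 [ 421.1 -341.6  105.2] circ 421.7 -340.8 16.6 pix [121.  233.1] ray106 [ 421.7 -341.6]
scene 102 [ 553.4 -397.6  105.3] circ 552.7 -397.6 17.4 pix [116.4 278.9] ray106 [ 553.9 -397.5]
top 91 [565.6 338.2 108.3] circ 575.7 341.6 47.8 pix [211.8 205.5] ray106 [566.  338.5]
top 52 [ 549.4 -395.   105.5] circ 550.4 -395.6 15.1 pix [419.6 206.6] ray106 [ 549.3 -394.8]
top 38 [ 427.1 -121.8  108.2] circ 426.8 -125.1 15.4 pix [343.7 242.4] ray106 [ 427.2 -122.1]
top 49 [422.2 160.2 107.2] circ 422.7 159.8 14.7 pix [262.6 245.3] ray106 [422.3 160.2]
top 51 [421.5 -71.5 107.8] circ 422.2 -71.2 15.0 pix [329.3 244.3] ray106 [421.6 -71.7]
top 31 [ 414.4 -343.6  105.1] circ 414.8 -341.5 14.1 pix [407.6 245.1] ray106 [ 414.3 -343.4]
top 55 [422.9 263.1 106.4] circ 423.1 262.1 15.6 pix [233.1 245.6] ray106 [422.9 263.1]
```

```bash
python3 -c "
from h import *
plan([419,-341,150],-1.606,op=.6)
plan([419,-341,78],-1.606,op=.6,start=[419,-341,150,-1.606])
"
```

```text
from [ 594.  -242.6  165.1] -1.606 n 6
[[0.6, [1.74, 2.86, 0.25], 0.0], [0.6, [1.74, 2.86, 0.25], 0.0], [0.6, [1.74, 2.86, 0.25], 0.0], [0.6, [1.74, 2.86, 0.25], 0.0], [0.6, [1.74, 2.86, 0.25], 0.0]]
[[0.6, [1.74, 2.86, 0.25], 0.0]]
from [ 419 -341  150] -1.606 n 2
[[0.6, [-0.0, 0.0, 3.6], -0.0], [0.6, [-0.0, 0.0, 3.6], -0.0]]
```

>>> arm_command:
  steps:
    - [0.6,[1.7,2.9,0],0]
    - [0.6,[1.7,2.9,0],0]
    - [0.6,[1.8,2.8,0],0]
    - [0.6,[1.7,2.9,0],0]
    - [0.6,[1.8,2.8,0],0]

```text
clock: 26.0
eef_pos: [446.0, -324.4, 163.3]
eef_rot: [3.14, 0.002, -1.606]
wrist_force: [1.1, 0.3, -0.3]
finger_gap: 56.5
```

>>> arm_command:
  steps:
    - [0.6,[1.7,2.9,1.5],0]
    - [0.6,[0,0,2],0]
    - [0.6,[0,0,2],0]
    - [0.6,[0,0,2],0]
    - [0.6,[0,0,1.2],0]

```text
clock: 26.42
eef_pos: [417.1, -339.5, 74.7]
eef_rot: [3.138, 0.003, -1.606]
wrist_force: [-0.2, 0.6, -1.3]
finger_gap: 56.8
```

>>> arm_command:
  steps:
    - [0.6,[0,0,0],0]
    - [0.6,[0,0,0],0]
    - [0.6,[0,0,0],0]

```text
clock: 26.67
eef_pos: [418.8, -340.7, 78.7]
eef_rot: [-3.141, -0.001, -1.606]
wrist_force: [1.0, -0.7, 0.4]
finger_gap: 56.4
```

```bash
python3 -c "
from h import *
print(manip.read_state()['eef_pos'],manip.read_state()['eef_rot'])
snap('scene','9',(70,180,190,270),6)
"
```

```text
[ 418.8050982  -340.65404664   78.66438139] [-3.14094909e+00 -5.27185167e-04 -1.60577080e+00]
```

View pics/scene9.png

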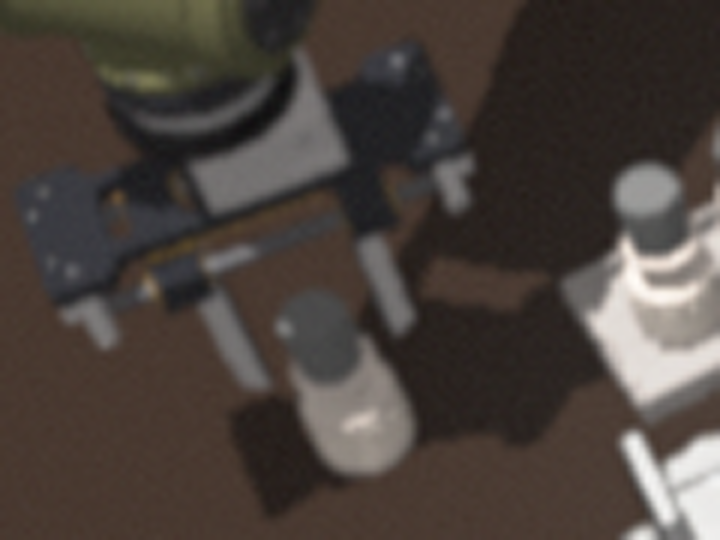

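```bash
python3 - <<'E'
from h import *
z=np.load("scene9.npz");X=cloud("scene",z["d"])
f=lambda x,y:(70+(x+.5)/6-.5,180+(y+.5)/6-.5)
print(proj("scene",[418.8,-340.7,78.7]),f(327,357),plane("scene",f(313,313),106), plane("scene",f(316,316),106))
m=(X[...,2]>101)&(np.hypot(X[...,0]-420,X[...,1]+340)<22); v,u=np.nonzero(m)
sel=(u<131)&(u>115); 
print(np.c_[u,v,X[m].round(0)][sel][::4])
E
```

```text
[[123.64801469 237.77596499]] (124.08333333333334, 239.08333333333334) [ 418.31421936 -338.45430024  106.        ] [ 420.63210628 -337.81842433  106.        ]
[[ 116.  213.  439. -332.  211.]
 [ 116.  219.  439. -338.  189.]
 [ 122.  229.  411. -335.  107.]
 [ 118.  230.  407. -345.  106.]
 [ 122.  230.  412. -336.  104.]
 [ 126.  230.  416. -326.  103.]
 [ 120.  231.  412. -342.  104.]
 [ 126.  231.  419. -328.  102.]
 [ 118.  232.  411. -348.  102.]
 [ 122.  232.  419. -338.  105.]
 [ 127.  232.  428. -326.  108.]
 [ 119.  233.  418. -346.  105.]
 [ 123.  233.  425. -337.  107.]
 [ 127.  233.  427. -327.  102.]
 [ 119.  234.  420. -347.  104.]
 [ 123.  234.  428. -338.  106.]
 [ 127.  234.  433. -329.  106.]
 [ 119.  235.  423. -348.  104.]
 [ 123.  235.  428. -339.  103.]
 [ 118.  236.  425. -352.  103.]
 [ 122.  236.  431. -342.  104.]
 [ 126.  236.  435. -333.  102.]
 [ 120.  237.  433. -348.  106.]
 [ 121.  238.  434. -347.  101.]]
```

>>> arm_command:
  steps:
    - [0,[0,0,0],0]
    - [0,[0,0,0],0]
    - [0,[0,0,0],0]
    - [0,[0,0,0],0]
    - [0,[0,0,0],0]
  force: 25

```text
clock: 27.13
eef_pos: [418.4, -340.6, 78.1]
eef_rot: [-3.141, -0.0, -1.606]
wrist_force: [0.2, 0.2, 2.1]
finger_gap: 29.4
```

```bash
python3 -c "
from h import *
s=manip.read_state();p=s['eef_pos'];print(p,s['wrist_force'],s['finger_gap'])
plan([530,-183.5,118],-1.606,op=0,start=[p[0],p[1],118,s['eef_rot'][2]])
"
```

```text
[ 418.44852159 -340.56642103   78.10684512] [0.15286078 0.16697339 2.12182327] 29.444511263835942
from [ 418.4 -340.6  118. ] -1.606 n 6
[[0, [-2.68, -1.77, -0.0], -0.0], [0, [-2.68, -1.77, -0.0], -0.0], [0, [-2.68, -1.77, -0.0], -0.0], [0, [-2.68, -1.77, -0.0], -0.0], [0, [-2.68, -1.77, -0.0], -0.0]]
[[0, [-2.68, -1.77, -0.0], -0.0]]
```

>>> arm_command:
  steps:
    - [0,[0,0,-1],0]
    - [0,[0,0,-1.5],0]
    - [0,[0,0,-1.5],0]
    - [0,[-1.5,-1,0],0]
    - [0,[-2.5,-1.6,0],0]

```text
clock: 27.55
eef_pos: [445.6, -302.7, 119.6]
eef_rot: [-3.14, -0.001, -1.609]
wrist_force: [1.1, -0.2, -1.1]
finger_gap: 29.3
```

>>> arm_command:
  steps:
    - [0,[-2.8,-1.9,0],0]
    - [0,[-2.8,-1.9,0],0]
    - [0,[-2.8,-1.9,0],0]
    - [0,[-2.2,-1.4,0],0]
    - [0,[-1.5,-1.0,0],0]

```text
clock: 27.97
eef_pos: [532.1, -181.2, 118.7]
eef_rot: [-3.141, 0.0, -1.605]
wrist_force: [-0.3, -0.5, -0.5]
finger_gap: 29.7
```

>>> arm_command:
  steps:
    - [0,[0,0,1],0]
    - [0,[0,0,0.6],0]
    - [0,[0,0,0],0]
    - [0,[0,0,0],0]

```text
clock: 28.3
eef_pos: [530.3, -184.2, 101.6]
eef_rot: [3.14, 0.0, -1.607]
wrist_force: [0.0, -0.9, -0.5]
finger_gap: 29.8
```

```bash
python3 -c "
from h import *
s=manip.read_state();p=s['eef_pos'];print(p,s['wrist_force'],s['finger_gap'],s['eef_rot'])
snap('scene','10',(120,170,280,290),5)
plan([529.6,-183.5,100],-1.606,op=0)
"
```

```text
[ 530.25301791 -184.16620397  101.60199695] [ 0.02819625 -0.90902974 -0.52290045] 29.752509782137956 [ 3.14044353e+00  3.11316084e-04 -1.60713746e+00]
from [ 530.5 -184.3  102. ] -1.607 n 1
[[0, [-0.07, 0.09, 0.2], -0.001]]
```

View pics/scene10.png

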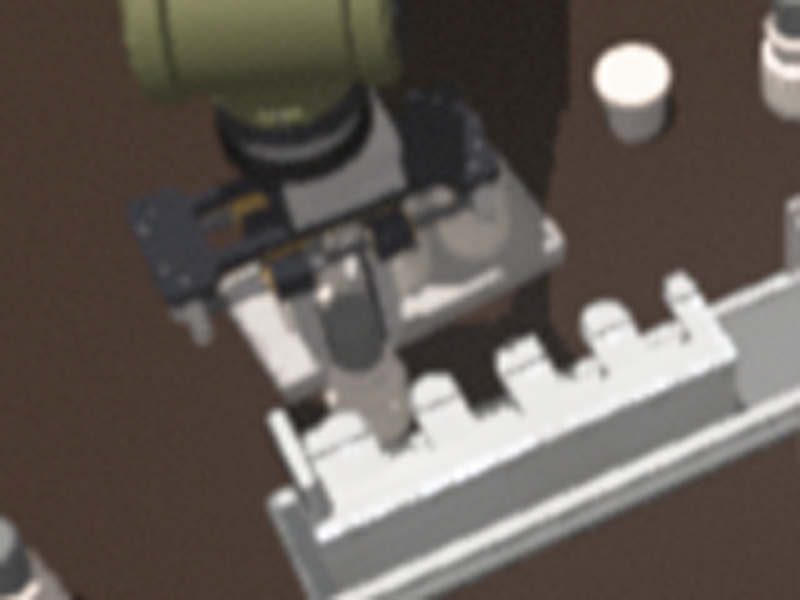

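>>> arm_command:
  steps:
    - [0,[-0.1,0,0.2],0]
    - [0,[0,-1,0],0]
    - [0,[0,-1,0],0]
    - [0,[0,-1,0],0]
    - [0,[0,0,0],0]

```text
clock: 28.77
eef_pos: [561.7, -184.5, 100.7]
eef_rot: [-3.141, -0.001, -1.607]
wrist_force: [-4.1, -2.9, 1.5]
finger_gap: 29.8
```

>>> arm_command:
  steps:
    - [0,[0,-0.8,0],0]
    - [0,[0,-0.8,0],0]
    - [0,[0,-0.8,0],0]
    - [0,[0,-0.6,0],0]
    - [0,[0,0,0],0]

```text
clock: 29.18
eef_pos: [591.7, -184.8, 100.0]
eef_rot: [-3.141, -0.0, -1.606]
wrist_force: [-1.2, -0.3, -0.2]
finger_gap: 2.9
```

```bash
python3 -c "
from h import *
snap('scene','11',(120,170,280,290),5)
snap('top','11',(280,150,440,270),5)
"
```

```text
(no output)
```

View pics/scene11.png

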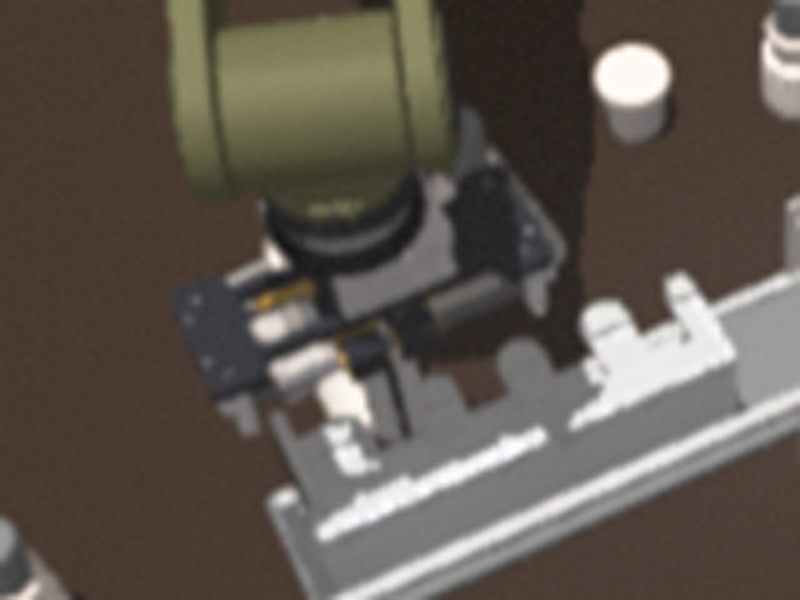

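View pics/top11.png

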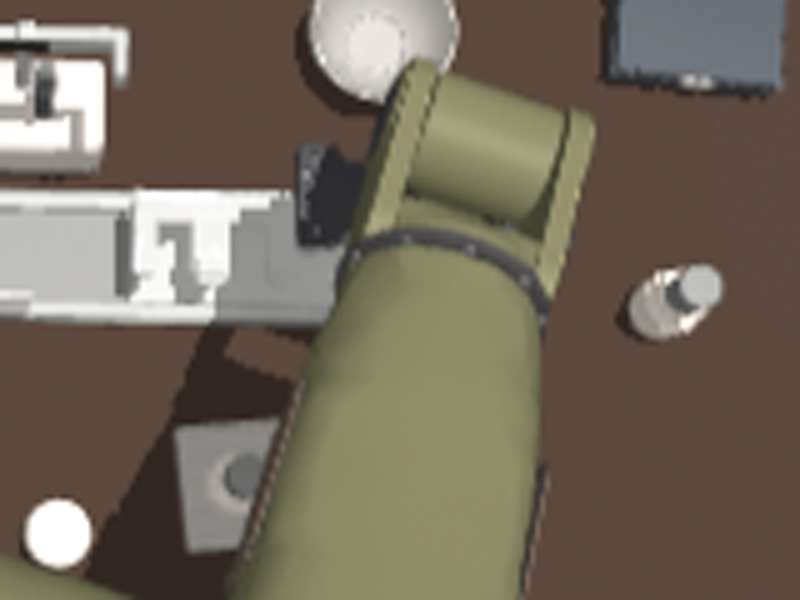

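>>> arm_command:
  steps:
    - [0,[0,0,-2],0]
    - [0,[0,0,-3],0]
    - [0,[0,0,-3.5],0]
    - [0,[-3.5,0,0],0]
    - [0,[-3.8,0,0],0]

```text
clock: 29.7
eef_pos: [593.8, -112.4, 187.0]
eef_rot: [-3.138, -0.001, -1.609]
wrist_force: [1.0, 0.5, 0.1]
finger_gap: 0.3
```

>>> arm_command:
  steps:
    - [0.5,[-3.8,0,0],0]
    - [0.5,[-3.8,0,0],0]
    - [0.5,[-3,0,0],0]

```text
clock: 29.95
eef_pos: [596.8, -3.2, 185.1]
eef_rot: [-3.141, 0.0, -1.605]
wrist_force: [-0.6, 0.0, -0.1]
finger_gap: 17.1
```

```bash
python3 -c "
from h import *
snap('scene','12',(120,170,280,290),5)
snap('top','12',(300,160,440,265),5.7)
"
```

```text
(no output)
```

View pics/scene12.png

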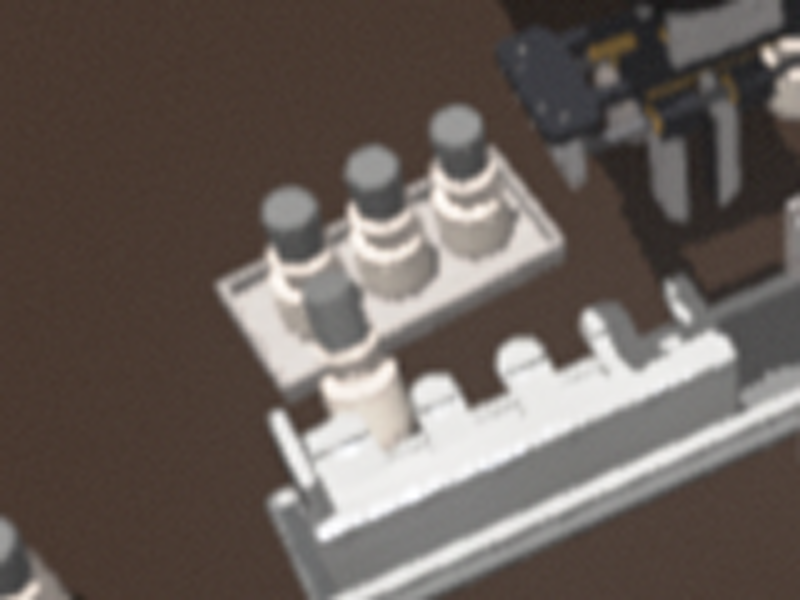

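View pics/top12.png

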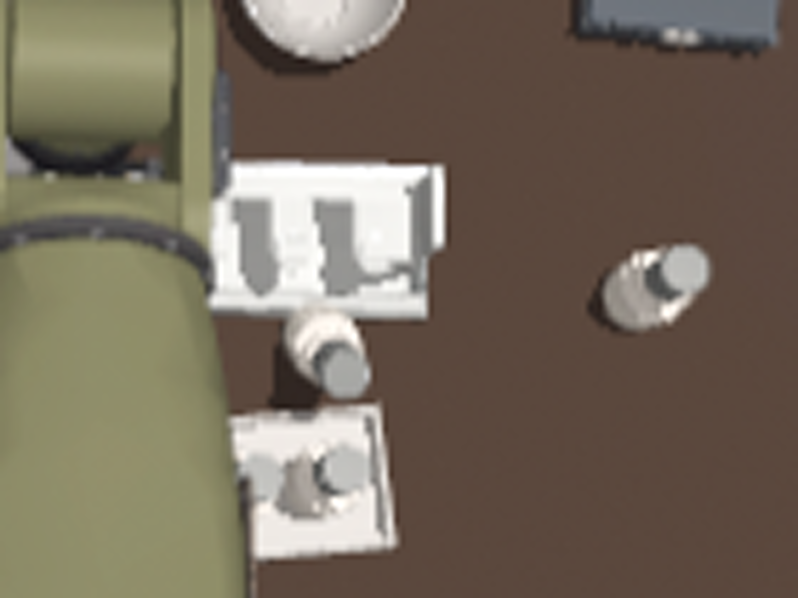

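```bash
python3 - <<'E'
from h import *
for n in("scene","top"):
    z=np.load(f"{n}12.npz");X=cloud(n,z["d"]);p=z["p"].astype(int)
    m=(np.abs(X[...,1]+180)<45)&(X[...,0]>455)&(X[...,0]<560)&(X[...,2]>25)&(X[...,2]<140)
    g=p.max(2)
    for lo in range(20,130,10):
        q=m&(X[...,2]>=lo)&(X[...,2]<lo+10)
        if q.sum()>3: print(n,lo,q.sum(),np.nanmean(X[q],0).round(0),X[q].min(0).round(0)[:2],X[q].max(0).round(0)[:2],"bright",g[q].mean().round())
E
```

```text
scene 20 15 [ 538. -174.   27.] [ 477. -190.] [ 549. -142.] bright 197.0
scene 30 30 [ 540. -179.   34.] [ 523. -205.] [ 548. -163.] bright 204.0
scene 40 76 [ 528. -184.   45.] [ 501. -205.] [ 544. -162.] bright 207.0
scene 50 70 [ 526. -185.   53.] [ 511. -205.] [ 539. -166.] bright 224.0
scene 60 19 [ 516. -185.   64.] [ 497. -199.] [ 522. -166.] bright 167.0
scene 70 49 [ 517. -183.   75.] [ 504. -215.] [ 560. -158.] bright 196.0
scene 80 31 [ 512. -186.   85.] [ 499. -210.] [ 559. -169.] bright 124.0
scene 90 50 [ 503. -184.   95.] [ 478. -198.] [ 516. -168.] bright 117.0
scene 100 66 [ 498. -184.  105.] [ 484. -198.] [ 511. -169.] bright 126.0
scene 110 5 [ 504. -181.  111.] [ 501. -189.] [ 506. -176.] bright 124.0
top 20 8 [ 526. -170.   27.] [ 472. -192.] [ 543. -161.] bright 170.0
top 30 11 [ 532. -174.   35.] [ 508. -194.] [ 542. -164.] bright 190.0
top 40 20 [ 518. -169.   45.] [ 496. -184.] [ 540. -161.] bright 202.0
top 50 33 [ 526. -180.   54.] [ 514. -201.] [ 535. -161.] bright 231.0
top 60 5 [ 498. -169.   66.] [ 490. -172.] [ 504. -164.] bright 154.0
top 70 15 [ 518. -186.   75.] [ 496. -213.] [ 559. -167.] bright 230.0
top 80 20 [ 526. -183.   84.] [ 487. -215.] [ 560. -150.] bright 202.0
top 90 18 [ 494. -181.   97.] [ 478. -197.] [ 510. -167.] bright 142.0
top 100 37 [ 489. -182.  105.] [ 477. -197.] [ 506. -169.] bright 157.0
top 110 14 [ 494. -182.  112.] [ 490. -195.] [ 498. -170.] bright 166.0
```

```bash
python3 -c "
from h import *
plan([498,-182.5,165],-1.606,op=.5)
"
```

```text
from [597.   -1.7 185.1] -1.602 n 6
[[0.5, [3.06, 1.55, 0.33], 0.001], [0.5, [3.06, 1.55, 0.33], 0.001], [0.5, [3.06, 1.55, 0.33], 0.001], [0.5, [3.07, 1.55, 0.33], 0.001], [0.5, [3.07, 1.55, 0.33], 0.001]]
[[0.5, [3.07, 1.54, 0.33], 0.001]]
```

>>> arm_command:
  steps:
    - [0.5,[3.1,1.5,0.3],0]
    - [0.5,[3.1,1.6,0.3],0]
    - [0.5,[3.0,1.5,0.3],0]
    - [0.5,[3.1,1.6,0.3],0]
    - [0.5,[3.0,1.5,0.4],0]

```text
clock: 30.47
eef_pos: [513.6, -157.7, 169.0]
eef_rot: [-3.141, -0.0, -1.606]
wrist_force: [0.9, 0.0, 1.0]
finger_gap: 47.1
```

>>> arm_command:
  steps:
    - [0.5,[3.1,1.6,0.4],0]
    - [0.5,[0,0,2],0]
    - [0.5,[0,0,2],0]
    - [0.5,[0,0,2],0]
    - [0.5,[0,0,1.6],0]

```text
clock: 30.88
eef_pos: [496.9, -186.9, 87.6]
eef_rot: [3.141, 0.0, -1.607]
wrist_force: [-0.6, 0.2, -0.7]
finger_gap: 47.2
```

>>> arm_command:
  steps:
    - [0.5,[0,0,0.8],0]
    - [0.5,[0,0,0],0]
    - [0.5,[0,0,0],0]

```text
clock: 31.13
eef_pos: [497.9, -186.5, 81.4]
eef_rot: [-3.141, -0.0, -1.606]
wrist_force: [-0.3, 0.2, 1.0]
finger_gap: 46.8
```

```bash
python3 -c "
from h import *
snap('scene','13',(120,170,280,290),5)
print(manip.read_state()['eef_pos'])
"
```

```text
[ 498.19848729 -186.53914532   81.88961534]
```

View pics/scene13.png

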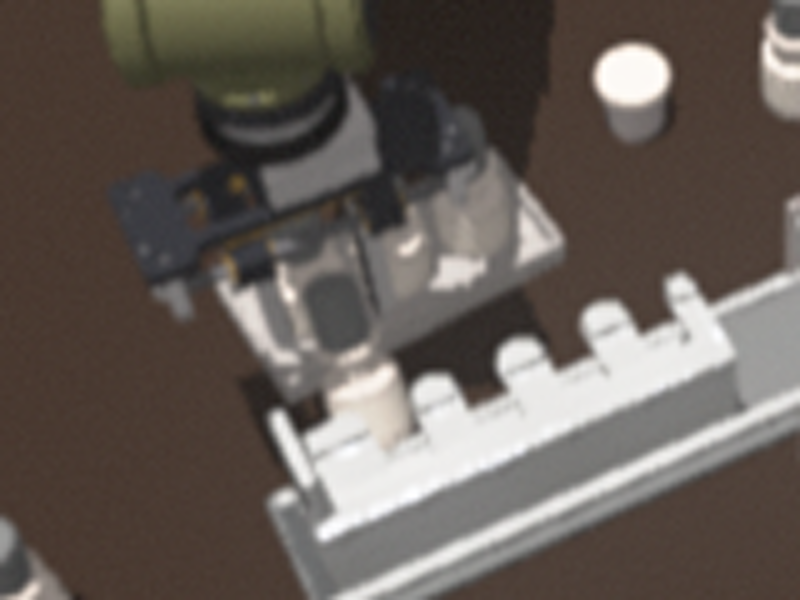

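>>> arm_command:
  steps:
    - [0.5,[-0.4,0,0],0]
    - [0,[0,0,0],0]
    - [0,[0,0,0],0]
    - [0,[0,0,0],0]
    - [0,[0,0,0],0]
  force: 6

```text
clock: 31.6
eef_pos: [498.2, -182.3, 81.3]
eef_rot: [-3.141, -0.0, -1.606]
wrist_force: [0.1, 0.2, 1.7]
finger_gap: 30.0
```

>>> arm_command:
  steps:
    - [0,[0,0,0],0]
    - [0,[0,0,0],0]
    - [0,[0,0,-0.5],0]
    - [0,[0,0,-0.5],0]
    - [0,[0,0,-0.5],0]

```text
clock: 32.02
eef_pos: [498.0, -182.2, 96.4]
eef_rot: [3.141, 0.0, -1.606]
wrist_force: [0.9, 0.1, -1.5]
finger_gap: 29.9
```

>>> arm_command:
  steps:
    - [0,[0,0,-0.8],0]
    - [0,[0,0,-0.8],0]
    - [0,[0,0,-0.8],0]
    - [0,[0,0,-0.6],0]
    - [0,[0,0,0],0]

```text
clock: 32.43
eef_pos: [498.6, -182.4, 127.6]
eef_rot: [-3.139, -0.001, -1.606]
wrist_force: [0.1, -0.6, -1.1]
finger_gap: 29.8
```

```bash
python3 -c "
from h import *
snap('scene','14',(120,170,280,290),5)
print(manip.read_state()['eef_pos'])
"
```

```text
[ 498.31289142 -182.32360502  126.71611628]
```

View pics/scene14.png

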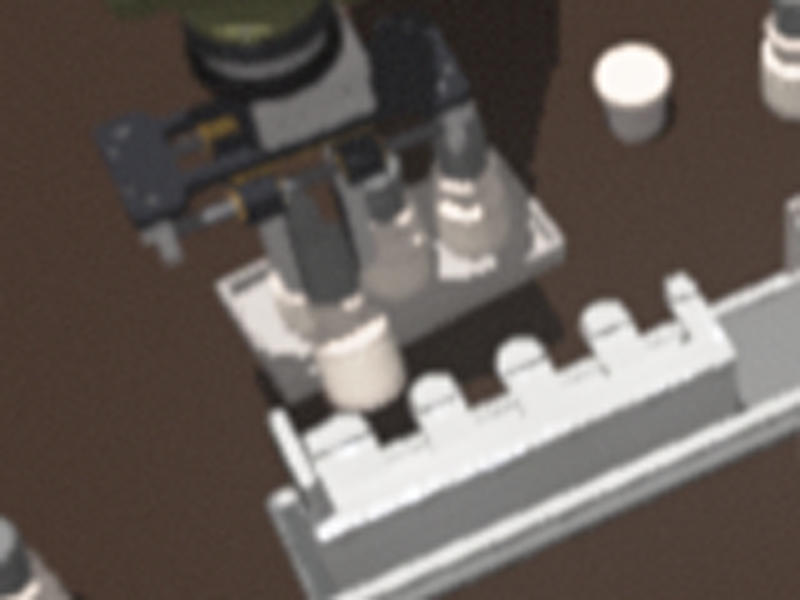

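>>> arm_command:
  steps:
    - [0,[1,0,0],0]
    - [0,[2,1.2,0],0]
    - [0,[2.5,1.5,0],0]
    - [0,[2.5,1.5,0],0]
    - [0,[2,1.2,0],0]
  force: 10

```text
clock: 32.9
eef_pos: [439.1, -282.0, 125.4]
eef_rot: [3.141, 0.0, -1.606]
wrist_force: [0.3, -0.1, -0.7]
finger_gap: 29.8
```

>>> arm_command:
  steps:
    - [0,[0.8,0.5,1],0]
    - [0,[0,0,1],0]
    - [0,[0,0,1],0]
    - [0,[0,0,0.6],0]
    - [0,[0,0,0],0]

```text
clock: 33.32
eef_pos: [435.1, -286.7, 87.9]
eef_rot: [3.139, 0.002, -1.605]
wrist_force: [-1.1, 0.7, -2.0]
finger_gap: 29.4
```

```bash
python3 - <<'E'
from h import *
p,d=snap('scene','15',(80,170,240,290),5)
s=manip.read_state();e=s['eef_pos'];print(e,s['wrist_force'],s['finger_gap'])
X=cloud('scene',d)
m=(np.abs(X[...,1]-e[1])<13)&(np.abs(X[...,0]-e[0])<75)&(X[...,2]>4)&(X[...,2]<70)
for lo in range(5,75,8):
    q=m&(X[...,2]>=lo)&(X[...,2]<lo+8)
    if q.sum()>3: print(lo,q.sum(),np.nanmean(X[q],0).round(0),X[q].max(0).round(0)[:2])
E
```

```text
[ 435.43986445 -286.98480911   88.88865864] [-0.36686442  0.37814531 -1.06888403] 29.85343348345371
21 17 [ 483. -287.   26.] [ 486. -275.]
29 24 [ 481. -287.   34.] [ 485. -274.]
37 27 [ 477. -288.   41.] [ 485. -274.]
45 24 [ 469. -289.   49.] [ 480. -276.]
53 53 [ 465. -287.   57.] [ 477. -274.]
61 31 [ 459. -287.   64.] [ 473. -276.]
```

View pics/scene15.png

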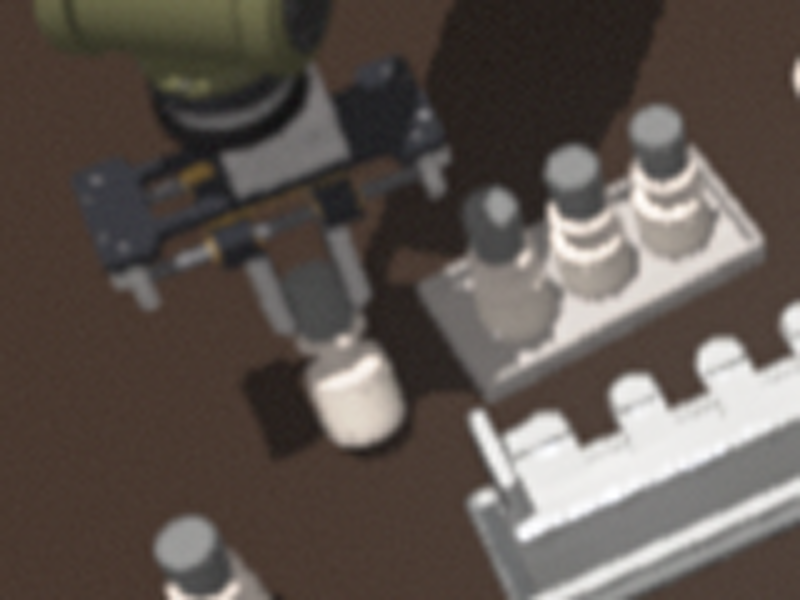

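>>> arm_command:
  steps:
    - [0,[0,0,0.4],0]
    - [0,[0,0,0.4],0]
    - [0,[0,0,0.2],0]
    - [0,[0,0,0],0]
  force: 5

```text
clock: 33.7
eef_pos: [435.6, -288.1, 80.2]
eef_rot: [-3.141, -0.001, -1.606]
wrist_force: [-0.9, -0.6, 2.7]
finger_gap: 29.7
```

>>> arm_command:
  steps:
    - [0,[0,-0.7,0],0]
    - [0,[0,-0.7,0],0]
    - [0,[0,-0.7,0],0]
    - [0,[0,-0.7,0],0]
    - [0,[0,0,0],0]

```text
clock: 34.12
eef_pos: [464.5, -288.9, 79.7]
eef_rot: [-3.141, 0.0, -1.605]
wrist_force: [0.7, -0.9, 1.9]
finger_gap: 30.1
```

```bash
python3 - <<'E'
from h import *
p,d=snap('scene','16',(80,170,240,290),5)
s=manip.read_state();e=s['eef_pos'];print(e,s['wrist_force'],s['finger_gap'])
E
```

```text
[ 464.00884808 -288.93980367   79.74746301] [ 0.83672764 -0.71597722  1.11238421] 29.67907728838284
```

View pics/scene16.png

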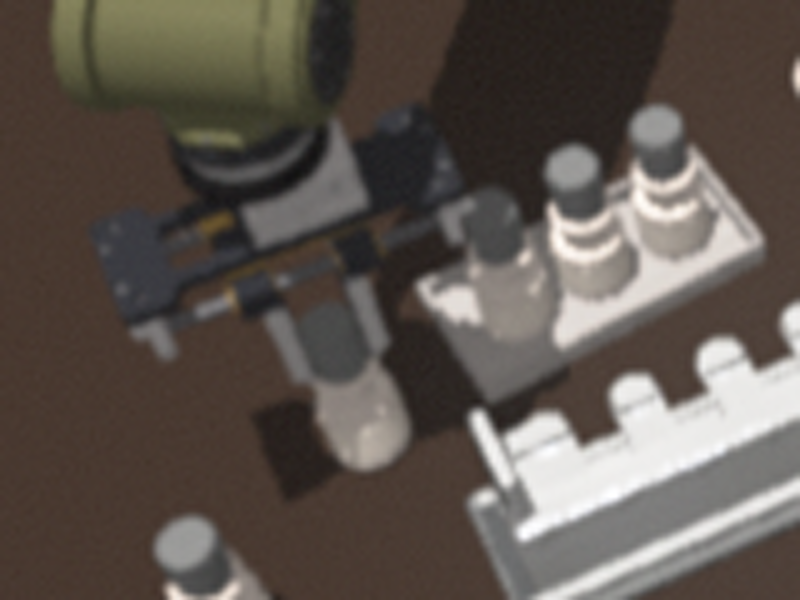

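>>> arm_command:
  steps:
    - [0.5,[0,0,0],0]
    - [0.5,[0,0,0],0]
    - [0.5,[0,0,0],0]
    - [0.5,[0,0,0],0]

```text
clock: 34.5
eef_pos: [463.1, -289.0, 79.9]
eef_rot: [3.141, 0.0, -1.606]
wrist_force: [0.3, 0.5, 0.5]
finger_gap: 46.7
```

```bash
python3 - <<'E'
from h import *
p,d=snap('scene','17',(80,190,200,280),6)
s=manip.read_state();e=s['eef_pos'];print(e,s['wrist_force'],s['finger_gap'])
X=cloud('scene',d);v,u=np.mgrid[0:420,0:560]
m=(np.abs(X[...,1]+289)<24)&(np.abs(X[...,0]-464)<30)&(X[...,2]>102)&(X[...,2]<112)&(v>228)
print(m.sum(),X[m].min(0),X[m].max(0),X[m].mean(0))
E
```

```text
[ 463.10425101 -289.05564847   79.95874703] [-0.29227269  0.00866622  1.06224598] 46.61059933387275
75 [ 459.31903213 -312.99219007  102.03108057] [ 489.49521378 -274.50553393  111.80835213] [ 474.31609016 -288.44265155  105.7630325 ]
```

View pics/scene17.png

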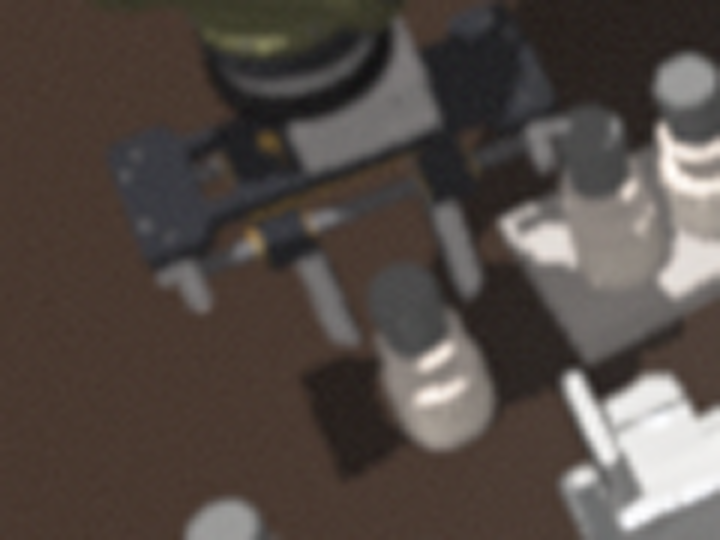

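>>> arm_command:
  steps:
    - [0.5,[0,-0.6,0],0]
    - [0.5,[0,-0.5,0.2],0]
    - [0.5,[0,0,0],0]
    - [0,[0,0,0],0]
    - [0,[0,0,0],0]
  force: 30

```text
clock: 34.97
eef_pos: [474.2, -289.3, 77.8]
eef_rot: [3.141, 0.0, -1.606]
wrist_force: [-0.4, -0.3, -0.1]
finger_gap: 37.1
```

>>> arm_command:
  steps:
    - [0,[0,0,0],0]
    - [0,[0,0,0],0]
    - [0,[0,0,0],0]

```text
clock: 35.22
eef_pos: [474.1, -289.4, 77.9]
eef_rot: [3.141, 0.0, -1.606]
wrist_force: [0.5, 0.4, -1.1]
finger_gap: 29.4
```

```bash
python3 -c "
from h import *
s=manip.read_state();p=s['eef_pos'];print(p,s['wrist_force'],s['finger_gap'])
plan([529.6,-183.5,p[2]+40],-1.606,op=0,start=[p[0],p[1],p[2]+40,s['eef_rot'][2]])
"
```

```text
[ 474.10378261 -289.40105659   77.8719952 ] [ 0.5353336   0.36293583 -1.05520286] 29.44799208081829
from [ 474.1 -289.4  117.9] -1.606 n 4
[[0, [-2.69, -1.29, -0.0], -0.0], [0, [-2.69, -1.29, -0.0], -0.0], [0, [-2.69, -1.29, -0.0], -0.0], [0, [-2.69, -1.29, -0.0], -0.0]]
```

>>> arm_command:
  steps:
    - [0,[0,0,-1],0]
    - [0,[0,0,-1.5],0]
    - [0,[0,0,-1.5],0]
    - [0,[-2,-1,0],0]
    - [0,[-2.5,-1.2,0],0]

```text
clock: 35.63
eef_pos: [498.0, -246.1, 119.7]
eef_rot: [-3.14, -0.001, -1.609]
wrist_force: [0.1, 0.5, -2.1]
finger_gap: 29.1
```

>>> arm_command:
  steps:
    - [0,[-2.5,-1.2,0],0]
    - [0,[-2.2,-1.1,0],0]
    - [0,[-1.5,-0.7,0.6],0]
    - [0,[0,0,0.6],0]
    - [0,[0,0,0],0]

```text
clock: 36.05
eef_pos: [529.7, -183.7, 105.3]
eef_rot: [3.14, 0.0, -1.605]
wrist_force: [-0.5, -0.2, -1.7]
finger_gap: 29.6
```

>>> arm_command:
  steps:
    - [0,[0,0,0],0]
    - [0,[0,0,0],0]

```text
clock: 36.22
eef_pos: [529.7, -185.2, 106.4]
eef_rot: [-3.141, -0.0, -1.607]
wrist_force: [-0.6, -0.8, -0.5]
finger_gap: 29.5
```

```bash
python3 -c "
from h import *
s=manip.read_state();p=s['eef_pos'];print(p,s['wrist_force'],s['finger_gap'])
plan([529.6,-183.5,106],-1.606,op=0)
snap('scene','18',(150,190,270,280),6)
"
```

```text
[ 529.71321855 -185.23361435  106.38007457] [-0.61430241 -0.79069738 -0.46874027] 29.49685373050377
from [ 529.7 -185.2  106.4] -1.607 n 1
[[0, [-0.17, 0.02, 0.04], -0.001]]
```

View pics/scene18.png

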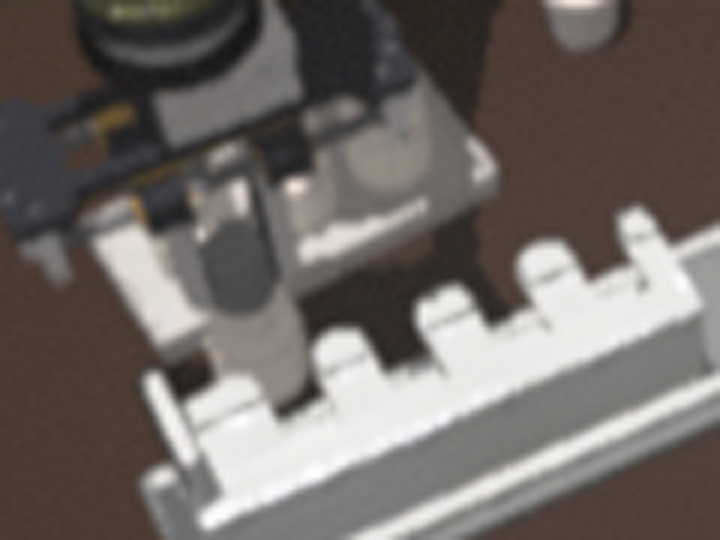

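>>> arm_command:
  steps:
    - [0,[-0.2,-0.6,0],0]
    - [0,[0,-0.8,0],0]
    - [0,[0,-0.8,0],0]
    - [0,[0,-0.8,0],0]
    - [0,[0,0,0],0]

```text
clock: 36.68
eef_pos: [561.5, -183.4, 105.8]
eef_rot: [-3.141, -0.0, -1.606]
wrist_force: [0.4, -0.6, -0.7]
finger_gap: 29.4
```

>>> arm_command:
  steps:
    - [0,[0,-0.6,0],0]
    - [0,[0,-0.6,0],0]
    - [0,[0,-0.6,0],0]
    - [0,[0,-0.6,0],0]
    - [0,[0,0,0],0]

```text
clock: 37.1
eef_pos: [585.0, -184.2, 105.9]
eef_rot: [-3.141, -0.0, -1.606]
wrist_force: [-0.6, -0.1, -0.5]
finger_gap: 29.7
```

>>> arm_command:
  steps:
    - [0,[0.1,-0.4,0],0]
    - [0,[0,-0.3,0],0]
    - [0,[0,-0.2,0],0]
    - [0,[0,0,0],0]

```text
clock: 37.43
eef_pos: [593.3, -185.6, 105.9]
eef_rot: [-3.141, -0.0, -1.606]
wrist_force: [0.1, 0.6, -2.2]
finger_gap: 29.5
```

>>> arm_command:
  steps:
    - [0,[0,-0.2,0],0]
    - [0,[0,-0.1,0],0]
    - [0,[0,0,0],0]

```text
clock: 37.68
eef_pos: [596.1, -185.6, 106.0]
eef_rot: [-3.142, -0.0, -1.606]
wrist_force: [-0.5, -0.2, -2.4]
finger_gap: 29.6
```

>>> arm_command:
  steps:
    - [0,[0,-0.2,0],0]
    - [0,[0,0,0],0]
    - [0,[0,0,0],0]

```text
clock: 37.93
eef_pos: [597.8, -185.7, 105.9]
eef_rot: [3.141, 0.0, -1.606]
wrist_force: [-2.5, 0.2, -0.6]
finger_gap: 29.1
```

>>> arm_command:
  steps:
    - [0,[0,0.1,0.3],0]
    - [0,[0,0,0.3],0]
    - [0,[0,0,0.2],0]
    - [0,[0,0,0],0]
    - [0,[0,0,0],0]

```text
clock: 38.35
eef_pos: [597.0, -185.7, 97.7]
eef_rot: [3.141, 0.0, -1.606]
wrist_force: [-0.5, 0.0, -1.6]
finger_gap: 29.8
```

>>> arm_command:
  steps:
    - [0,[0,0,0.1],0]
    - [0,[0,0,0],0]
    - [0,[0,0,0.1],0]
    - [0,[0,0,0],0]

```text
clock: 38.68
eef_pos: [597.2, -185.7, 96.9]
eef_rot: [-3.141, -0.0, -1.606]
wrist_force: [-3.2, 1.1, 6.8]
finger_gap: 29.6
```

```bash
python3 -c "
from h import *
s=manip.read_state();p=s['eef_pos'];print(p,s['wrist_force'],s['finger_gap'])
snap('scene','19',(150,190,270,280),6)
"
```

```text
[ 597.17473973 -185.68944281   96.86591943] [-3.21992275  1.0544326   6.84899767] 29.64898934010271
```

View pics/scene19.png

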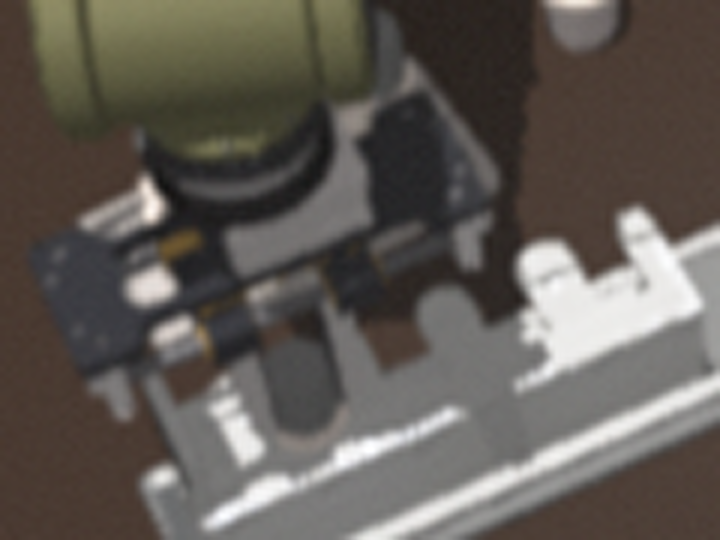

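>>> arm_command:
  steps:
    - [0.42,[0,0,0],0]
    - [0.42,[0,0,0],0]
    - [0.42,[0,0,0],0]
    - [0.42,[0,0,-0.5],0]
    - [0.42,[0,0,-2],0]

```text
clock: 39.15
eef_pos: [595.7, -185.2, 118.5]
eef_rot: [3.137, 0.002, -1.606]
wrist_force: [-0.7, 0.2, -1.2]
finger_gap: 39.5
```

>>> arm_command:
  steps:
    - [0.5,[0,0,-3],0]
    - [0.6,[1,0,-2],0]

```text
clock: 39.32
eef_pos: [597.1, -194.7, 173.5]
eef_rot: [-3.14, -0.0, -1.605]
wrist_force: [0.3, 0.2, 0.2]
finger_gap: 49.7
```

```bash
python3 -c "
from h import *
s=manip.read_state();p=s['eef_pos'];print(p,s['wrist_force'],s['finger_gap'])
snap('scene','20',(150,190,270,280),6)
"; python3 caps.py 21
```

```text
[ 597.09916325 -194.73962755  173.54100077] [0.31627308 0.21292688 0.23624749] 49.70886462463514
scene 53 [424.5 262.5 106.3] circ 423.5 264.0 15.9 pix [306.6 154.7] ray106 [424.2 262.7]
scene 63 [425.7 160.3 106.2] circ 424.9 160.9 16.0 pix [279.1 166.9] ray106 [425.5 160.3]
scene 102 [ 553.2 -397.3  105. ] circ 552.6 -397.4 15.2 pix [116.5 278.8] ray106 [ 553.9 -397.2]
top 96 [567.3 331.3 108.7] circ 578.9 341.3 49.0 pix [213.7 205. ] ray106 [567.8 331.7]
top 51 [ 549.7 -394.3  105.4] circ 549.4 -394.6 15.1 pix [419.4 206.5] ray106 [ 549.6 -394.1]
top 50 [421.3 160.4 106.7] circ 422.4 160.2 15.2 pix [262.6 245.5] ray106 [421.3 160.4]
top 48 [421.5 -72.  107.8] circ 421.5 -72.2 15.4 pix [329.4 244.3] ray106 [421.7 -72.2]
top 57 [423.  263.  106.3] circ 422.7 263.1 15.2 pix [233.1 245.6] ray106 [423. 263.]
```

View pics/scene20.png

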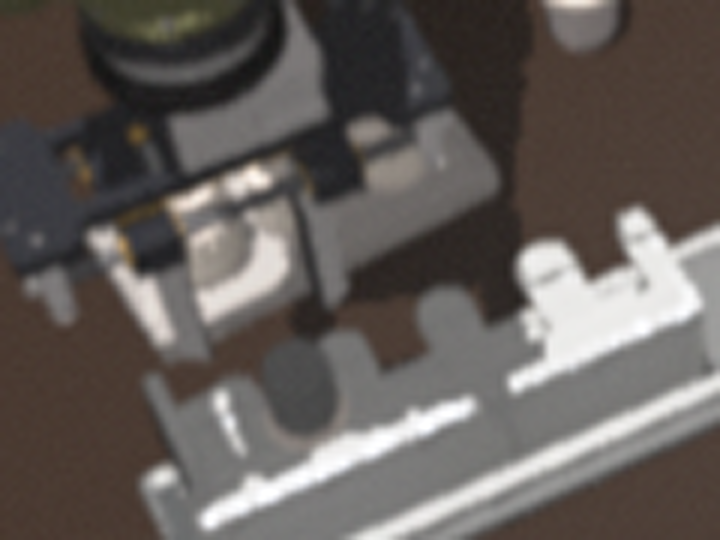

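```bash
python3 -c "
from h import *
plan([551.5,-396.5,173],-1.606,op=.6)
"
```

```text
from [ 597.1 -196.3  172.7] -1.607 n 6
[[0.6, [3.36, 0.64, -0.01], -0.0], [0.6, [3.36, 0.64, -0.01], -0.0], [0.6, [3.36, 0.64, -0.01], -0.0], [0.6, [3.36, 0.64, -0.01], -0.0], [0.6, [3.36, 0.64, -0.01], -0.0]]
[[0.6, [3.36, 0.64, -0.01], -0.0]]
```

>>> arm_command:
  steps:
    - [0.6,[3.3,0.6,0],0]
    - [0.6,[3.4,0.7,0],0]
    - [0.6,[3.4,0.6,0],0]
    - [0.6,[3.3,0.7,0],0]
    - [0.6,[3.4,0.6,0],0]

```text
clock: 39.88
eef_pos: [557.9, -363.3, 169.6]
eef_rot: [3.14, 0.001, -1.606]
wrist_force: [-0.0, 0.1, 0.1]
finger_gap: 56.2
```

>>> arm_command:
  steps:
    - [0.6,[3.4,0.6,1.5],0]
    - [0.6,[0,0,2],0]
    - [0.6,[0,0,2.5],0]
    - [0.6,[0,0,2],0]
    - [0.6,[0,0,1.4],0]

```text
clock: 40.3
eef_pos: [550.4, -395.3, 73.2]
eef_rot: [3.138, 0.003, -1.606]
wrist_force: [-0.3, -0.4, 0.6]
finger_gap: 56.4
```

>>> arm_command:
  steps:
    - [0.6,[0,0,0],0]
    - [0.6,[0,0,0],0]
    - [0.6,[0,0,0],0]

```text
clock: 40.55
eef_pos: [552.1, -396.3, 78.2]
eef_rot: [-3.14, -0.001, -1.606]
wrist_force: [0.1, -0.7, 0.7]
finger_gap: 56.5
```

```bash
cat > near.py <<'E'
from h import *
import sys
s=manip.read_state();e=s['eef_pos'];print(e.round(1),s['eef_rot'].round(3),s['finger_gap'])
p,d=snap('scene',sys.argv[1])
X=cloud('scene',d);v,u=np.mgrid[0:420,0:560]
c=proj('scene',[e[0],e[1],106])[0]
im=p[...,::-1]; y0,x0=int(c[1])-35,max(0,int(c[0])-45)
cv2.imwrite(f"pics/near{sys.argv[1]}.png",cv2.resize(im[y0:y0+90,x0:x0+110],None,fx=6,fy=6,interpolation=cv2.INTER_CUBIC))
m=(np.abs(X[...,1]-e[1])<19)&(np.abs(X[...,0]-e[0])<30)&(X[...,2]>103)&(X[...,2]<112)&(v>c[1]-9)
l=cv2.connectedComponentsWithStats(m.astype(np.uint8),connectivity=8)
P=X[m];print(m.sum(),P.min(0).round(),P.max(0).round(),P.mean(0).round(1),"pcts x",np.percentile(P[:,0],[3,97]).round(),"y",np.percentile(P[:,1],[3,97]).round())
E
python3 near.py 22
```

```text
[ 552.1 -396.3   78.2] [-3.140e+00 -1.000e-03 -1.606e+00] 56.5096689335484
87 [ 538. -411.  103.] [ 567. -383.  110.] [ 552.5 -397.2  105.9] pcts x [540. 566.] y [-410. -385.]
```

View pics/near22.png

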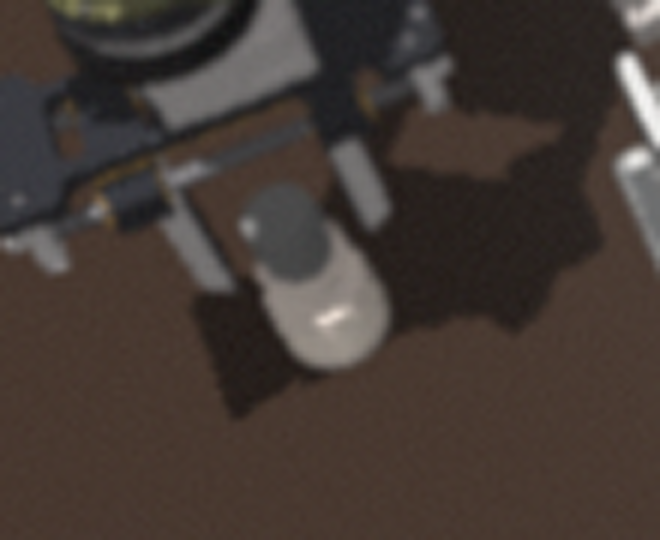

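>>> arm_command:
  steps:
    - [0,[0,0,0],0]
    - [0,[0,0,0],0]
    - [0,[0,0,0],0]
    - [0,[0,0,0],0]
    - [0,[0,0,0],0]
  force: 30

```text
clock: 41.02
eef_pos: [551.6, -396.3, 77.1]
eef_rot: [-3.141, -0.0, -1.606]
wrist_force: [-0.2, -0.7, 2.6]
finger_gap: 29.7
```

```bash
python3 -c "
from h import *
s=manip.read_state();p=s['eef_pos'];print(p,s['wrist_force'],s['finger_gap'])
plan([510,-250,118],-1.606,op=0,start=[p[0],p[1],118,s['eef_rot'][2]])
plan([531.5,-131.6,118],-1.606,op=0,start=[510,-250,118,-1.606])
"
```

```text
[ 551.57718238 -396.27412573   77.11976353] [-0.1869786  -0.74401443  2.62768954] 29.6911495127315
from [ 551.6 -396.3  118. ] -1.606 n 5
[[0, [-2.89, 0.93, -0.0], 0.0], [0, [-2.89, 0.93, -0.0], 0.0], [0, [-2.89, 0.93, -0.0], 0.0], [0, [-2.89, 0.93, -0.0], 0.0], [0, [-2.89, 0.93, -0.0], 0.0]]
from [ 510 -250  118] -1.606 n 4
[[0, [-2.98, -0.43, -0.0], -0.0], [0, [-2.98, -0.43, -0.0], -0.0], [0, [-2.98, -0.43, -0.0], -0.0], [0, [-2.98, -0.43, -0.0], -0.0]]
```

>>> arm_command:
  steps:
    - [0,[0,0,-1],0]
    - [0,[0,0,-1.5],0]
    - [0,[0,0,-1.5],0]
    - [0,[-1.5,0.5,0],0]
    - [0,[-2.9,0.9,0],0]

```text
clock: 41.43
eef_pos: [539.2, -353.4, 118.2]
eef_rot: [-3.14, -0.002, -1.608]
wrist_force: [-0.6, 1.0, -2.1]
finger_gap: 29.4
```

>>> arm_command:
  steps:
    - [0,[-2.9,0.9,0],0]
    - [0,[-2.9,0.9,0],0]
    - [0,[-2.9,0.9,0],0]
    - [0,[-2.9,0.3,0],0]
    - [0,[-2.9,0,0],0]

```text
clock: 41.85
eef_pos: [513.5, -204.5, 117.7]
eef_rot: [-3.141, -0.0, -1.606]
wrist_force: [1.0, -0.1, -1.9]
finger_gap: 29.2
```

>>> arm_command:
  steps:
    - [0,[-2.8,-0.5,0],0]
    - [0,[-2.5,-0.5,0],0]
    - [0,[-2.0,-0.5,0],0]
    - [0,[0,0,0],0]
    - [0,[0,0,0],0]

```text
clock: 42.27
eef_pos: [532.0, -132.7, 117.5]
eef_rot: [-3.141, -0.0, -1.604]
wrist_force: [-0.1, -0.1, -1.6]
finger_gap: 29.7
```

```bash
python3 -c "
from h import *
s=manip.read_state();p=s['eef_pos'];print(p,s['wrist_force'],s['finger_gap'])
plan([531.5,-131.6,105.3],-1.606,op=0,n=3)
"
```

```text
[ 532.02742698 -132.70394511  117.51614152] [-0.0725107  -0.0570318  -1.62936152] 29.66601968265931
from [ 532.  -132.7  117.5] -1.604 n 3
[[0, [-0.04, 0.02, 0.41], 0.001], [0, [-0.04, 0.02, 0.41], 0.001], [0, [-0.04, 0.02, 0.41], 0.001]]
```

>>> arm_command:
  steps:
    - [0,[-0.1,0,0.6],0]
    - [0,[0,0,0.6],0]
    - [0,[0,-0.6,0],0]
    - [0,[0,-0.8,0],0]
    - [0,[0,-0.8,0],0]

```text
clock: 42.68
eef_pos: [554.6, -133.7, 105.0]
eef_rot: [-3.141, -0.0, -1.607]
wrist_force: [-0.2, 0.6, -2.1]
finger_gap: 29.4
```

>>> arm_command:
  steps:
    - [0,[0,-0.8,0],0]
    - [0,[0,-0.8,0],0]
    - [0,[0,-0.8,0],0]
    - [0,[0,-0.8,0],0]
    - [0,[0,0,0],0]

```text
clock: 43.1
eef_pos: [587.1, -134.2, 104.8]
eef_rot: [-3.141, -0.0, -1.606]
wrist_force: [0.3, 1.1, -2.6]
finger_gap: 29.7
```

>>> arm_command:
  steps:
    - [0,[-0.05,-0.4,0],0]
    - [0,[0,-0.4,0],0]
    - [0,[0,-0.2,0],0]
    - [0,[0,0,0],0]

```text
clock: 43.43
eef_pos: [595.8, -134.1, 104.9]
eef_rot: [3.141, 0.0, -1.606]
wrist_force: [-1.5, 0.4, -2.1]
finger_gap: 29.5
```

>>> arm_command:
  steps:
    - [0,[0,-0.2,0],0]
    - [0,[0,0,0],0]
    - [0,[0,0,0],0]

```text
clock: 43.68
eef_pos: [597.6, -134.2, 104.9]
eef_rot: [3.141, 0.0, -1.606]
wrist_force: [-2.1, -0.0, -0.3]
finger_gap: 29.5
```

>>> arm_command:
  steps:
    - [0,[0,-0.15,0],0]
    - [0,[0,0,0],0]
    - [0,[0,0,0],0]

```text
clock: 43.93
eef_pos: [599.3, -134.2, 105.0]
eef_rot: [-3.142, -0.0, -1.606]
wrist_force: [-3.3, 1.0, 0.2]
finger_gap: 29.8
```

>>> arm_command:
  steps:
    - [0,[0,0.1,0.3],0]
    - [0,[0,0,0.3],0]
    - [0,[0,0,0.2],0]
    - [0,[0,0,0.1],0]
    - [0,[0,0,0],0]

```text
clock: 44.35
eef_pos: [598.1, -134.3, 96.4]
eef_rot: [3.141, -0.0, -1.606]
wrist_force: [-7.6, -0.5, 8.5]
finger_gap: 29.2
```

>>> arm_command:
  steps:
    - [0,[0,0,0.1],0]
    - [0,[0,0,0],0]
    - [0,[0,0,0],0]

```text
clock: 44.6
eef_pos: [598.4, -134.4, 96.3]
eef_rot: [-3.141, -0.0, -1.606]
wrist_force: [-8.9, 1.1, 13.7]
finger_gap: 29.1
```

>>> arm_command:
  steps:
    - [0.42,[0,0,0],0]
    - [0.42,[0,0,0],0]
    - [0.42,[0,0,0],0]
    - [0.42,[0,0,-0.5],0]
    - [0.42,[0,0,-2],0]

```text
clock: 45.02
eef_pos: [597.0, -133.8, 117.4]
eef_rot: [3.137, 0.001, -1.606]
wrist_force: [-1.1, -0.3, -0.3]
finger_gap: 39.1
```

>>> arm_command:
  steps:
    - [0.5,[0,0,-3],0]
    - [0.6,[-2,0,-2],0]
    - [0.6,[-3,0,0],0]
    - [0.6,[-3,0,0],0]

```text
clock: 45.35
eef_pos: [601.6, -53.8, 171.7]
eef_rot: [-3.139, -0.0, -1.607]
wrist_force: [-0.4, 0.3, -0.0]
finger_gap: 56.7
```

```bash
python3 -c "
from h import *
s=manip.read_state();p=s['eef_pos'];print(p,s['wrist_force'],s['finger_gap'])
snap('scene','23',(150,190,270,280),6)
"; python3 caps.py 24
```

```text
[601.64515141 -53.82384384 171.70636289] [-0.40497997  0.33159875 -0.03842574] 56.65102433339981
scene 59 [426.4 262.1 106.4] circ 425.9 263.3 16.4 pix [306.8 155.2] ray106 [426.2 262.3]
scene 64 [425.4 160.1 105.9] circ 424.4 161.9 17.4 pix [279.  166.9] ray106 [425.6 160. ]
scene 76 [ 429.7 -126.9  109. ] circ 427.0 -126.8 17.4 pix [194.2 203.6] ray106 [ 427.3 -126.3]
scene 89 [ 434.4 -179.7  108.4] circ 433.6 -178.2 18.5 pix [177.8 212.2] ray106 [ 432.5 -179.3]
top 41 [569.2 304.9 107.5] circ 575.8 312.5 26.9 pix [221.2 204.4] ray106 [569.5 305.1]
top 65 [565.2 351.7 109.6] circ 570.7 349.9 37.7 pix [207.9 205.6] ray106 [565.9 352.3]
top 51 [ 428.8 -179.1  108.5] circ 429.3 -179.6 14.4 pix [360.2 241.7] ray106 [ 429.  -179.6]
top 50 [422.4 262.4 105.9] circ 422.7 262.3 15.0 pix [233.3 245.7] ray106 [422.4 262.3]
top 50 [421.1 160.1 106. ] circ 421.6 160.5 15.5 pix [262.7 245.6] ray106 [421.1 160.1]
```

View pics/scene23.png

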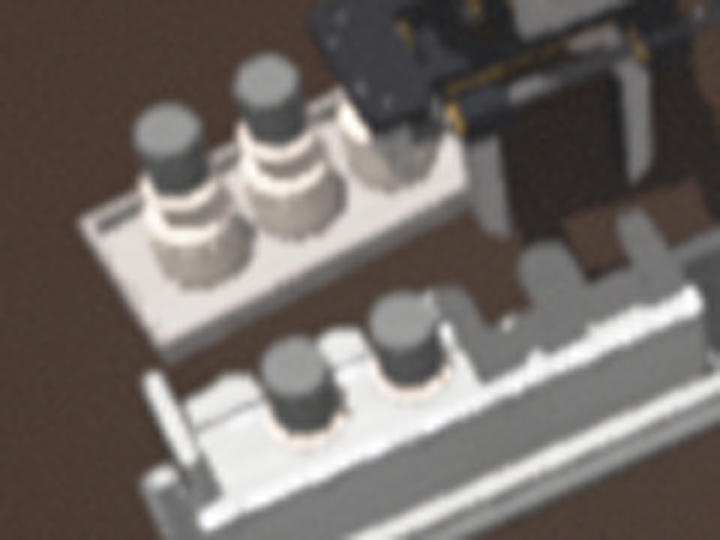

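```bash
python3 -c "
from h import *
plan([424.5,160.3,165],-1.606,op=.6)
"
```

```text
from [601.3 -52.7 170.3] -1.603 n 8
[[0.6, [-2.59, 2.29, 0.07], 0.0], [0.6, [-2.59, 2.3, 0.07], 0.0], [0.6, [-2.59, 2.3, 0.07], 0.0], [0.6, [-2.59, 2.3, 0.07], 0.0], [0.6, [-2.59, 2.3, 0.07], 0.0]]
[[0.6, [-2.59, 2.3, 0.07], 0.0], [0.6, [-2.58, 2.3, 0.07], 0.0], [0.6, [-2.58, 2.3, 0.07], 0.0]]
```

>>> arm_command:
  steps:
    - [0.6,[-2.6,2.3,0],0]
    - [0.6,[-2.6,2.3,0],0]
    - [0.6,[-2.6,2.3,0],0]
    - [0.6,[-2.6,2.3,0],0]
    - [0.6,[-2.6,2.3,0],0]

```text
clock: 45.92
eef_pos: [489.8, 79.8, 169.9]
eef_rot: [-3.142, -0.0, -1.607]
wrist_force: [1.4, 0.4, 0.0]
finger_gap: 56.6
```

>>> arm_command:
  steps:
    - [0.6,[-2.6,2.3,0],0]
    - [0.6,[-2.6,2.3,0],0]
    - [0.6,[-2.5,2.3,1.5],0]
    - [0.6,[0,0,2],0]
    - [0.6,[0,0,2],0]

```text
clock: 46.33
eef_pos: [424.3, 159.7, 115.0]
eef_rot: [-3.14, 0.001, -1.604]
wrist_force: [0.5, 0.0, -0.7]
finger_gap: 56.0
```

>>> arm_command:
  steps:
    - [0.6,[0,0,2],0]
    - [0.6,[0,0,1.8],0]
    - [0.6,[0,0,0],0]
    - [0.6,[0,0,0],0]
    - [0.6,[0,0,0],0]

```text
clock: 46.75
eef_pos: [425.3, 158.9, 78.0]
eef_rot: [-3.14, 0.0, -1.607]
wrist_force: [0.0, 0.5, -0.2]
finger_gap: 56.3
```

```bash
python3 near.py 25
```

```text
[425.3 158.9  78. ] [-3.14   0.    -1.607] 56.31102320143721
57 [411. 147. 103.] [440. 175. 111.] [425.4 159.8 106.3] pcts x [412. 439.] y [147. 173.]
```

View pics/near25.png

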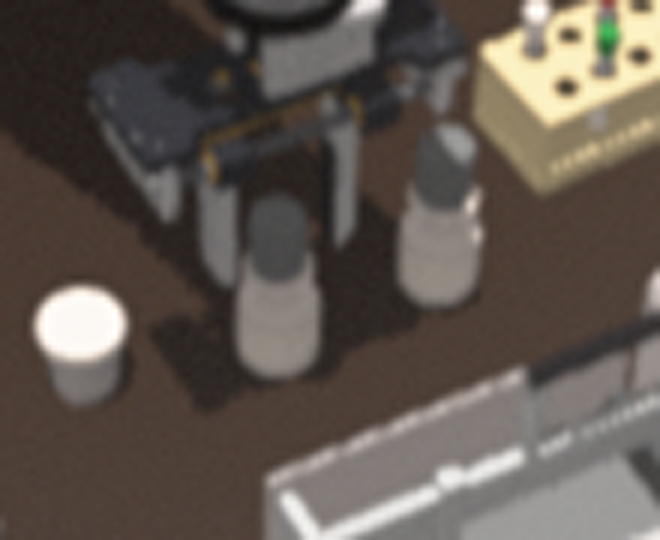

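>>> arm_command:
  steps:
    - [0,[0,0,0],0]
    - [0,[0,0,0],0]
    - [0,[0,0,0],0]
    - [0,[0,0,0],0]
    - [0,[0,0,0],0]
  force: 30

```text
clock: 47.22
eef_pos: [424.6, 159.1, 77.2]
eef_rot: [-3.141, 0.0, -1.606]
wrist_force: [0.1, -0.6, 2.4]
finger_gap: 29.6
```

```bash
python3 -c "
from h import *
s=manip.read_state();p=s['eef_pos'];print(p,s['wrist_force'],s['finger_gap'])
plan([533.1,-79.6,118],-1.606,op=0,start=[p[0],p[1],118,s['eef_rot'][2]])
"
```

```text
[424.57762208 159.12097694  77.16195736] [ 0.12708336 -0.55048356  2.36206443] 29.604528643863834
from [424.6 159.1 118. ] -1.606 n 7
[[0, [3.35, -1.67, -0.0], 0.0], [0, [3.35, -1.67, -0.0], 0.0], [0, [3.35, -1.67, -0.0], 0.0], [0, [3.35, -1.67, -0.0], 0.0], [0, [3.35, -1.67, -0.0], 0.0]]
[[0, [3.35, -1.67, -0.0], 0.0], [0, [3.35, -1.67, -0.0], 0.0]]
```

>>> arm_command:
  steps:
    - [0,[0,0,-1],0]
    - [0,[0,0,-1.5],0]
    - [0,[0,0,-1.5],0]
    - [0,[1.5,-0.7,0],0]
    - [0,[2.9,-1.5,0],0]

```text
clock: 47.63
eef_pos: [444.9, 115.5, 118.5]
eef_rot: [-3.14, 0.001, -1.603]
wrist_force: [1.1, -0.2, -1.4]
finger_gap: 29.5
```

>>> arm_command:
  steps:
    - [0,[3.2,-1.6,0],0]
    - [0,[3.2,-1.6,0],0]
    - [0,[3.2,-1.6,0],0]
    - [0,[3.2,-1.6,0],0]
    - [0,[2.7,-1.3,0],0]

```text
clock: 48.05
eef_pos: [517.1, -45.5, 117.7]
eef_rot: [-3.141, -0.0, -1.607]
wrist_force: [0.6, -0.1, -1.6]
finger_gap: 29.5
```

>>> arm_command:
  steps:
    - [0,[2.2,-1.1,0],0]
    - [0,[1.4,-0.7,0.6],0]
    - [0,[0,0,0.6],0]
    - [0,[0,0,0],0]
    - [0,[0,0,0],0]

```text
clock: 48.47
eef_pos: [532.5, -78.9, 104.5]
eef_rot: [3.14, 0.0, -1.605]
wrist_force: [0.3, 0.3, -0.3]
finger_gap: 29.6
```

```bash
python3 -c "
from h import *
s=manip.read_state();p=s['eef_pos'];print(p,s['wrist_force'],s['finger_gap'])
plan([533.1,-79.6,105.3],-1.606,op=0,n=1)
"
```

```text
[532.50797474 -78.86179928 104.46309306] [ 0.25957608  0.33153155 -0.30516181] 29.573871591756895
from [532.5 -78.9 104.5] -1.605 n 1
[[0, [0.07, -0.06, -0.08], 0.001]]
```

>>> arm_command:
  steps:
    - [0,[0,0,0],0]
    - [0,[0,-0.6,0],0]
    - [0,[0,-0.8,0],0]
    - [0,[0,-0.8,0],0]
    - [0,[0,0,0],0]

```text
clock: 48.88
eef_pos: [556.6, -80.4, 105.1]
eef_rot: [-3.141, -0.0, -1.606]
wrist_force: [0.6, -0.6, -2.0]
finger_gap: 29.6
```

>>> arm_command:
  steps:
    - [0,[0,-0.8,0],0]
    - [0,[0,-0.8,0],0]
    - [0,[0,-0.8,0],0]
    - [0,[0,-0.8,0],0]
    - [0,[0,0,0],0]

```text
clock: 49.3
eef_pos: [588.4, -81.8, 104.8]
eef_rot: [-3.141, -0.0, -1.606]
wrist_force: [-0.0, 1.3, -1.2]
finger_gap: 29.5
```

>>> arm_command:
  steps:
    - [0,[0,-0.4,0],0]
    - [0,[0,-0.3,0],0]
    - [0,[0,-0.2,0],0]
    - [0,[0,0,0],0]

```text
clock: 49.63
eef_pos: [596.4, -82.1, 105.0]
eef_rot: [-3.141, 0.0, -1.606]
wrist_force: [0.6, 0.5, -1.8]
finger_gap: 29.4
```

>>> arm_command:
  steps:
    - [0,[0,-0.2,0],0]
    - [0,[0,-0.1,0],0]
    - [0,[0,0,0],0]

```text
clock: 49.88
eef_pos: [598.9, -82.2, 104.9]
eef_rot: [3.141, 0.0, -1.606]
wrist_force: [-2.8, 0.7, 0.5]
finger_gap: 29.4
```

>>> arm_command:
  steps:
    - [0,[0,-0.1,0],0]
    - [0,[0,-0.1,0],0]
    - [0,[0,0,0],0]

```text
clock: 50.13
eef_pos: [601.1, -82.3, 105.0]
eef_rot: [3.141, 0.0, -1.606]
wrist_force: [-3.3, -0.6, 1.1]
finger_gap: 29.0
```

>>> arm_command:
  steps:
    - [0,[0,0.1,0.3],0]
    - [0,[0,0.05,0.3],0]
    - [0,[0,0,0.2],0]
    - [0,[0,0,0.1],0]
    - [0,[0,0,0],0]

```text
clock: 50.55
eef_pos: [599.6, -82.2, 96.4]
eef_rot: [-3.141, -0.0, -1.606]
wrist_force: [-7.8, 1.2, 8.3]
finger_gap: 29.6
```

Seated (contact at the expected height). Release, rise, then go for the last bottle.

>>> arm_command:
  steps:
    - [0.42,[0,0,0],0]
    - [0.42,[0,0,0],0]
    - [0.42,[0,0,0],0]
    - [0.42,[0,0,-0.5],0]
    - [0.42,[0,0,-2],0]

```text
clock: 50.97
eef_pos: [598.4, -82.0, 118.6]
eef_rot: [3.137, 0.001, -1.606]
wrist_force: [-0.5, -0.7, -0.8]
finger_gap: 39.3
```

>>> arm_command:
  steps:
    - [0.5,[0,0,-3],0]
    - [0.6,[-2,0,-2],0]
    - [0.6,[-3,0,0],0]
    - [0.6,[-3,1,0],0]

```text
clock: 51.3
eef_pos: [593.6, -1.5, 172.6]
eef_rot: [-3.138, 0.0, -1.608]
wrist_force: [-0.7, -0.0, -0.6]
finger_gap: 56.3
```

```bash
python3 caps.py 26|grep scene; python3 -c "
from h import *
snap('scene','27',(150,180,270,270),6)
plan([425,262.8,165],-1.606,op=.6)
"
```

```text
scene 53 [425.6 262.3 106.6] circ 424.9 262.8 14.6 pix [306.7 154.9] ray106 [425.1 262.6]
scene 73 [426.3 -72.6 108.5] circ 424.6 -71.3 16.1 pix [210.8 195.7] ray106 [424.3 -72. ]
scene 81 [ 429.9 -127.1  108.5] circ 428.7 -126.7 17.5 pix [194.2 203.8] ray106 [ 427.9 -126.6]
scene 84 [ 434.8 -180.5  108.3] circ 433.4 -179.7 16.6 pix [177.6 212.4] ray106 [ 433.1 -180.2]
from [ 5.924e+02 -3.000e-01  1.715e+02] -1.603 n 9
[[0.6, [-2.86, 1.95, 0.07], 0.0], [0.6, [-2.86, 1.95, 0.07], 0.0], [0.6, [-2.86, 1.96, 0.07], 0.0], [0.6, [-2.86, 1.96, 0.07], 0.0], [0.6, [-2.86, 1.96, 0.07], 0.0]]
[[0.6, [-2.86, 1.96, 0.07], 0.0], [0.6, [-2.86, 1.96, 0.07], 0.0], [0.6, [-2.86, 1.96, 0.07], 0.0], [0.6, [-2.86, 1.96, 0.07], 0.0]]
```

View pics/scene27.png

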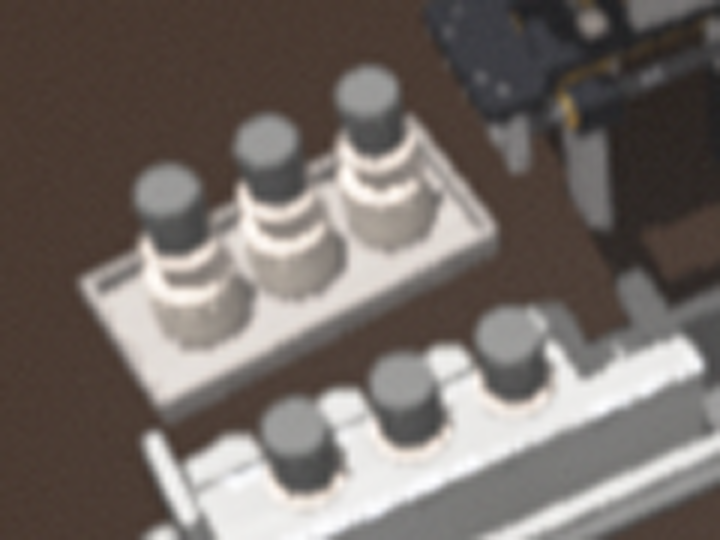

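>>> arm_command:
  steps:
    - [0.6,[-2.8,1.9,0],0]
    - [0.6,[-2.9,2.0,0],0]
    - [0.6,[-2.9,2.0,0],0]
    - [0.6,[-2.8,1.9,0],0]
    - [0.6,[-2.9,2.0,0],0]

```text
clock: 51.87
eef_pos: [499.1, 144.7, 171.1]
eef_rot: [-3.141, -0.0, -1.607]
wrist_force: [0.9, 1.3, -0.3]
finger_gap: 56.2
```

>>> arm_command:
  steps:
    - [0.6,[-2.9,2.0,0],0]
    - [0.6,[-2.9,1.9,0],0]
    - [0.6,[-2.8,1.9,0],0]
    - [0.6,[-2.9,2.0,1],0]
    - [0.6,[0,0,2],0]

```text
clock: 52.28
eef_pos: [424.7, 265.7, 142.8]
eef_rot: [-3.138, 0.003, -1.603]
wrist_force: [1.2, -0.1, -0.1]
finger_gap: 56.8
```

>>> arm_command:
  steps:
    - [0.6,[0,0,2],0]
    - [0.6,[0,0,2],0]
    - [0.6,[0,0,1.5],0]
    - [0.6,[0,0,0.5],0]
    - [0.6,[0,0,0],0]

```text
clock: 52.7
eef_pos: [425.7, 261.4, 80.2]
eef_rot: [3.14, -0.001, -1.607]
wrist_force: [0.4, -0.7, -0.6]
finger_gap: 56.3
```

>>> arm_command:
  steps:
    - [0.6,[0,0,0],0]
    - [0.6,[0,0,0],0]

```text
clock: 52.87
eef_pos: [426.4, 262.2, 82.1]
eef_rot: [-3.14, 0.001, -1.606]
wrist_force: [-0.0, 0.0, -0.9]
finger_gap: 56.3
```

```bash
python3 near.py 28
```

```text
[426.4 262.2  82.1] [-3.140e+00  1.000e-03 -1.606e+00] 56.34325910265081
52 [408. 246. 103.] [441. 277. 111.] [424.7 262.3 106.5] pcts x [410. 439.] y [249. 275.]
```

View pics/near28.png

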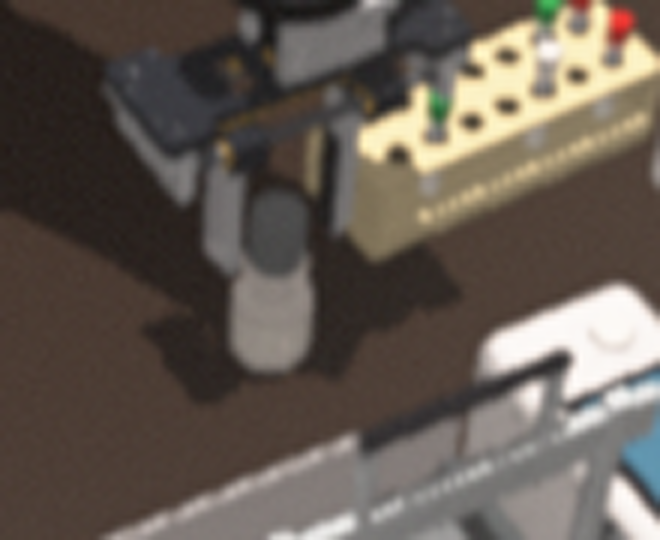

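>>> arm_command:
  steps:
    - [0.6,[0,0.15,0.4],0]
    - [0.6,[0,0,0],0]
    - [0,[0,0,0],0]
    - [0,[0,0,0],0]
    - [0,[0,0,0],0]
  force: 30

```text
clock: 53.33
eef_pos: [424.2, 262.2, 77.1]
eef_rot: [-3.141, 0.0, -1.606]
wrist_force: [0.5, 0.0, -0.7]
finger_gap: 39.7
```

>>> arm_command:
  steps:
    - [0,[0,0,0],0]
    - [0,[0,0,0],0]
    - [0,[0,0,0],0]

```text
clock: 53.58
eef_pos: [424.2, 262.2, 77.0]
eef_rot: [-3.142, 0.0, -1.606]
wrist_force: [-0.6, 0.6, 0.7]
finger_gap: 29.2
```

```bash
python3 -c "
from h import *
s=manip.read_state();p=s['eef_pos'];print(p,s['wrist_force'],s['finger_gap'])
plan([534.9,-27.6,118],-1.606,op=0,start=[p[0],p[1],118,s['eef_rot'][2]])
"
```

```text
[424.16339962 262.19791427  76.99941916] [-0.58298742  0.61721157  0.72288869] 29.17550283645288
from [424.2 262.2 118. ] -1.606 n 9
[[0, [3.17, -1.34, -0.0], 0.0], [0, [3.17, -1.34, -0.0], 0.0], [0, [3.17, -1.34, -0.0], 0.0], [0, [3.17, -1.34, -0.0], 0.0], [0, [3.17, -1.34, -0.0], 0.0]]
[[0, [3.17, -1.34, -0.0], 0.0], [0, [3.17, -1.34, -0.0], 0.0], [0, [3.17, -1.34, -0.0], 0.0], [0, [3.17, -1.34, -0.0], 0.0]]
```

>>> arm_command:
  steps:
    - [0,[0,0,-1],0]
    - [0,[0,0,-1.5],0]
    - [0,[0,0,-1.6],0]
    - [0,[1.5,-0.6,0],0]
    - [0,[3,-1.2,0],0]

```text
clock: 54.0
eef_pos: [440.5, 217.9, 119.5]
eef_rot: [-3.14, 0.001, -1.603]
wrist_force: [1.1, -0.3, -0.7]
finger_gap: 29.5
```

>>> arm_command:
  steps:
    - [0,[3.2,-1.4,0],0]
    - [0,[3.2,-1.3,0],0]
    - [0,[3.2,-1.4,0],0]
    - [0,[3.2,-1.3,0],0]
    - [0,[3.2,-1.4,0],0]

```text
clock: 54.42
eef_pos: [503.2, 52.6, 118.8]
eef_rot: [-3.141, 0.0, -1.606]
wrist_force: [0.2, 0.2, -1.7]
finger_gap: 29.8
```

>>> arm_command:
  steps:
    - [0,[3.2,-1.4,0],0]
    - [0,[2.8,-1.2,0],0]
    - [0,[2.0,-0.9,0.7],0]
    - [0,[0,0,0.6],0]
    - [0,[0,0,0],0]

```text
clock: 54.83
eef_pos: [534.5, -27.6, 104.2]
eef_rot: [3.14, 0.0, -1.608]
wrist_force: [-0.1, 0.3, -1.3]
finger_gap: 29.8
```

>>> arm_command:
  steps:
    - [0,[0,0,0],0]
    - [0,[0,0,0],0]

```text
clock: 55.0
eef_pos: [534.9, -26.0, 105.5]
eef_rot: [-3.141, 0.0, -1.605]
wrist_force: [0.7, -0.4, -0.2]
finger_gap: 29.5
```

```bash
python3 -c "
from h import *
s=manip.read_state();p=s['eef_pos'];print(p,s['wrist_force'],s['finger_gap'])
plan([534.9,-27.6,105],-1.606,op=0,n=1)
"
```

```text
[534.90920874 -26.02329821 105.48968259] [ 0.68381785 -0.37684483 -0.23279053] 29.477972492908066
from [534.9 -26.  105.5] -1.605 n 1
[[0, [0.16, -0.0, 0.05], 0.001]]
```

>>> arm_command:
  steps:
    - [0,[0.1,0,0],0]
    - [0,[0,-0.6,0],0]
    - [0,[0,-0.8,0],0]
    - [0,[0,-0.6,0],0]
    - [0,[0,0,0],0]

```text
clock: 55.42
eef_pos: [556.2, -28.5, 104.9]
eef_rot: [-3.141, 0.0, -1.606]
wrist_force: [-0.1, 0.8, -1.9]
finger_gap: 29.3
```

>>> arm_command:
  steps:
    - [0,[0,-0.8,0],0]
    - [0,[0,-0.8,0],0]
    - [0,[0,-0.8,0],0]
    - [0,[0,-0.8,0],0]
    - [0,[0,0,0],0]

```text
clock: 55.83
eef_pos: [588.3, -29.8, 104.8]
eef_rot: [-3.141, -0.0, -1.606]
wrist_force: [-0.4, 0.5, -0.4]
finger_gap: 29.5
```

>>> arm_command:
  steps:
    - [0,[0,-0.5,0],0]
    - [0,[0,-0.3,0],0]
    - [0,[0,-0.2,0],0]
    - [0,[0,0,0],0]

```text
clock: 56.17
eef_pos: [597.2, -30.1, 104.9]
eef_rot: [-3.142, -0.0, -1.606]
wrist_force: [-0.2, 0.3, -1.9]
finger_gap: 29.3
```

>>> arm_command:
  steps:
    - [0,[0,-0.2,0],0]
    - [0,[0,-0.1,0],0]
    - [0,[0,0,0],0]

```text
clock: 56.42
eef_pos: [599.7, -30.2, 105.0]
eef_rot: [3.141, -0.0, -1.606]
wrist_force: [-1.9, 0.6, -0.2]
finger_gap: 29.2
```

>>> arm_command:
  steps:
    - [0,[0,-0.1,0],0]
    - [0,[0,-0.1,0],0]
    - [0,[0,0,0],0]

```text
clock: 56.67
eef_pos: [601.9, -30.2, 105.0]
eef_rot: [3.141, 0.0, -1.606]
wrist_force: [-5.2, 0.6, 2.3]
finger_gap: 29.4
```

>>> arm_command:
  steps:
    - [0,[0,0.1,0.3],0]
    - [0,[0,0,0.3],0]
    - [0,[0,0,0.2],0]
    - [0,[0,0,0.1],0]
    - [0,[0,0,0],0]

```text
clock: 57.08
eef_pos: [600.8, -30.2, 96.3]
eef_rot: [3.141, 0.0, -1.606]
wrist_force: [-7.8, -0.1, 9.1]
finger_gap: 29.5
```

>>> arm_command:
  steps:
    - [0.42,[0,0,0],0]
    - [0.42,[0,0,0],0]
    - [0.42,[0,0,0],0]
    - [0.42,[0,0,-0.5],0]
    - [0.42,[0,0,-2],0]

```text
clock: 57.5
eef_pos: [599.8, -30.1, 118.6]
eef_rot: [3.137, 0.0, -1.606]
wrist_force: [-0.3, -0.4, -0.8]
finger_gap: 39.1
```

>>> arm_command:
  steps:
    - [0.5,[0,0,-3],0]
    - [0.5,[1,3,-2],0]
    - [0.43,[2,3,0],0]
    - [0.43,[2,3.5,0],0]

```text
clock: 57.83
eef_pos: [504.0, -77.1, 172.1]
eef_rot: [-3.139, -0.001, -1.605]
wrist_force: [0.5, -1.6, 0.1]
finger_gap: 40.8
```

```bash
python3 - <<'E'
from h import *
p,d=snap('scene','29',(150,170,270,260),6)
X=cloud('scene',d)
x0=592.6;
for k,(sx,sy) in enumerate([(594.6,-185.8),(596.4,-133.9),(598.1,-81.9),(599.9,-29.9)]):
    m=(np.hypot(X[...,0]-sx-2,X[...,1]-sy)<22)&(X[...,2]>119)&(X[...,2]<135)
    P=X[m]; print(k+1,m.sum(),P.mean(0).round(1),np.percentile(P[:,0],[3,97]).round(),np.percentile(P[:,1],[3,97]).round()) if m.sum() else print(k+1,0)
E
```

```text
1 93 [ 597.  -185.   124.2] [582. 609.] [-198. -172.]
2 89 [ 598.7 -133.6  123.6] [584. 612.] [-147. -121.]
3 86 [600.2 -82.3 123.9] [587. 613.] [-95. -70.]
4 91 [601.3 -29.7 124.7] [587. 616.] [-43. -16.]
```

View pics/scene29.png

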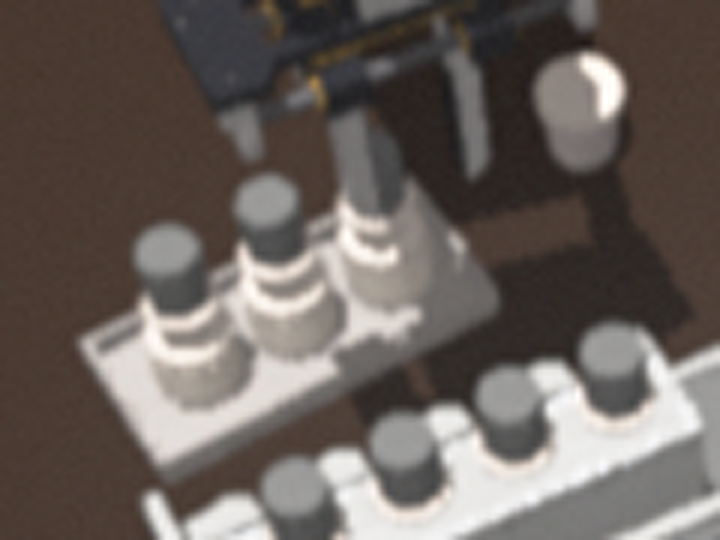

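```bash
python3 -c "
from h import *
plan([594,-242.5,165],-1.606,op=.43)
"
```

```text
from [498.  -79.1 170.7] -1.606 n 5
[[0.43, [3.2, -2.04, 0.11], -0.0], [0.43, [3.2, -2.03, 0.11], -0.0], [0.43, [3.2, -2.03, 0.11], -0.0], [0.43, [3.2, -2.03, 0.11], -0.0], [0.43, [3.2, -2.03, 0.11], -0.0]]
```

>>> arm_command:
  steps:
    - [0.43,[3.2,-2.0,0],0]
    - [0.43,[3.2,-2.1,0],0]
    - [0.43,[3.2,-2.0,0],0]
    - [0.43,[3.2,-2.1,0],0]
    - [0.43,[3.2,-2.0,0],0]

```text
clock: 58.3
eef_pos: [601.4, -242.1, 171.3]
eef_rot: [-3.141, -0.0, -1.606]
wrist_force: [0.7, 0.6, 0.7]
finger_gap: 40.2
```

>>> arm_command:
  steps:
    - [0.43,[0,0,0],0]
    - [0.43,[0,0,0],0]
    - [0.43,[0,0,0],0]

```text
clock: 58.55
eef_pos: [600.4, -240.0, 170.8]
eef_rot: [3.141, 0.0, -1.606]
wrist_force: [1.1, 0.8, 0.8]
finger_gap: 40.7
```

>>> arm_command:
  steps:
    - [0.43,[0.3,0.6,2],0]
    - [0.43,[0,0,2],0]
    - [0.43,[0,0,1.5],0]
    - [0.43,[0,0,1.2],0]
    - [0.43,[0,0,0.9],0]

```text
clock: 58.97
eef_pos: [594.3, -242.1, 94.4]
eef_rot: [3.141, 0.0, -1.605]
wrist_force: [0.4, 1.3, 0.5]
finger_gap: 40.6
```

>>> arm_command:
  steps:
    - [0.43,[0,0,0],0]
    - [0.43,[0,0,0],0]
    - [0,[0,0,0],0]
    - [0,[0,0,0],0]
    - [0,[0,0,0],0]
  force: 20

```text
clock: 59.38
eef_pos: [594.7, -243.2, 95.8]
eef_rot: [-3.14, -0.0, -1.606]
wrist_force: [0.1, -1.2, 0.1]
finger_gap: 23.6
```

>>> arm_command:
  steps:
    - [0,[0,0,0],0]
    - [0,[0,0,0],0]
    - [0,[0,0,0],0]
    - [0,[0,0,0],0]

```text
clock: 59.72
eef_pos: [594.5, -243.0, 95.2]
eef_rot: [-3.141, 0.0, -1.606]
wrist_force: [0.2, 2.1, 2.5]
finger_gap: 8.0
```

>>> arm_command:
  steps:
    - [0,[-0.7,0,0],0]
    - [0,[-1.4,0,0],0]
    - [0,[-1.8,0,0],0]
    - [0,[-1.8,0,0],0]
    - [0,[-1.8,0,0],0]

```text
clock: 60.13
eef_pos: [597.1, -168.7, 95.2]
eef_rot: [-3.141, -0.002, -1.607]
wrist_force: [-0.1, -7.7, 0.7]
finger_gap: 7.9
```

>>> arm_command:
  steps:
    - [0,[-1.8,0,0],0]
    - [0,[-1.8,0,0],0]
    - [0,[-1.8,0,0],0]
    - [0,[-1.8,0,0],0]
    - [0,[-1.8,0,0],0]

```text
clock: 60.55
eef_pos: [600.3, -78.5, 95.2]
eef_rot: [-3.141, -0.002, -1.607]
wrist_force: [1.4, -8.3, 0.9]
finger_gap: 7.8
```

>>> arm_command:
  steps:
    - [0,[-1.8,0,0],0]
    - [0,[-1.8,0,0],0]
    - [0,[-1.8,0,0],0]
    - [0,[-1.8,0,0],0]
    - [0,[-1.5,0,0],0]

```text
clock: 60.97
eef_pos: [603.4, 8.8, 95.1]
eef_rot: [-3.141, -0.002, -1.606]
wrist_force: [1.3, -8.7, 0.3]
finger_gap: 7.8
```

>>> arm_command:
  steps:
    - [0,[-1.0,0,0],0]
    - [0,[-0.6,0,0],0]
    - [0,[-0.4,0,0],0]
    - [0,[0,0,0],0]

```text
clock: 61.3
eef_pos: [604.2, 28.9, 95.2]
eef_rot: [-3.141, -0.001, -1.606]
wrist_force: [0.4, 0.2, 1.0]
finger_gap: 7.6
```

>>> arm_command:
  steps:
    - [0,[-0.2,0,0],0]
    - [0,[0,0,0],0]
    - [0,[0,0,0],0]

```text
clock: 61.55
eef_pos: [604.2, 30.1, 95.2]
eef_rot: [-3.141, -0.001, -1.606]
wrist_force: [-0.4, -4.0, 2.1]
finger_gap: 7.8
```

>>> arm_command:
  steps:
    - [0,[-0.3,0,0],0]
    - [0,[0,0,0],0]
    - [0,[0,0,0],0]

```text
clock: 61.8
eef_pos: [604.2, 31.2, 95.2]
eef_rot: [-3.141, -0.004, -1.607]
wrist_force: [-2.2, -18.4, 3.2]
finger_gap: 8.1
```

>>> arm_command:
  steps:
    - [0.43,[0,0,0],0]
    - [0.43,[0,0,0],0]
    - [0.43,[0,0,0],0]
    - [0.43,[0,0,-1],0]
    - [0.43,[0,0,-3],0]

```text
clock: 62.22
eef_pos: [602.4, 34.0, 132.0]
eef_rot: [3.135, 0.0, -1.606]
wrist_force: [0.5, 0.1, 0.7]
finger_gap: 37.6
```

>>> arm_command:
  steps:
    - [0.4,[0,0,-4],0]
    - [0.4,[0,0,-4],0]
    - [0.4,[0,0,-4],0]
    - [0.4,[0,0,-4],0]
    - [0.4,[0,0,-4],0]

```text
clock: 62.63
eef_pos: [603.5, 34.0, 338.0]
eef_rot: [-3.141, 0.0, -1.606]
wrist_force: [-0.2, 0.0, 0.1]
finger_gap: 37.6
```

```bash
python3 -c "
from h import *
snap('scene','30',(240,140,380,245),5.7)
plan([640,160,350],-.036,op=.4)
"
```

```text
from [604.7  34.  346.7] -1.606 n 14
[[0.4, [-0.91, -0.22, -0.02], -0.112], [0.4, [-0.88, -0.32, -0.02], -0.112], [0.4, [-0.84, -0.42, -0.02], -0.112], [0.4, [-0.78, -0.51, -0.02], -0.112], [0.4, [-0.72, -0.59, -0.02], -0.112]]
[[0.4, [-0.65, -0.67, -0.02], -0.112], [0.4, [-0.57, -0.74, -0.02], -0.112], [0.4, [-0.49, -0.8, -0.02], -0.112], [0.4, [-0.39, -0.85, -0.02], -0.112], [0.4, [-0.3, -0.89, -0.02], -0.112]]
[[0.4, [-0.2, -0.91, -0.02], -0.112], [0.4, [-0.09, -0.93, -0.02], -0.112], [0.4, [0.01, -0.93, -0.02], -0.112], [0.4, [0.12, -0.93, -0.02], -0.112]]
```

View pics/scene30.png

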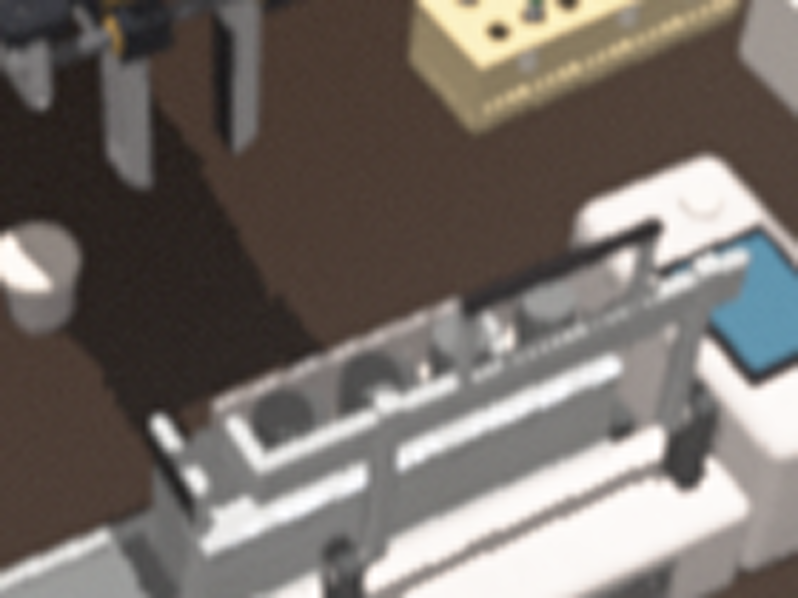

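>>> arm_command:
  steps:
    - [0.4,[-0.9,-0.2,0],-0.112]
    - [0.4,[-0.9,-0.3,0],-0.112]
    - [0.4,[-0.8,-0.4,0],-0.112]
    - [0.4,[-0.8,-0.5,0],-0.112]
    - [0.4,[-0.7,-0.6,0],-0.112]

```text
clock: 63.1
eef_pos: [616.2, 79.1, 335.5]
eef_rot: [-3.141, 0.0, -1.04]
wrist_force: [-0.2, -0.4, 0.9]
finger_gap: 37.7
```

>>> arm_command:
  steps:
    - [0.4,[-0.7,-0.7,0],-0.112]
    - [0.4,[-0.6,-0.7,0],-0.112]
    - [0.4,[-0.5,-0.8,0],-0.112]
    - [0.4,[-0.4,-0.9,0],-0.112]
    - [0.4,[-0.3,-0.9,0],-0.112]

```text
clock: 63.52
eef_pos: [628.7, 125.4, 335.4]
eef_rot: [-3.141, -0.0, -0.48]
wrist_force: [0.5, 0.4, 0.2]
finger_gap: 37.7
```

>>> arm_command:
  steps:
    - [0.4,[-0.2,-0.9,0],-0.112]
    - [0.4,[-0.1,-0.9,0],-0.112]
    - [0.4,[0,-0.9,0],-0.112]
    - [0.4,[0.1,-0.9,0],-0.112]
    - [0.4,[0,0,0],0]

```text
clock: 63.93
eef_pos: [638.1, 161.2, 335.0]
eef_rot: [-3.141, 0.0, -0.031]
wrist_force: [0.2, 0.5, -0.5]
finger_gap: 37.7
```

```bash
python3 -c "
from h import *
plan([707,162.5,350],-.036,op=.4)
"
```

```text
from [638.1 161.2 335. ] -0.031 n 2
[[0.4, [3.44, -0.17, -0.75], 0.002], [0.4, [3.44, -0.18, -0.75], 0.002]]
```

>>> arm_command:
  steps:
    - [0.4,[2,-0.1,0],0]
    - [0.4,[2.5,-0.1,0],0]
    - [0.4,[2.4,-0.2,0],0]
    - [0.4,[0,0,0],0]
    - [0.4,[0,0,0],0]

```text
clock: 64.35
eef_pos: [707.9, 160.7, 333.1]
eef_rot: [3.141, 0.002, -0.042]
wrist_force: [-0.1, 0.2, 0.5]
finger_gap: 37.6
```

```bash
python3 -c "
from h import *
s=manip.read_state();print(s['eef_pos'],s['eef_rot'])
snap('scene','31',(270,110,400,210),6)
"
```

```text
[707.88860008 160.67124886 333.14555477] [ 3.14118628e+00  2.21279574e-03 -4.15522274e-02]
```

View pics/scene31.png

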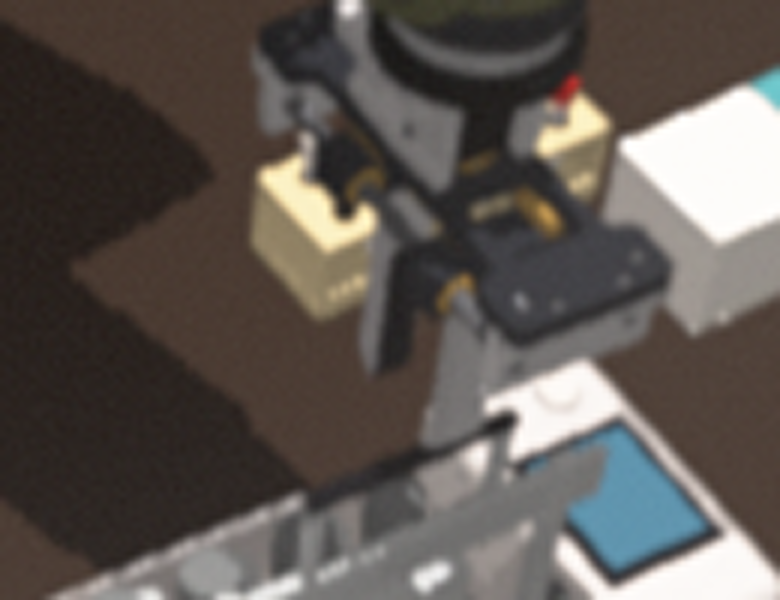

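>>> arm_command:
  steps:
    - [0.4,[-0.1,0,1.2],0]
    - [0.4,[0,0,1.2],0]
    - [0.4,[0,0,1.2],0]
    - [0.4,[0,0,1.2],0]
    - [0.4,[0,0,0.3],0]

```text
clock: 64.82
eef_pos: [705.1, 161.0, 283.5]
eef_rot: [3.141, 0.001, -0.039]
wrist_force: [0.1, -0.3, -1.0]
finger_gap: 37.6
```

>>> arm_command:
  steps:
    - [0.4,[0,0,0],0]
    - [0,[0,0,0],0]
    - [0,[0,0,0],0]
    - [0,[0,0,0],0]
    - [0,[0,0,0],0]
  force: 15

```text
clock: 65.23
eef_pos: [706.4, 161.1, 284.5]
eef_rot: [-3.141, -0.001, -0.038]
wrist_force: [-0.5, -0.1, 0.1]
finger_gap: 14.3
```

>>> arm_command:
  steps:
    - [0,[0,0,0],0]
    - [0,[0,0,0],0]

```text
clock: 65.4
eef_pos: [706.5, 161.1, 284.4]
eef_rot: [-3.141, -0.001, -0.038]
wrist_force: [1.2, -0.9, 2.6]
finger_gap: 9.5
```

>>> arm_command:
  steps:
    - [0,[-1.3,0,0],0]
    - [0,[-1.3,0,0.2],0]
    - [0,[-1.3,0,0.2],0]
    - [0,[-1.2,0,0.4],0]
    - [0,[-1.2,0,0.4],0]
  force: 20

```text
clock: 65.82
eef_pos: [643.1, 163.4, 272.3]
eef_rot: [-3.141, -0.002, -0.038]
wrist_force: [3.6, 0.3, -1.5]
finger_gap: 9.0
```

>>> arm_command:
  steps:
    - [0,[-1.2,0,0.6],0]
    - [0,[-1.1,0,0.6],0]
    - [0,[-1.1,0,0.7],0]
    - [0,[-1.0,0,0.8],0]
    - [0,[-1.0,0,0.9],0]

```text
clock: 66.23
eef_pos: [589.3, 165.6, 236.3]
eef_rot: [-3.141, -0.002, -0.038]
wrist_force: [3.8, 0.9, 0.0]
finger_gap: 9.0
```

>>> arm_command:
  steps:
    - [0,[-0.9,0,0.9],0]
    - [0,[-0.8,0,1.0],0]
    - [0,[-0.7,0,1.1],0]
    - [0,[-0.6,0,1.1],0]
    - [0,[-0.5,0,1.2],0]

```text
clock: 66.65
eef_pos: [553.7, 167.1, 183.1]
eef_rot: [-3.141, 0.001, -0.038]
wrist_force: [-5.3, 0.6, 4.5]
finger_gap: 9.0
```

>>> arm_command:
  steps:
    - [0,[-0.5,0,1.2],0]
    - [0,[-0.4,0,1.3],0]
    - [0,[-0.2,0,1.3],0]
    - [0,[-0.2,0,1.3],0]
    - [0,[0,0,1.2],0]

```text
clock: 67.07
eef_pos: [540.6, 167.6, 119.3]
eef_rot: [-3.141, 0.002, -0.038]
wrist_force: [-6.1, 1.6, 1.5]
finger_gap: 9.0
```

>>> arm_command:
  steps:
    - [0,[0,0,0.2],0]
    - [0,[0,0,0],0]
    - [0,[0,0,0],0]

```text
clock: 67.32
eef_pos: [540.6, 167.4, 117.1]
eef_rot: [3.141, 0.003, -0.038]
wrist_force: [-6.1, 1.5, -3.5]
finger_gap: 9.0
```

>>> arm_command:
  steps:
    - [0,[0,0,0.2],0]
    - [0,[0,0,0.2],0]
    - [0,[0,0,0],0]

```text
clock: 67.57
eef_pos: [540.7, 167.6, 115.8]
eef_rot: [-3.141, 0.001, -0.038]
wrist_force: [-18.8, -1.2, 21.7]
finger_gap: 9.6
```

>>> arm_command:
  steps:
    - [0.5,[0,0,0],0]
    - [0.5,[0,0,0],0]
    - [0.5,[0,0,0],0]
    - [0.5,[0,0,0],0]
    - [0.5,[0,0,-1],0]

```text
clock: 67.98
eef_pos: [540.8, 167.1, 122.5]
eef_rot: [3.141, 0.003, -0.038]
wrist_force: [-0.1, 0.2, -0.5]
finger_gap: 39.1
```

>>> arm_command:
  steps:
    - [0.5,[0,0,-2],0]
    - [0.5,[0,0,-2],0]
    - [0,[0,0,0],0]
    - [0,[0,0,0],0]
    - [0,[0,0,0],0]

```text
clock: 68.4
eef_pos: [541.3, 167.3, 163.5]
eef_rot: [3.141, 0.001, -0.038]
wrist_force: [-0.5, -0.8, 0.2]
finger_gap: 30.3
```

>>> arm_command:
  steps:
    - [0,[0,0,0],0]
    - [0,[0,0,0],0]
    - [0,[0,0,0],0]

```text
clock: 68.65
eef_pos: [541.3, 167.3, 163.3]
eef_rot: [3.141, 0.001, -0.038]
wrist_force: [0.8, 0.5, 0.1]
finger_gap: 10.4
```

>>> arm_command:
  steps:
    - [0,[0,0,1.0],0]
    - [0,[0,0,0.8],0]
    - [0,[0,0,0.5],0]
    - [0,[0,0,0.3],0]
    - [0,[0,0,0],0]

```text
clock: 69.07
eef_pos: [541.2, 167.3, 137.4]
eef_rot: [3.141, 0.001, -0.038]
wrist_force: [-0.9, 0.4, -0.4]
finger_gap: 0.7
```

>>> arm_command:
  steps:
    - [0,[0,0,0.1],0]
    - [0,[0,0,0.1],0]
    - [0,[0,0,0],0]

```text
clock: 69.32
eef_pos: [541.6, 167.4, 137.0]
eef_rot: [-3.141, -0.001, -0.038]
wrist_force: [-6.4, -1.2, 11.6]
finger_gap: 0.2
```

>>> arm_command:
  steps:
    - [0,[0,0,-2],0]
    - [0,[0,0,-4],0]
    - [0,[-3.5,0,-2],0]
    - [0,[-4,0,0],0]
    - [0,[-4,0,0],0]

```text
clock: 69.73
eef_pos: [425.6, 171.6, 216.4]
eef_rot: [-3.141, -0.002, -0.039]
wrist_force: [-0.6, 0.6, -0.5]
finger_gap: 0.8
```

>>> arm_command:
  steps:
    - [0,[-4,2,-2],0]
    - [0,[-2,3,-2],0]
    - [0,[0,3,0],0]
    - [0,[0,0,0],0]
    - [0,[0,0,0],0]

```text
clock: 70.15
eef_pos: [369.8, 96.2, 253.3]
eef_rot: [-3.141, -0.001, -0.04]
wrist_force: [0.9, -0.1, 0.6]
finger_gap: 0.5
```

```bash
python3 - <<'E'
from h import *
p,d=snap('scene','32',(150,130,410,325),3);X=cloud('scene',d)
snap('top','32',(190,140,450,280),3)
for x,y in ((433,-181),(428,-127),(424,-73)):
    m=(np.hypot(X[...,0]-x,X[...,1]-y)<20)&(X[...,2]>104)&(X[...,2]<116)
    print(m.sum(),X[m].mean(0).round(1))
print(manip.read_state()['eef_pos'],manip.read_state()['wrist_force'])
E
```

```text
82 [ 433.4 -179.8  109.3]
79 [ 429.5 -126.5  110. ]
73 [425.3 -71.8 110.1]
[369.85386351  97.19303027 252.66464301] [-0.2135894   0.86604796 -0.45233357]
```

View pics/scene32.png

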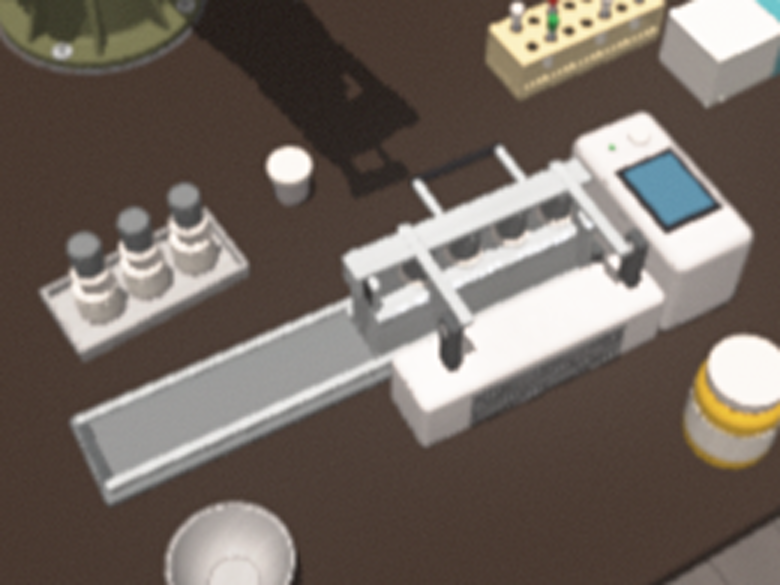

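View pics/top32.png

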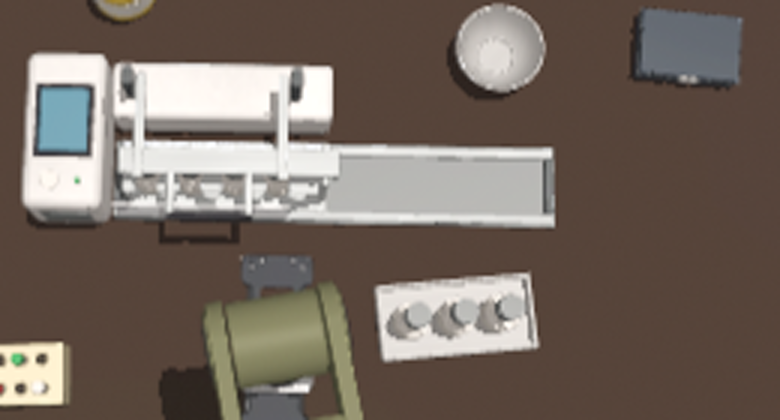

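```bash
python3 - <<'E'
from h import *
for n in("scene","top"):
    a=np.load(f"{n}0.npz")["p"].astype(np.float32).mean(2);b=np.load(f"{n}32.npz")["p"].astype(np.float32).mean(2)
    bx={"scene":[("rod",285,175,320,195),("strip",262,185,352,232),("plate",262,210,285,240)],"top":[("rod",243,200,276,218),("grip",285,188,302,216)]}[n]
    for nm,x0,y0,x1,y1 in bx:
        print(n,nm,cv2.phaseCorrelate(a[y0:y1,x0:x1].copy(),b[y0:y1,x0:x1].copy()),abs(a-b)[y0:y1,x0:x1].mean())
E
```

```text
scene rod ((-0.015666573986884202, 0.05766056134832809), 0.8107133136855231) 11.882858
scene strip ((-0.010134741737410025, -0.1263659935505146), 0.9396566943989859) 5.2227736
scene plate ((-0.09588652866903224, 0.1069633836199877), 1.015024675263299) 1.7995167
top rod ((0.07197877288627197, -0.13629329907352172), 0.9964151982172036) 6.609427
top grip ((0.0028745178504863134, -0.07743276617049943), 1.0456771532694498) 8.085434
```

The bar, handle and grip plate are all within about 0.15 px of where they were in the starting pictures. I'm handing the job in.

```bash
python3 -c "
from cell import manip
print(manip.sign_off())"
```

```text
the job is handed in; nothing more can be done
None
```

The reagent loader is changed over and handed in, at about 70 s of the 210 s allowed. The sign-off gave no verdict.

**What I did:**
- I raised the bar to about 1.57 rad and slid the rack to its outer stop.
- I stood the three spent bottles (slots 1–3) in the tray and loaded all four fresh bottles into slots 1–4.
- I slid the rack home to its inner stop, lowered the bar and pressed it down onto its stop.

**What went wrong:**
- **First fresh bottle:** it caught on the lip because I carried it 6 mm too low, and it tipped against the rail. I picked it up, stood it upright on the counter, regripped it and loaded it correctly.
- **Spent bottles:** the same height error meant each was let go a few millimetres above the tray floor. All three landed upright.
- **Top camera:** it disagreed with the scene camera by 3–8 mm in x. I relied on the scene camera and on contact with the arm.

**Last checks:**
- **Bar:** it took 11.6 N with the handle's top at 137 mm, which is the height for fully down.
- **Rack:** the grip plate stopped at the same point as at the start (y 31.2 mm), under 18 N.
- **Bar and rack in the pictures:** both matched their starting images to about 0.15 px.
- **Fresh bottles:** before the rack went home, the cap tops measured 124–125 mm (125 expected) and lay in one line. After the bar came down I checked them only by eye.
- **Spent bottles:** all three stood upright, within about 60 mm of the tray's centre along its length.
- **Other items:** nothing else on the counter looked moved, and the arm was clear of everything.

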